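Load and lock the specimen carousel and fit its drive dowel

ROBOT

A 7-joint arm with a two-finger parallel gripper is mounted at the origin on a cart in front of the work surface, level with it; the furniture and walls round the work are solid. World frame = base frame: x ahead of the robot, y to its left, z up, the work surface at z = 0. Lengths are in m, angles in rad, forces in N, time in s.
With the tool pointing down it reaches from about 0.425 to 0.95 m from the base axis. Payload 4.7 kg.
Tool frame: the origin (TCP) lies between the finger pads; the fingertips stand 8 mm ahead of it and the grasp point (between the pads) lies 11 mm behind it; z points along the fingers, y is the direction in which the jaws open and shut (so a half turn about z gives the same grasp; the last joint's range is limited). The gripper opens to 85 mm and grips with 20 to 120 N. Pads are 22 mm wide; open, the fingers measure 114 mm over their backs; the gripper's body (76 mm by 85 mm) begins 54 mm behind the grasp point. The pads swing forward as they close: fully open they stand 13 mm farther back than shut.
Start: joints at [1.139, 0.469, -0.049, 1.532, 0.024, 1.141, -0.082], TCP at [0.265, -0.621, 0.239] pointing down, gripper open.
Joint ranges: [-2.59, 2.59], [-0.33, 1.99], [-1.39, 1.29], [0.1, 2.45], [-1.04, 4.18], [0.21, 1.99], [-2.66, 2.66]. Speed limits (rad/s): [2.57, 2.57, 3.14, 3.14, 3.14, 3.14, 3.14].

INTERFACE

Orientations are given as a 3x3 rotation matrix whose columns are the frame's x, y, z axes.
In Python, from workcell import robot gives the robot as it stands.
- The arm moves only by the tool play_rows, never from a script. Its argument "increments" is a list of rows, each an object of numbers: "tx", "ty", "tz": the shift along the tool's x, y, z in mm; "wx", "wy", "wz": the turn, a rotation vector about the tool's x, y, z in rad; "gripper": the closure, from -1 (fully open) to 1 (shut). In form: [{"tx": .., "ty": .., "tz": .., "wx": .., "wy": .., "wz": .., "gripper": ..}, ...]. A call has 1 to 5 rows; each row is the pose to reach, as a shift and turn from the pose measured when the call began, along the tool's axes at that moment; what a row does not reach only later rows make up. A row lasts 1/12 s, in which the tool goes at most 41.7 mm and 7.16 degrees, less where a joint would pass 70% of its speed; a pose out of reach is approached as far as the arm can. A call with a gripper value outside its range is refused whole. The fingers move at their own pace and stop on an object; "force" is the grip in N (left out, the last holds). Time passes only in rows, so rows that repeat a pose let the fingers close. It gives the time, the measured TCP pose, the force and the opening at its end, in the units of the state.
- robot.observe(): the state, without advancing time (a new reading comes with each control period).
- robot.snapshot(name): name is "scene" or "top"; returns (picture, depth): 420x560x3 uint8, red, green, blue; 420x560 float32, m along the optical axis (not along the pixel's ray), 0 where there is no reading.
- robot.camera_params(name): a dict with "camera_matrix" (3x3 intrinsics, pixels), "extrinsics" (4x4, takes a point from camera to world coordinates). Camera axes: x right, y down, z forward; pixel columns grow to the right and rows downward; lengths in m; the calibration is good to about 2 mm. A picture is of the moment at which its call begins. camera_params takes no time and is no camera call.
- robot.finish_job(): hands the job in, once; it reports no verdict.
Trained networks look in the newest picture that a camera, given by its name, has taken for a name from the list of things; names that differ only in an ending like _2 or _b are one class to them, and where a whole thing is asked for, a point or a joint stands for the part that bears it (a point fixed in the world has none). Each returns a list of dicts, best first, with "confidence" (0 to 1); they miss things now and then, are a little off and sometimes report something else, mostly with a low value. They report only what shows in the picture. A call takes as long as a camera call. They do not tell look-alikes from the thing itself.
- robot.outline_of(camera, target): "mask" (420x560 bool, what is visible of it) and "xy" ([column, row] in pixels, amid what is visible of it).
- robot.tip_of(camera, target): "xy" ([column, row] in pixels: a listed point, or the origin of a listed thing).
The state is a dict: "time": time; "joints": joint angles; "dq": joint speeds; "effort": joint torques, N m; "ee_pos": TCP position; "orientation": TCP orientation; "contact_force": force on the tool from outside, world axes, zero at the start; "ft_torque": the same for the moment, N m; "grip_width": finger opening in m.
Only numpy, scipy, OpenCV 4.12 (cv2) and the standard library are available. Lean on these libraries where they do the work, as an engineer would, in place of code of your own. Each camera call takes 0.05 s, during which the arm holds its last target.

TASK

Get the specimen carousel ready for the hardness tester: swing its lock ring open, lay the tested specimens that are still in it flat in the steel tray, seat every new one from the bench fully home in a pocket of its own, all with the polished face up, then turn the lock ring all the way to the brass stud so that its tabs hold them. Also fit the steel dowel from the wooden block into the blind hole of the dark drive plate in the middle of the carousel and leave it standing fully home; the plate stops at any angle and the hole is not marked, so slide the tip lightly over the plate until it drops in. Leave the other things on the bench as they are.

Things in the scene. Friction and masses are not known exactly. Their poses are not given: they have to be found in the camera images.
- carousel: specimen carousel, fixed to the bench: aluminium disc 216 mm across, its deck 20 mm above the bench, with five round pockets and a raised hub. Origin at the centre of its underside, z up. On the hub the lock ring (85 to 106 mm across, top 40 mm above the bench) lies round the dark drive plate
- hub_top (a point): centre of the top of the dark steel drive plate (81 mm across, flat, 38 mm above the bench, stiff to turn), on the carousel's axis; its axes are the carousel's, not the plate's. The plate has one blind hole, 11.5 mm wide and 16 mm deep, centred 24 mm from here in an unknown direction
- nest_0 (a point): centre of the floor of pocket 0, 14 mm above the bench and 84 mm from the carousel's axis; the pocket is 33 mm wide and 6 mm deep below the deck. The pockets lie 72 degrees apart, at 36 degrees from the carousel's x axis, anticlockwise from above
- nest_1 (a point): centre of the floor of pocket 1, 14 mm above the bench and 84 mm from the carousel's axis; the pocket is 33 mm wide and 6 mm deep below the deck. The pockets lie 72 degrees apart, at 108 degrees from the carousel's x axis, anticlockwise from above
- nest_2 (a point): centre of the floor of pocket 2, 14 mm above the bench and 84 mm from the carousel's axis; the pocket is 33 mm wide and 6 mm deep below the deck. The pockets lie 72 degrees apart, at 180 degrees from the carousel's x axis, anticlockwise from above
- nest_3 (a point): centre of the floor of pocket 3, 14 mm above the bench and 84 mm from the carousel's axis; the pocket is 33 mm wide and 6 mm deep below the deck. The pockets lie 72 degrees apart, at 252 degrees from the carousel's x axis, anticlockwise from above
- nest_4 (a point): centre of the floor of pocket 4, 14 mm above the bench and 84 mm from the carousel's axis; the pocket is 33 mm wide and 6 mm deep below the deck. The pockets lie 72 degrees apart, at 324 degrees from the carousel's x axis, anticlockwise from above
- lock_ring (a joint): angle of the captive lock ring: 0 = open (stop; lug at the scribed line, its five tabs midway between the pockets), 0.628 = locked (stop; lug at the brass stud, a tab over each pocket's inner edge). Grows clockwise seen from above; stays where left. Tabs: 14 mm wide, to 75 mm from the axis, underside 34.5 mm above the bench; clear of the pockets below 0.25
- lug (a point): middle of the lock ring's upright dark thumb lug, 47.5 mm from the carousel's axis, 53 mm above the bench. The lug is 10 mm (radial) by 12 mm (along the turn) and stands from 40 to 63 mm above the bench. At the open stop it lies at 180 degrees from the carousel's x axis, locked at 144. Turning it takes about 3 N
- dowel: steel drive dowel, 52 mm long, upright: tapered nose (5.6 mm at the tip, 10 mm from 5 mm up), shank 10 mm, knurled head 16 mm wide from 28 to 52 mm above the tip. Origin at the tip, z along it to the head. At the start it stands nose down in the middle hole of the wooden block, its tip 4 mm and its head's top 56 mm above the bench
- dowel_tip (a point): the tip of the dowel's nose
- dowel_block: wooden block, 44 x 104 x 22 mm, fixed to the bench, with three holes 13 mm wide and 18 mm deep, 32 mm apart along its y; the dowel stands in the middle one. Origin at the centre of its underside
- specimen_0: mounted specimen: bakelite cylinder 30 mm across and 16 mm high with a rectangular metal sample in its polished top face; lies on the bench, polished face up, or is absent. Origin at the centre of its underside, z up
- specimen_1: mounted specimen: bakelite cylinder 30 mm across and 16 mm high with a round metal sample in its polished top face; lies on the bench, polished face up, or is absent. Origin at the centre of its underside, z up
- specimen_2: mounted specimen: bakelite cylinder 30 mm across and 18 mm high with a square metal sample in its polished top face; lies on the bench, polished face up, or is absent. Origin at the centre of its underside, z up
- specimen_4: mounted specimen: bakelite cylinder 30 mm across and 16 mm high with a rectangular metal sample in its polished top face; lies on the bench, polished face up, or is absent. Origin at the centre of its underside, z up
- tested_1: tested specimen from the last run: bakelite cylinder 30 mm across and 17 mm high with a square metal sample in its polished top face; at the start it sits in pocket 0 of the carousel, polished face up. Origin at the centre of its underside, z up
- tested_2: tested specimen from the last run: bakelite cylinder 30 mm across and 19 mm high with a round metal sample in its polished top face; at the start it sits in pocket 3 of the carousel, polished face up. Origin at the centre of its underside, z up
- tray: shallow steel tray, fixed to the bench, 90 mm (x) by 120 mm (y), rim 12 mm high, walls and floor 3 mm thick, empty at the start. Origin at the centre of its underside, z up
- round_slug: bystander: bare steel slug, 27 mm across, 27 mm high; to be left alone. Origin under its centre
- hex_slug: bystander: bare hexagonal steel slug, 24 x 28 mm, 24 mm high; to be left alone. Origin under its centre
- loupe: bystander: black stand loupe, 33 mm across, 35 mm high; to be left alone. Origin under its centre
- eyepiece: bystander: spare eyepiece, 32 mm across, 46 mm high; to be left alone. Origin under its centre
Mind the look-alikes: they are no part of the job. What is shaped like the specimen_1 but pink or red is not meant.

How it is judged:
On the way, in this order (a step that is already met when the one before it is completed fails the run):
1. every tested specimen lies in the tray and every new one is home in a pocket, the lock ring still open ((horizontal distance between specimen_0 and nest_0 below 0.006 m or horizontal distance between specimen_0 and nest_1 below 0.006 m or horizontal distance between specimen_0 and nest_2 below 0.006 m or horizontal distance between specimen_0 and nest_3 below 0.006 m or horizontal distance between specimen_0 and nest_4 below 0.006 m) and z of each of specimen_0, specimen_1, specimen_2, specimen_4 in the frame of carousel below 0.0165 m and angle between each of specimen_0, specimen_1, specimen_2, specimen_4, tested_1, tested_2's own z axis and vertical below 0.12 rad and (horizontal distance between specimen_1 and nest_0 below 0.006 m or horizontal distance between specimen_1 and nest_1 below 0.006 m or horizontal distance between specimen_1 and nest_2 below 0.006 m or horizontal distance between specimen_1 and nest_3 below 0.006 m or horizontal distance between specimen_1 and nest_4 below 0.006 m) and (horizontal distance between specimen_2 and nest_0 below 0.006 m or horizontal distance between specimen_2 and nest_1 below 0.006 m or horizontal distance between specimen_2 and nest_2 below 0.006 m or horizontal distance between specimen_2 and nest_3 below 0.006 m or horizontal distance between specimen_2 and nest_4 below 0.006 m) and (horizontal distance between specimen_4 and nest_0 below 0.006 m or horizontal distance between specimen_4 and nest_1 below 0.006 m or horizontal distance between specimen_4 and nest_2 below 0.006 m or horizontal distance between specimen_4 and nest_3 below 0.006 m or horizontal distance between specimen_4 and nest_4 below 0.006 m) and x of tested_1 in the frame of tray between -0.036 and 0.036 m and y of tested_1 in the frame of tray between -0.051 and 0.051 m and z of each of tested_1, tested_2 in the frame of tray below 0.007 m and x of tested_2 in the frame of tray between -0.036 and 0.036 m and y of tested_2 in the frame of tray between -0.051 and 0.051 m and value of joint lock_ring below 0.25 rad), for 0.2 s.
2. the lock ring is turned to its locked mark over the loaded pockets ((horizontal distance between specimen_0 and nest_0 below 0.006 m or horizontal distance between specimen_0 and nest_1 below 0.006 m or horizontal distance between specimen_0 and nest_2 below 0.006 m or horizontal distance between specimen_0 and nest_3 below 0.006 m or horizontal distance between specimen_0 and nest_4 below 0.006 m) and z of each of specimen_0, specimen_1, specimen_2, specimen_4 in the frame of carousel below 0.0165 m and angle between each of specimen_0, specimen_1, specimen_2, specimen_4, tested_1, tested_2's own z axis and vertical below 0.12 rad and (horizontal distance between specimen_1 and nest_0 below 0.006 m or horizontal distance between specimen_1 and nest_1 below 0.006 m or horizontal distance between specimen_1 and nest_2 below 0.006 m or horizontal distance between specimen_1 and nest_3 below 0.006 m or horizontal distance between specimen_1 and nest_4 below 0.006 m) and (horizontal distance between specimen_2 and nest_0 below 0.006 m or horizontal distance between specimen_2 and nest_1 below 0.006 m or horizontal distance between specimen_2 and nest_2 below 0.006 m or horizontal distance between specimen_2 and nest_3 below 0.006 m or horizontal distance between specimen_2 and nest_4 below 0.006 m) and (horizontal distance between specimen_4 and nest_0 below 0.006 m or horizontal distance between specimen_4 and nest_1 below 0.006 m or horizontal distance between specimen_4 and nest_2 below 0.006 m or horizontal distance between specimen_4 and nest_3 below 0.006 m or horizontal distance between specimen_4 and nest_4 below 0.006 m) and x of tested_1 in the frame of tray between -0.036 and 0.036 m and y of tested_1 in the frame of tray between -0.051 and 0.051 m and z of each of tested_1, tested_2 in the frame of tray below 0.007 m and x of tested_2 in the frame of tray between -0.036 and 0.036 m and y of tested_2 in the frame of tray between -0.051 and 0.051 m and value of joint lock_ring above 0.56 rad), for 0.2 s.
At the end, for the whole second after the job is handed in: Tested specimens lie flat in the tray; each new one is in a pocket (6 mm of its centre, 2.5 mm of its floor); all face up within 7 degrees; lock ring at its locked mark (0.56 rad or more); dowel upright (8 degrees) in the drive plate's hole, tip at least 12 mm below the plate's top (all of step 2 and z of dowel_tip in the frame of carousel below 0.026 m and angle between dowel's own z axis and vertical below 0.15 rad and horizontal distance between dowel_tip and carousel between 0.018 and 0.03 m); the robot touches nothing.
It fails at once if a bystander (slug, loupe or eyepiece) is moved by more than 30 mm (distance of any of round_slug, hex_slug, loupe, eyepiece from where it was at the start of the episode above 0.03 m).
It fails at once if the dowel is pressed on the carousel with more than 40 N (contact force between dowel and carousel above 40 N).
Of specimen_0, specimen_1, specimen_2, specimen_4 only 3 to 4 are there at a start; the rules pass over those that are not, and their reading is None.
At some moment in a run one of specimen_0, specimen_1, specimen_2, specimen_4 may be knocked a few centimetres aside while the robot is not near it.
It also fails if it takes over 210 s, if anything falls off the work surface, if the arm or the gripper's body presses on something with over 40 N, if the wrist force passes 120 N, or if a joint passes its speed limit or range.

## Working session

There is one attempt and no reset: what is moved stays moved. The work goes in short steps, Python scripts to look and compute and a tool call to move; the robot and the scene stay as the last step left them, time stands still between calls to the robot, and variables do not carry over. Pictures are saved under pics/ and viewed, and the job is handed in when it is done.

Besides the shell and the picture viewer there is one more tool, called after "Request:" as name(argument=value, ...), one argument or row to a line, values as JSON. play_rows: Moves the arm, as the interface text tells. Its arguments: {"type":"object","properties":{"increments":{"type":"array"},"force":{"type":"number"}},"required":["increments"]}

```bash
ls; mkdir -p pics
python3 - <<'E'
from workcell import robot
import cv2,numpy as np
print(robot.observe())
for n in("scene","top"):
    p,d=robot.snapshot(n); cv2.imwrite(f"pics/{n}0.png",cv2.cvtColor(p,cv2.COLOR_RGB2BGR)); np.save(f"pics/{n}0.npy",d)
    print(n,robot.camera_params(n))
E
```

```text
pics
{'time': 0.0, 'joints': array([ 1.13910409,  0.4694701 , -0.04860234,  1.53375001,  0.02409651,
        1.14097464, -0.08230634]), 'dq': array([ 0.00025372, -0.00010409,  0.00013133, -0.00106402,  0.00095344,
       -0.00136861, -0.00015509]), 'effort': array([-4.12392064e-04, -5.10300565e+01, -4.65043320e-02, -2.37711400e+01,
        1.06984578e-02,  7.44842720e-03,  9.35240706e-06]), 'ee_pos': array([ 0.26437536, -0.6204306 ,  0.23821836]), 'orientation': array([[ 9.19957615e-01,  3.92016911e-01, -8.53066743e-04],
       [ 3.92017834e-01, -9.19955803e-01,  1.82720273e-03],
       [-6.84893305e-05, -2.01536644e-03, -9.99997967e-01]]), 'contact_force': array([-0.14583002,  0.67249964,  0.66718601]), 'ft_torque': array([-0.01374121,  0.00046825,  0.00768746]), 'grip_width': 0.08576227394312827}
scene {'camera_matrix': array([[398.99959638,   0.        , 279.73442676],
       [  0.        , 398.99959638, 209.83162443],
       [  0.        ,   0.        ,   1.        ]]), 'extrinsics': array([[ 0.5124225 , -0.41984453,  0.74910196, -0.16733896],
       [-0.85856617, -0.23326193,  0.45656653, -0.44089013],
       [-0.01695   , -0.87710857, -0.47999297,  0.50067982],
       [ 0.        ,  0.        ,  0.        ,  1.        ]])}
top {'camera_matrix': array([[392.97312831,   0.        , 282.99401891],
       [  0.        , 392.97312831, 207.10394519],
       [  0.        ,   0.        ,   1.        ]]), 'extrinsics': array([[-0.01526084, -0.99601082,  0.08791782,  0.41396538],
       [-0.99951728,  0.01281644, -0.02830092, -0.00403435],
       [ 0.02706123, -0.08830728, -0.99572562,  1.23195228],
       [ 0.        ,  0.        ,  0.        ,  1.        ]])}
```

View pics/scene0.png

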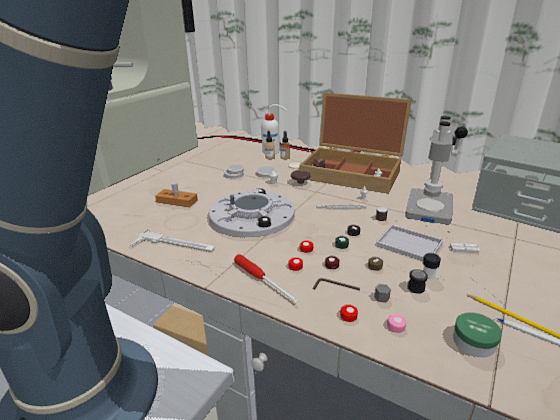

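View pics/top0.png

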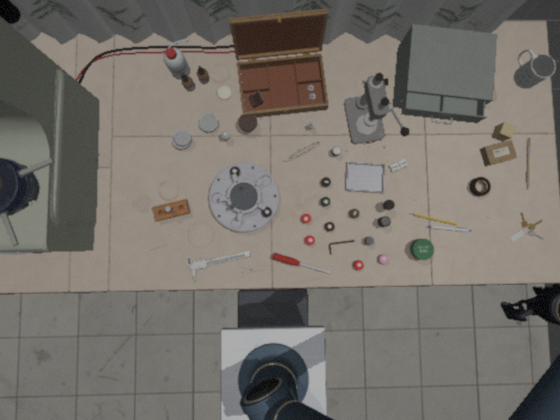

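```bash
cat > h.py <<'E'
from workcell import robot
import cv2,numpy as np
def save(n,name,box=None,s=1):
    p,d=robot.snapshot(n)
    np.save(f"pics/{name}.npy",d)
    cv2.imwrite(f"pics/{name}_full.png",cv2.cvtColor(p,cv2.COLOR_RGB2BGR))
    if box:
        a,b,c,e=box; q=p[b:e,a:c]
        q=cv2.resize(q,None,fx=s,fy=s,interpolation=cv2.INTER_CUBIC)
    else: q=p
    cv2.imwrite(f"pics/{name}.png",cv2.cvtColor(q,cv2.COLOR_RGB2BGR))
    return p,d
def atz(cam,uv,z):
    P=robot.camera_params(cam);K=P["camera_matrix"];T=P["extrinsics"]
    r=T[:3,:3]@np.linalg.solve(K,np.array([uv[0],uv[1],1.]))
    o=T[:3,3]; return o+r*(z-o[2])/r[2]
def proj(cam,X):
    P=robot.camera_params(cam);K=P["camera_matrix"];T=P["extrinsics"]
    c=T[:3,:3].T@(np.asarray(X,float)-T[:3,3]); q=K@c; return q[:2]/q[2]
E
python3 - <<'E'
from h import *
for n,b,s in(("top",(140,120,440,280),2.6),("scene",(140,150,480,350),2.3)):
    save(n,n+"1",b,s)
names="carousel hub_top nest_0 nest_1 nest_2 nest_3 nest_4 lug dowel dowel_tip dowel_block specimen_0 specimen_1 specimen_2 specimen_4 tested_1 tested_2 tray round_slug hex_slug loupe eyepiece".split()
H=dict(carousel=0,hub_top=.038,lug=.053,dowel=.004,dowel_tip=.004)
for k in range(5):H[f"nest_{k}"]=.014
H["tested_1"]=H["tested_2"]=.014
for t in names:
    for c in("top","scene"):
        r=robot.tip_of(c,t)
        print(t,c,[(np.round(x["xy"],1).tolist(),round(x["confidence"],2),np.round(atz(c,x["xy"],H.get(t,0.))[:2],4).tolist()) for x in r[:9] if x["confidence"]>.2])
print(robot.observe()["time"])
E
```

```text
carousel top [([240.6, 198.3], 0.84, [0.5523, 0.0939])]
carousel scene [([251.1, 214.1], 0.95, [0.5587, 0.088])]
hub_top top [([171.9, 209.0], 0.75, [0.518, 0.2985]), ([247.2, 193.9], 0.57, [0.5613, 0.0707])]
hub_top scene [([251.7, 204.6], 0.6, [0.5442, 0.0739])]
nest_0 top [([237.2, 222.2], 0.92, [0.4765, 0.1037]), ([268.7, 213.5], 0.91, [0.5021, 0.006]), ([235.6, 171.8], 0.72, [0.6342, 0.1079]), ([216.8, 195.0], 0.69, [0.5619, 0.1665]), ([261.9, 180.0], 0.68, [0.6074, 0.026]), ([171.9, 211.8], 0.51, [0.5114, 0.3045])]
nest_0 scene [([259.6, 229.4], 0.97, [0.4876, 0.0144]), ([284.5, 208.5], 0.97, [0.6042, 0.015]), ([223.0, 201.0], 0.86, [0.5609, 0.1793]), ([261.3, 195.0], 0.74, [0.6402, 0.1093]), ([223.9, 222.1], 0.69, [0.4736, 0.1084])]
nest_1 top [([237.2, 222.2], 0.92, [0.4765, 0.1037]), ([268.7, 213.5], 0.91, [0.5021, 0.006]), ([235.6, 171.8], 0.72, [0.6342, 0.1079]), ([216.8, 195.0], 0.69, [0.5619, 0.1665]), ([261.9, 180.0], 0.68, [0.6074, 0.026]), ([171.9, 211.8], 0.51, [0.5114, 0.3045])]
nest_1 scene [([259.6, 229.4], 0.97, [0.4876, 0.0144]), ([284.5, 208.5], 0.97, [0.6042, 
[... 5926 characters left out ...]
0.63, [0.4663, -0.1769])]
round_slug top [([385.9, 205.2], 0.58, [0.5246, -0.3657]), ([334.7, 153.9], 0.38, [0.6914, -0.2071])]
round_slug scene [([331.5, 262.8], 0.66, [0.4682, -0.1781]), ([381.6, 219.7], 0.63, [0.693, -0.2117])]
hex_slug top [([364.9, 240.2], 0.47, [0.415, -0.2949])]
hex_slug scene [([382.4, 299.5], 0.5, [0.4106, -0.3063]), ([179.5, 200.1], 0.26, [0.5276, 0.3062])]
loupe top [([382.9, 219.8], 0.59, [0.4784, -0.3543]), ([383.5, 208.3], 0.53, [0.5148, -0.3576])]
loupe scene [([416.5, 286.0], 0.78, [0.48, -0.3506]), ([425.0, 275.2], 0.39, [0.5217, -0.3568])]
eyepiece top [([384.2, 206.2], 0.58, [0.5215, -0.3601])]
eyepiece scene [([426.6, 274.8], 0.63, [0.5246, -0.3593])]
2.4
```

View pics/top1.png

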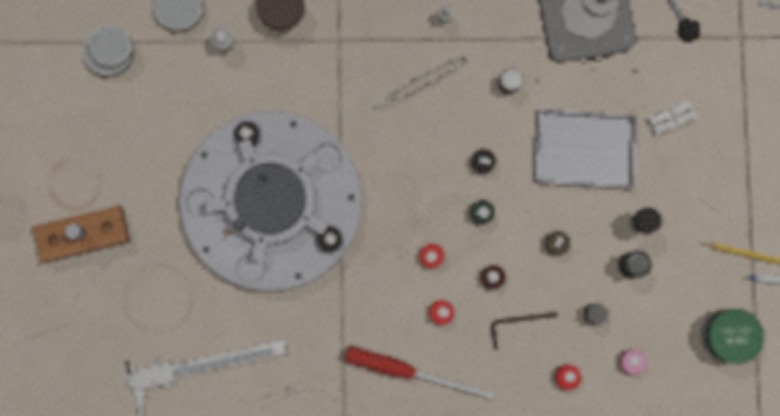

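View pics/scene1.png

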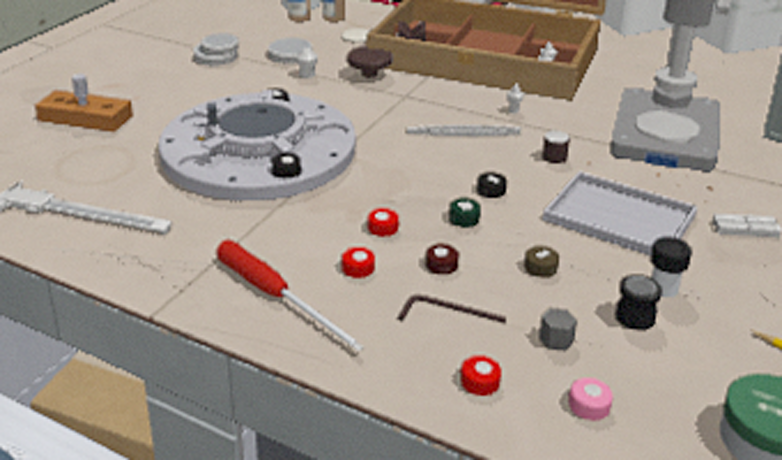

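Run:
```python
import cv2,numpy as np
p=cv2.imread("pics/scene1_full.png"); t=cv2.imread("pics/top1_full.png")
rows=[]
for im,L,r in((p,[(353,230),(341,242),(332,262),(375,263),(306,246),(296,264),(349,312),(397,323),(382,213)],13),(t,[(326,182),(325,202),(329,227),(354,213),(306,218),(310,240),(358,265),(382,259),(336,152)],9)):
    rows.append(np.hstack([cv2.resize(im[y-r:y+r,x-r:x+r],(150,150),interpolation=cv2.INTER_CUBIC) for x,y in L[:5]]))
    rows.append(np.hstack([cv2.resize(im[y-r:y+r,x-r:x+r],(150,150),interpolation=cv2.INTER_CUBIC) for x,y in L[5:]]+[np.zeros((150,150,3),np.uint8)]))
cv2.imwrite("pics/z.png",np.vstack(rows))
```

```text
(no output)
```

View pics/z.png

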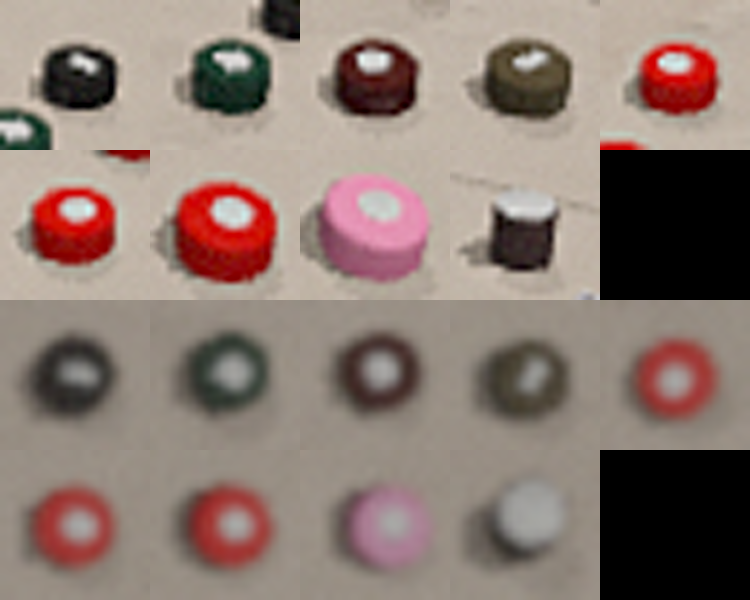

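Run:
```python
from h import *
from scipy.optimize import least_squares
obs={"top":[(237.2,222.2),(268.7,213.5),(235.6,171.8),(216.8,195.0),(261.9,180.0)],"scene":[(259.6,229.4),(284.5,208.5),(223.0,201.0),(261.3,195.0),(223.9,222.1)]}
for cams in(["top"],["scene"],["top","scene"]):
    def model(v):
        return np.array([[v[0]+.084*np.cos(v[2]+np.radians(36+72*k)),v[1]+.084*np.sin(v[2]+np.radians(36+72*k))] for k in range(5)])
    def f(v):
        r=[]
        for c in cams:
            M=[proj(c,[*m,.014]) for m in model(v)]
            for o in obs[c]:
                d=np.array(M)-o; j=np.argmin((d**2).sum(1)); r+=list(d[j])
        return r
    s=least_squares(f,[.555,.092,-.35],loss="soft_l1")
    print(cams,s.x,np.degrees(s.x[2]),np.round(f(s.x),1)); print(model(s.x).round(4).tolist())
# rim
for c in("top","scene"):
    save(c,c+"2")
    r=robot.outline_of(c,"carousel")[0]; m=r["mask"].astype(np.uint8)
    cs=max(cv2.findContours(m,0,cv2.CHAIN_APPROX_NONE)[0],key=len)[:,0]
    cs=cv2.convexHull(cs)[:,0] if c=="top" else cs
    P=np.array([atz(c,u,.020)[:2] for u in cs])
    (x,y),R=cv2.minEnclosingCircle(P.astype(np.float32))
    s=least_squares(lambda v:np.hypot(P[:,0]-v[0],P[:,1]-v[1])-v[2],[x,y,R],loss="soft_l1",f_scale=.002)
    print(c,"rim",s.x,r["confidence"])
p=cv2.imread("pics/scene2_full.png"); t=cv2.imread("pics/top2_full.png")
a=cv2.resize(p[175:240,200:305],(800,495),interpolation=cv2.INTER_CUBIC);cv2.imwrite("pics/cs.png",a)
a=cv2.resize(t[155:240,200:285],(600,600),interpolation=cv2.INTER_CUBIC);cv2.imwrite("pics/ct.png",a)
```

```text
['top'] [ 0.55619985  0.08080767 -0.29616878] -16.969220994713965 [-0.5  0.2 -1.9 -1.9 -0.1 -0.4  0.5  2.3  3.9  0.2]
[[0.6356, 0.1082], [0.5547, 0.1648], [0.4759, 0.1053], [0.5081, 0.012], [0.6068, 0.0137]]
['scene'] [ 0.55394761  0.08491212 -0.36162903] -20.719817027084982 [ 1.4 -3.2 -0.7  0.7  2.4  1.3 -0.3  0.9 -1.6 -1. ]
[[0.635, 0.107], [0.5579, 0.1688], [0.4754, 0.1146], [0.5014, 0.0194], [0.6, 0.0147]]
['top', 'scene'] [ 0.5550824   0.08331031 -0.32930112] -18.86756415392017 [-2.2  0.3 -3.3 -0.8 -0.  -0.4 -0.3  1.8  3.7  1.2  3.4 -3.5 -0.   0.2
  2.5  1.7 -0.6  0.8 -0.2 -0.6]
[[0.6354, 0.1081], [0.5564, 0.1673], [0.4756, 0.1105], [0.5047, 0.0161], [0.6034, 0.0146]]
top rim [0.55378267 0.08414049 0.10786557] 0.96
scene rim [0.54404071 0.07553123 0.11453525] 0.83
```

View pics/cs.png

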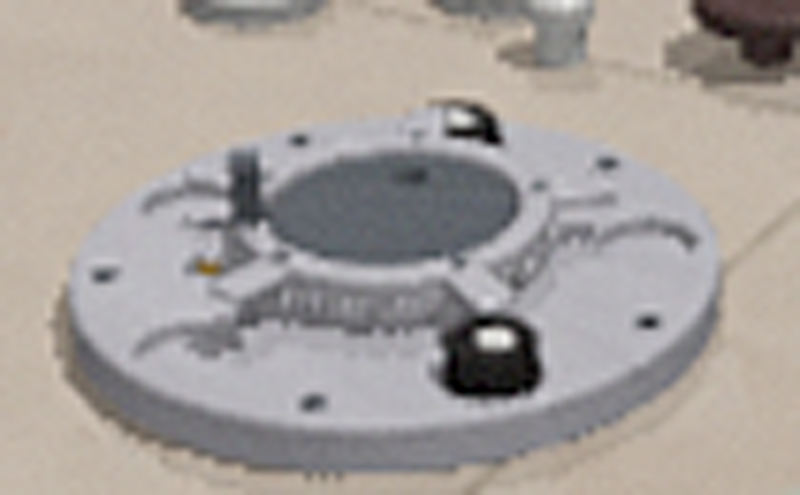

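View pics/ct.png

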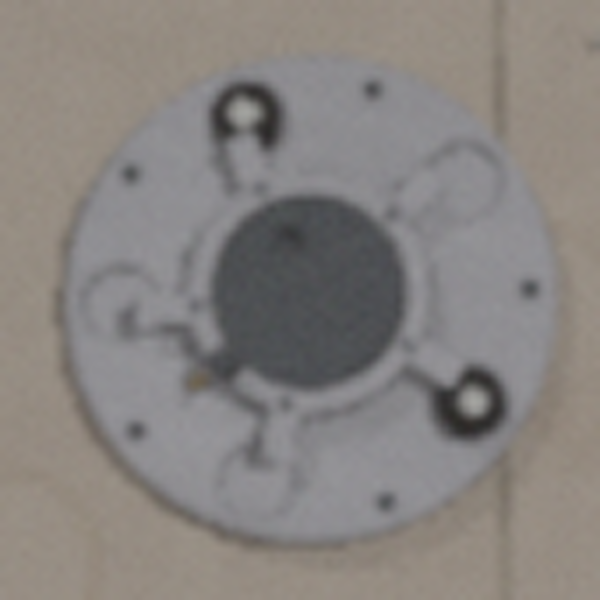

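Run:
```python
from h import *
from scipy.optimize import least_squares
D={"top":np.array([(372,90),(530,288),(386,502),(137,430),(130,174)])*85/600+[200,155]-.5,
"scene":np.array([(300,140),(608,162),(648,322),(314,402),(104,274)])*105/800+[200,175]-.5}
for cams in(["top"],["scene"],["top","scene"]):
    def model(v):
        return [[v[0]+v[3]*np.cos(v[2]+np.radians(72*k)),v[1]+v[3]*np.sin(v[2]+np.radians(72*k)),.02] for k in range(5)]
    def f(v):
        r=[]
        for c in cams:
            M=np.array([proj(c,m) for m in model(v)])
            for o in D[c]:
                d=M-o; j=np.argmin((d**2).sum(1)); r+=list(d[j])
        return r
    s=least_squares(f,[.555,.084,-.33,.1])
    print(cams,s.x,np.degrees(s.x[2]),np.round(f(s.x),1))
h={"top":np.array((290,233))*85/600+[200,155]-.5,"scene":np.array((412,177))*105/800+[200,175]-.5}
for c in h: print(c,"hole",atz(c,h[c],.038), atz(c,h[c],.03))
p=np.array((310,291))*85/600+[200,155]-.5
print("plate c",atz("top",p,.038))
# tested tops
for nm,c,u,z in(("A","top",(243,110),.031),("B","top",(473,402),.033),("A","scene",(463,122),.031),("B","scene",(492,337),.033)):
    q=np.array(u)*(85/600 if c=="top" else 105/800)+([200,155] if c=="top" else [200,175])-.5
    print(nm,c,atz(c,q,z))
for nm,c,u,z in(("lug","top",(225,362),.063),("stud","top",(198,380),.03)):
    q=np.array(u)*85/600+[200,155]-.5; print(nm,atz(c,q,z))
```

```text
['top'] [ 0.55569178  0.08304734 -0.29120327  0.09590844] -16.684718480828902 [ 0.1 -0.2 -0.   0.1 -0.1 -0.1 -0.   0.1  0.1  0.1]
['scene'] [ 0.55677091  0.08455983 -0.29099202  0.09622796] -16.672614741874476 [-0.1 -0.   0.1  0.2  0.  -0.1 -0.1 -0.   0.   0. ]
['top', 'scene'] [ 0.55583887  0.0835916  -0.29117977  0.09598351] -16.68337189073637 [-0.1 -0.3 -0.2  0.  -0.2 -0.1 -0.2  0.1 -0.1  0.1  0.1  0.2  0.1  0.4
  0.1  0.1  0.1  0.2  0.2  0.3]
top hole [0.58116305 0.09075061 0.038     ] [0.58228334 0.09138571 0.03      ]
scene hole [0.57764211 0.09099353 0.038     ] [0.59052326 0.1001901  0.03      ]
plate c [0.55578665 0.08227501 0.038     ]
A top [0.63657637 0.11147779 0.031     ]
B top [0.5071369  0.01251311 0.033     ]
A scene [0.63331686 0.1073565  0.031     ]
B scene [0.50726619 0.0138231  0.033     ]
lug [0.523104   0.11642904 0.063     ]
stud [0.51849997 0.13152177 0.03      ]
```

```bash
cat >> h.py <<'E'
C=np.array([.5559,.0835]);PHI=np.radians(-16.68)
def nest(k,r=.084):
    a=PHI+np.radians(36+72*k); return C+r*np.array([np.cos(a),np.sin(a)])
def go(x,y,z,al=None):
    o=robot.observe();R=o["orientation"];p=o["ee_pos"]
    if al is None: T=R
    else:
        a=np.radians(al);T=np.array([[np.cos(a),np.sin(a),0],[np.sin(a),-np.cos(a),0],[0,0,-1]])
    d=R.T@(np.array([x,y,z])-p)*1000
    w=cv2.Rodrigues(R.T@T)[0].ravel()
    print("t",o["time"].round(2) if hasattr(o["time"],"round") else round(o["time"],2),"p",p.round(4),"al",round(np.degrees(np.arctan2(R[1,0],R[0,0])),1),"F",o["contact_force"].round(1),"w",round(o["grip_width"],4))
    print("  tx %.1f ty %.1f tz %.1f  wx %.3f wy %.3f wz %.3f  dist %.0f"%(*d,*w,np.linalg.norm(d)))
E
python3 -c "
from h import *
go(.5521,.1273,.2,125)
for k in range(5):print(nest(k).round(4))"
```

```text
t 2.6 p [ 0.2646 -0.621   0.2393] al 23.1 F [ 0.1  0.1 -0.8] w 0.0855
  tx 557.7 ty -575.7 tz 39.3  wx 0.000 wy 0.000 wz -1.779  dist 803
[0.6352 0.1113]
[0.554  0.1675]
[0.4754 0.1076]
[0.5081 0.0144]
[0.6068 0.0167]
```

Request:
play_rows(
  increments=[
    {"tx": 558, "ty": -576, "tz": 39, "wz": -1.78, "gripper": 1},
    {"tx": 558, "ty": -576, "tz": 39, "wz": -1.78, "gripper": 1},
    {"tx": 558, "ty": -576, "tz": 39, "wz": -1.78, "gripper": 1},
    {"tx": 558, "ty": -576, "tz": 39, "wz": -1.78, "gripper": 1},
    {"tx": 558, "ty": -576, "tz": 39, "wz": -1.78, "gripper": 1},
  ],
)

```text
validation failed for argument at $.in...
```

```bash
python3 -c "
from h import *
go(.5521,.1273,.2,125)"
```

```text
t 2.6 p [ 0.2646 -0.621   0.2393] al 23.1 F [ 0.1  0.1 -0.8] w 0.0855
  tx 557.7 ty -575.7 tz 39.3  wx 0.000 wy 0.000 wz -1.779  dist 803
```

Request:
play_rows(
  increments=[
    {"tx": 28, "ty": -29, "tz": 0, "wx": 0, "wy": 0, "wz": -0.1, "gripper": 1},
    {"tx": 56, "ty": -58, "tz": 0, "wx": 0, "wy": 0, "wz": -0.2, "gripper": 1},
    {"tx": 84, "ty": -87, "tz": 0, "wx": 0, "wy": 0, "wz": -0.3, "gripper": 1},
    {"tx": 112, "ty": -116, "tz": 0, "wx": 0, "wy": 0, "wz": -0.4, "gripper": 1},
    {"tx": 140, "ty": -145, "tz": 0, "wx": 0, "wy": 0, "wz": -0.5, "gripper": 1},
  ],
)

```text
time: 3.02
ee_pos: [0.337, -0.4309, 0.2395]
orientation: [[0.616, 0.788, 0.0], [0.788, -0.616, -0.001], [-0.0, 0.001, -1.0]]
contact_force: [1.0, 0.9, 0.0]
grip_width: 0.0254
```

```bash
python3 -c "
from h import *
go(.5521,.1273,.2,125)"
```

```text
t 3.02 p [ 0.337  -0.4309  0.2395] al 52.0 F [1.  0.9 0. ] w 0.0254
  tx 572.3 ty -174.3 tz 39.3  wx 0.000 wy 0.001 wz -1.274  dist 600
```

Request:
play_rows(
  increments=[
    {"tx": 572, "ty": -174, "tz": 39, "wx": 0, "wy": 0, "wz": -1.27, "gripper": 1},
    {"tx": 572, "ty": -174, "tz": 39, "wx": 0, "wy": 0, "wz": -1.27, "gripper": 1},
    {"tx": 572, "ty": -174, "tz": 39, "wx": 0, "wy": 0, "wz": -1.27, "gripper": 1},
    {"tx": 572, "ty": -174, "tz": 39, "wx": 0, "wy": 0, "wz": -1.27, "gripper": 1},
    {"tx": 572, "ty": -174, "tz": 39, "wx": 0, "wy": 0, "wz": -1.27, "gripper": 1},
  ],
)

```text
time: 3.43
ee_pos: [0.4117, -0.2369, 0.2261]
orientation: [[0.037, 0.999, 0.001], [0.999, -0.037, -0.001], [-0.001, 0.001, -1.0]]
contact_force: [1.2, -0.7, -0.1]
grip_width: -0.0001
```

```bash
python3 -c "
from h import *
go(.5521,.1273,.2,125)"
```

```text
t 3.43 p [ 0.4117 -0.2369  0.2261] al 87.9 F [ 1.2 -0.7 -0.1] w -0.0001
  tx 369.2 ty 126.8 tz 25.8  wx 0.000 wy 0.001 wz -0.648  dist 391
```

Request:
play_rows(
  increments=[
    {"tx": 369, "ty": 127, "tz": 26, "wx": 0, "wy": 0, "wz": -0.65, "gripper": 1},
    {"tx": 369, "ty": 127, "tz": 26, "wx": 0, "wy": 0, "wz": -0.65, "gripper": 1},
    {"tx": 369, "ty": 127, "tz": 26, "wx": 0, "wy": 0, "wz": -0.65, "gripper": 1},
    {"tx": 369, "ty": 127, "tz": 26, "wx": 0, "wy": 0, "wz": -0.65, "gripper": 1},
    {"tx": 369, "ty": 127, "tz": 26, "wx": 0, "wy": 0, "wz": -0.65, "gripper": 1},
  ],
)

```text
time: 3.85
ee_pos: [0.4865, -0.043, 0.2124]
orientation: [[-0.554, 0.832, 0.002], [0.832, 0.554, -0.002], [-0.003, 0.001, -1.0]]
contact_force: [0.5, -0.0, -0.6]
grip_width: -0.0
```

```bash
python3 -c "
from h import *
go(.5521,.1273,.12,125)"
```

```text
t 3.85 p [ 0.4865 -0.043   0.2124] al 123.7 F [ 0.5 -0.  -0.6] w -0.0
  tx 105.6 ty 148.9 tz 92.2  wx 0.001 wy 0.003 wz -0.023  dist 205
```

Request:
play_rows(
  increments=[
    {"tx": 106, "ty": 149, "tz": 92, "wx": 0, "wy": 0.003, "wz": -0.02, "gripper": 1},
    {"tx": 106, "ty": 149, "tz": 92, "wx": 0, "wy": 0.003, "wz": -0.02, "gripper": 1},
    {"tx": 106, "ty": 149, "tz": 92, "wx": 0, "wy": 0.003, "wz": -0.02, "gripper": 1},
    {"tx": 106, "ty": 149, "tz": 92, "wx": 0, "wy": 0.003, "wz": -0.02, "gripper": 1},
    {"tx": 106, "ty": 149, "tz": 92, "wx": 0, "wy": 0.003, "wz": -0.02, "gripper": 1},
  ],
)

```text
time: 4.27
ee_pos: [0.5525, 0.1295, 0.1192]
orientation: [[-0.571, 0.821, 0.001], [0.821, 0.571, 0.001], [0.0, 0.001, -1.0]]
contact_force: [0.6, -0.0, 0.4]
grip_width: -0.0001
```

```bash
python3 -c "
from h import *
go(.5521,.1273,.056,125)
save('scene','s3',(180,130,320,250),5.5)"
```

```text
t 4.27 p [0.5525 0.1295 0.1192] al 124.8 F [ 0.6 -0.   0.4] w -0.0001
  tx -1.6 ty -1.7 tz 63.2  wx 0.001 wy -0.000 wz -0.003  dist 63
```

View pics/s3.png

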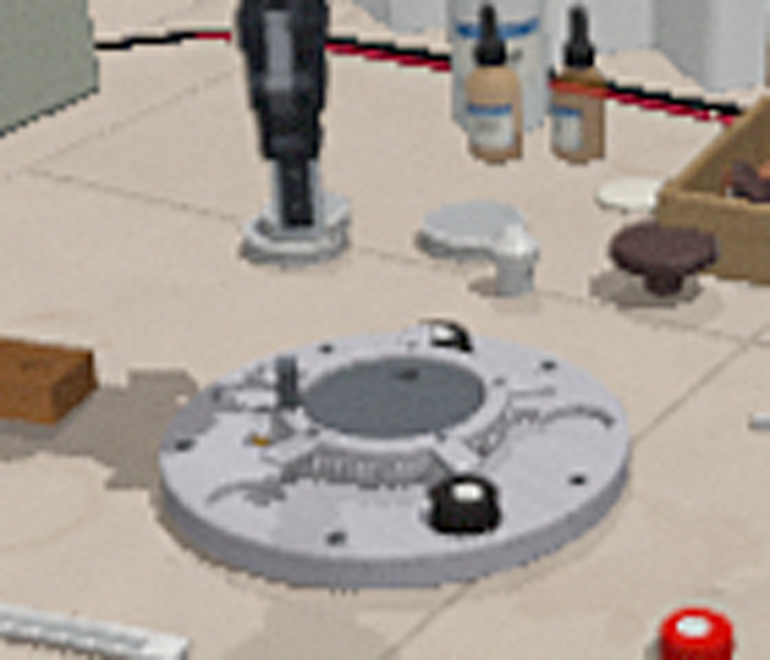

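Request:
play_rows(
  increments=[
    {"tx": -1.6, "ty": -1.7, "tz": 40, "wx": 0, "wy": 0, "wz": 0, "gripper": 1},
    {"tx": -1.6, "ty": -1.7, "tz": 63, "wx": 0, "wy": 0, "wz": 0, "gripper": 1},
    {"tx": -1.6, "ty": -1.7, "tz": 63, "wx": 0, "wy": 0, "wz": 0, "gripper": 1},
  ],
)

```text
time: 4.57
ee_pos: [0.5493, 0.1368, 0.05]
orientation: [[-0.58, 0.815, -0.008], [0.815, 0.58, 0.008], [0.011, -0.002, -1.0]]
contact_force: [-0.9, -0.9, 0.9]
grip_width: -0.0001
```

```bash
python3 -c "
from h import *
go(.5521,.1273,.056,125)
print(atz('scene',(232.4,203.6),.040),atz('scene',(232.4,195),.063),proj('scene',[.5525,.1295,.111]))
def P(a,r=.044): 
  a=np.radians(a); return C+r*np.array([np.cos(a),np.sin(a)])
for a in (115,125,135,140,143,146): go(*P(a),.056,a+7)
save('scene','s4',(180,130,320,250),5.5)"
```

```text
t 4.57 p [0.5493 0.1368 0.05  ] al 125.4 F [-0.9 -0.9  0.9] w -0.0001
  tx -9.3 ty -3.2 tz -6.1  wx -0.002 wy -0.011 wz 0.008  dist 12
[0.52213685 0.11681113 0.04      ] [0.52441204 0.11639905 0.063     ] [233.53376805 172.03059135]
t 4.57 p [0.5493 0.1368 0.05  ] al 125.4 F [-0.9 -0.9  0.9] w -0.0001
  tx -3.9 ty -17.5 tz -6.0  wx -0.002 wy -0.011 wz 0.060  dist 19
t 4.57 p [0.5493 0.1368 0.05  ] al 125.4 F [-0.9 -0.9  0.9] w -0.0001
  tx -3.2 ty -25.2 tz -6.0  wx -0.001 wy -0.011 wz -0.115  dist 26
t 4.57 p [0.5493 0.1368 0.05  ] al 125.4 F [-0.9 -0.9  0.9] w -0.0001
  tx -3.8 ty -32.8 tz -5.9  wx -0.000 wy -0.011 wz -0.289  dist 34
t 4.57 p [0.5493 0.1368 0.05  ] al 125.4 F [-0.9 -0.9  0.9] w -0.0001
  tx -4.6 ty -36.5 tz -5.9  wx 0.000 wy -0.011 wz -0.376  dist 37
t 4.57 p [0.5493 0.1368 0.05  ] al 125.4 F [-0.9 -0.9  0.9] w -0.0001
  tx -5.2 ty -38.8 tz -5.9  wx 0.001 wy -0.011 wz -0.429  dist 40
t 4.57 p [0.5493 0.1368 0.05  ] al 125.4 F [-0.9 -0.9  0.9] w -0.0001
  tx -6.0 ty -40.9 tz -6.0  wx 0.001 wy -0.011 wz -0.481  dist 42
```

View pics/s4.png

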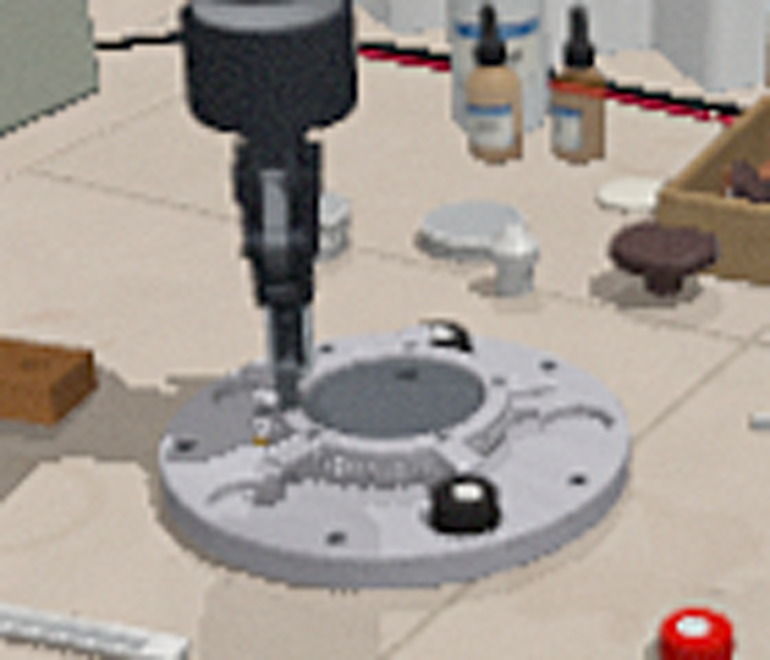

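Request:
play_rows(
  increments=[
    {"tx": -9, "ty": -5, "tz": -6, "wx": 0, "wy": -0.011, "wz": 0, "gripper": 1},
    {"tx": -9, "ty": -5, "tz": -6, "wx": 0, "wy": -0.011, "wz": 0, "gripper": 1},
    {"tx": -9, "ty": -5, "tz": -6, "wx": 0, "wy": -0.011, "wz": 0, "gripper": 1},
  ],
)

```text
time: 4.87
ee_pos: [0.5529, 0.1246, 0.0603]
orientation: [[-0.577, 0.817, 0.005], [0.817, 0.577, -0.002], [-0.004, 0.002, -1.0]]
contact_force: [0.0, -0.5, 0.5]
grip_width: 0.0001
```

```bash
cat >> h.py <<'E'
def P(a,r=.044):
  a=np.radians(a); return C+r*np.array([np.cos(a),np.sin(a)])
E
python3 -c "
from h import *
print(robot.observe()['dq'].round(3))
for a in (115,125,135,140): go(*P(a),.056,a+7)
"
```

```text
[-0.006  0.007 -0.006  0.002 -0.004 -0.008 -0.003]
t 4.87 p [0.5529 0.1246 0.0603] al 125.2 F [ 0.  -0.5  0.5] w 0.0001
  tx 8.0 ty -13.4 tz 4.2  wx 0.003 wy 0.004 wz 0.057  dist 16
t 4.87 p [0.5529 0.1246 0.0603] al 125.2 F [ 0.  -0.5  0.5] w 0.0001
  tx 8.7 ty -21.1 tz 4.2  wx 0.002 wy 0.004 wz -0.118  dist 23
t 4.87 p [0.5529 0.1246 0.0603] al 125.2 F [ 0.  -0.5  0.5] w 0.0001
  tx 8.1 ty -28.7 tz 4.1  wx 0.002 wy 0.005 wz -0.292  dist 30
t 4.87 p [0.5529 0.1246 0.0603] al 125.2 F [ 0.  -0.5  0.5] w 0.0001
  tx 7.3 ty -32.5 tz 4.1  wx 0.002 wy 0.005 wz -0.380  dist 34
```

Request:
play_rows(
  increments=[
    {"tx": 8, "ty": -8, "tz": 4, "wx": 0.002, "wy": 0.004, "wz": 0.05, "gripper": 1},
    {"tx": 8, "ty": -13, "tz": 4, "wx": 0.002, "wy": 0.004, "wz": 0.05, "gripper": 1},
    {"tx": 8.5, "ty": -18, "tz": 4, "wx": 0.002, "wy": 0.004, "wz": -0.04, "gripper": 1},
    {"tx": 8.5, "ty": -23, "tz": 4, "wx": 0.002, "wy": 0.004, "wz": -0.15, "gripper": 1},
    {"tx": 8.5, "ty": -23, "tz": 4, "wx": 0.002, "wy": 0.004, "wz": -0.15, "gripper": 1},
  ],
)

```text
time: 5.28
ee_pos: [0.53, 0.1184, 0.0576]
orientation: [[-0.695, 0.719, 0.004], [0.719, 0.695, 0.001], [-0.002, 0.003, -1.0]]
contact_force: [2.0, 2.3, 2.3]
grip_width: 0.0003
```

```bash
python3 -c "
from h import *
for a in (130,135,138,142,146): go(*P(a),.056,a+7)
"
```

```text
t 5.28 p [0.53   0.1184 0.0576] al 134.0 F [2.  2.3 2.3] w 0.0003
  tx 0.8 ty -2.6 tz 1.5  wx 0.003 wy 0.002 wz -0.053  dist 3
t 5.28 p [0.53   0.1184 0.0576] al 134.0 F [2.  2.3 2.3] w 0.0003
  tx 0.9 ty -6.4 tz 1.5  wx 0.003 wy 0.002 wz -0.140  dist 7
t 5.28 p [0.53   0.1184 0.0576] al 134.0 F [2.  2.3 2.3] w 0.0003
  tx 0.8 ty -8.8 tz 1.5  wx 0.003 wy 0.002 wz -0.192  dist 9
t 5.28 p [0.53   0.1184 0.0576] al 134.0 F [2.  2.3 2.3] w 0.0003
  tx 0.5 ty -11.8 tz 1.5  wx 0.003 wy 0.002 wz -0.262  dist 12
t 5.28 p [0.53   0.1184 0.0576] al 134.0 F [2.  2.3 2.3] w 0.0003
  tx -0.1 ty -14.8 tz 1.5  wx 0.003 wy 0.002 wz -0.332  dist 15
```

Pushing with about 3 N. Continue.

Request:
play_rows(
  increments=[
    {"tx": 0.9, "ty": -3, "tz": 1.5, "wx": 0.002, "wy": 0.002, "wz": -0.05, "gripper": 1},
    {"tx": 0.9, "ty": -6, "tz": 1.5, "wx": 0.002, "wy": 0.002, "wz": -0.14, "gripper": 1},
    {"tx": 0.8, "ty": -9, "tz": 1.5, "wx": 0.002, "wy": 0.002, "wz": -0.19, "gripper": 1},
    {"tx": 0.5, "ty": -11, "tz": 1.5, "wx": 0.002, "wy": 0.002, "wz": -0.25, "gripper": 1},
    {"tx": 0.5, "ty": -11, "tz": 1.5, "wx": 0.002, "wy": 0.002, "wz": -0.25, "gripper": 1},
  ],
)

```text
time: 5.7
ee_pos: [0.5229, 0.1124, 0.0573]
orientation: [[-0.85, 0.526, 0.004], [0.526, 0.85, 0.004], [-0.001, 0.005, -1.0]]
contact_force: [0.2, 3.4, 3.2]
grip_width: 0.0002
```

```bash
python3 -c "
from h import *
for a in (140,143,146,149): go(*P(a),.056,a+7)
"
```

```text
t 5.7 p [0.5229 0.1124 0.0573] al 148.3 F [0.2 3.4 3.2] w 0.0002
  tx 0.3 ty -0.9 tz 1.3  wx 0.005 wy 0.001 wz 0.022  dist 2
t 5.7 p [0.5229 0.1124 0.0573] al 148.3 F [0.2 3.4 3.2] w 0.0002
  tx 0.6 ty -3.2 tz 1.3  wx 0.005 wy 0.001 wz -0.030  dist 4
t 5.7 p [0.5229 0.1124 0.0573] al 148.3 F [0.2 3.4 3.2] w 0.0002
  tx 0.7 ty -5.5 tz 1.3  wx 0.005 wy 0.002 wz -0.083  dist 6
t 5.7 p [0.5229 0.1124 0.0573] al 148.3 F [0.2 3.4 3.2] w 0.0002
  tx 0.7 ty -7.8 tz 1.3  wx 0.005 wy 0.002 wz -0.135  dist 8
```

Request:
play_rows(
  increments=[
    {"tx": 0.6, "ty": -3, "tz": 1.3, "wx": 0.004, "wy": 0.002, "wz": -0.03, "gripper": 1},
    {"tx": 0.7, "ty": -5, "tz": 1.3, "wx": 0.004, "wy": 0.002, "wz": -0.08, "gripper": 1},
    {"tx": 0.7, "ty": -6, "tz": 1.3, "wx": 0.004, "wy": 0.002, "wz": -0.1, "gripper": 1},
    {"tx": 0.7, "ty": -6, "tz": 1.3, "wx": 0.004, "wy": 0.002, "wz": -0.1, "gripper": 1},
  ],
)

```text
time: 6.03
ee_pos: [0.5216, 0.1128, 0.0577]
orientation: [[-0.899, 0.439, 0.007], [0.439, 0.899, 0.01], [-0.002, 0.012, -1.0]]
contact_force: [4.0, 10.5, -0.8]
grip_width: 0.0004
```

```bash
python3 -c "
from h import *
for a in (146,149): go(*P(a),.056,a+7)
save('top','t5',(190,145,290,245),6)
"
```

```text
t 6.03 p [0.5216 0.1128 0.0577] al 154.0 F [ 4.  10.5 -0.8] w 0.0004
  tx -0.1 ty -5.2 tz 1.6  wx 0.012 wy 0.002 wz 0.017  dist 5
t 6.03 p [0.5216 0.1128 0.0577] al 154.0 F [ 4.  10.5 -0.8] w 0.0004
  tx 0.2 ty -7.5 tz 1.6  wx 0.012 wy 0.002 wz -0.035  dist 8
```

View pics/t5.png

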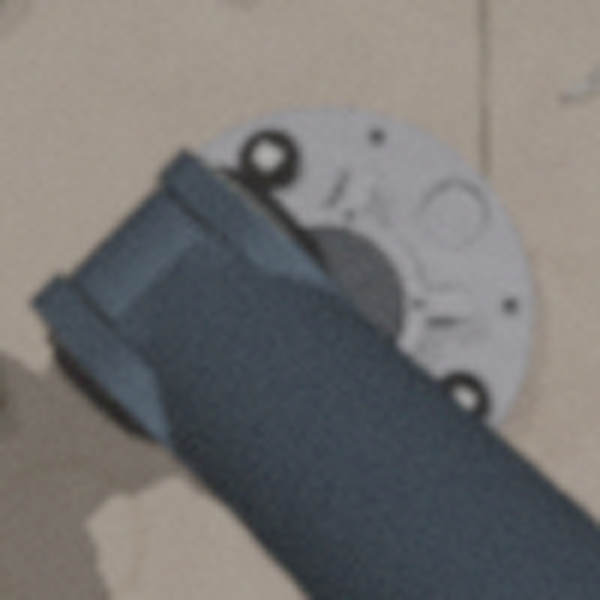

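Request:
play_rows(
  increments=[
    {"tx": 0, "ty": 8, "tz": 0, "wx": -0.01, "wy": 0, "wz": 0, "gripper": 1},
    {"tx": 0, "ty": 8, "tz": -30, "wx": -0.01, "wy": 0, "wz": -0.1, "gripper": 0.5},
    {"tx": 0, "ty": 8, "tz": -60, "wx": -0.01, "wy": 0, "wz": -0.2, "gripper": -0.2},
    {"tx": 0, "ty": 8, "tz": -60, "wx": -0.01, "wy": 0, "wz": -0.3, "gripper": -0.2},
    {"tx": 0, "ty": 8, "tz": -60, "wx": -0.01, "wy": 0, "wz": -0.3, "gripper": -0.2},
  ],
)

```text
time: 6.5
ee_pos: [0.5255, 0.1187, 0.1191]
orientation: [[-0.988, 0.156, 0.012], [0.156, 0.988, 0.019], [-0.009, 0.02, -1.0]]
contact_force: [-0.7, -0.8, 0.0]
grip_width: 0.048
```

```bash
python3 -c "
from h import *
go(*nest(0),.10,199.3)
"
```

```text
t 6.5 p [0.5255 0.1187 0.1191] al 171.0 F [-0.7 -0.8  0. ] w 0.048
  tx -109.4 ty 9.4 tz 20.2  wx 0.018 wy 0.014 wz -0.493  dist 112
```

Request:
play_rows(
  increments=[
    {"tx": -36, "ty": 3, "tz": 7, "wx": 0.018, "wy": 0.014, "wz": -0.12, "gripper": -0.2},
    {"tx": -72, "ty": 6, "tz": 14, "wx": 0.018, "wy": 0.014, "wz": -0.24, "gripper": -0.2},
    {"tx": -109.4, "ty": 9.4, "tz": 20, "wx": 0.018, "wy": 0.014, "wz": -0.36, "gripper": -0.2},
    {"tx": -109.4, "ty": 9.4, "tz": 20, "wx": 0.018, "wy": 0.014, "wz": -0.493, "gripper": -0.2},
    {"tx": -109.4, "ty": 9.4, "tz": 20, "wx": 0.018, "wy": 0.014, "wz": -0.493, "gripper": -0.2},
  ],
)

```text
time: 6.92
ee_pos: [0.6355, 0.1097, 0.0974]
orientation: [[-0.945, -0.326, -0.005], [-0.326, 0.945, -0.001], [0.005, 0.001, -1.0]]
contact_force: [-0.4, 0.6, -0.4]
grip_width: 0.0515
```

```bash
python3 -c "
from h import *
go(*nest(0),.036,199.3)
save('scene','s6',(180,130,320,250),5.5)
"
```

```text
t 6.92 p [0.6355 0.1097 0.0974] al -161.0 F [-0.4  0.6 -0.4] w 0.0515
  tx -0.5 ty 1.6 tz 61.4  wx 0.001 wy -0.005 wz -0.004  dist 61
```

View pics/s6.png

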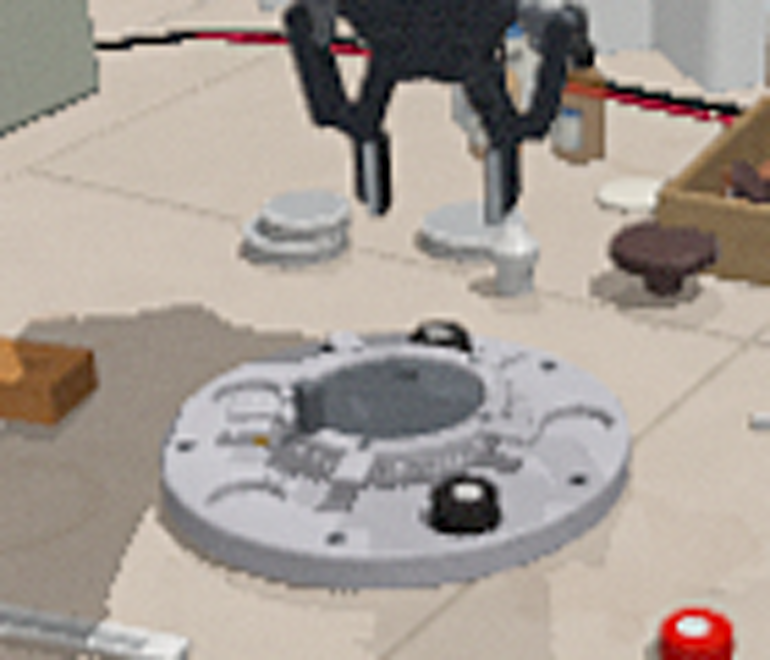

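Request:
play_rows(
  increments=[
    {"tx": -0.5, "ty": 1.6, "tz": 30, "wx": 0, "wy": -0.005, "wz": 0, "gripper": -0.2},
    {"tx": -0.5, "ty": 1.6, "tz": 55, "wx": 0, "wy": -0.005, "wz": 0, "gripper": -0.2},
    {"tx": -0.5, "ty": 1.6, "tz": 64, "wx": 0, "wy": -0.005, "wz": 0, "gripper": -0.2},
    {"tx": -0.5, "ty": 1.6, "tz": 64, "wx": 0, "wy": -0.005, "wz": 0, "gripper": -0.2},
    {"tx": -0.5, "ty": 1.6, "tz": 64, "wx": 0, "wy": -0.005, "wz": 0, "gripper": -0.2},
  ],
)

```text
time: 7.38
ee_pos: [0.6332, 0.1125, 0.0345]
orientation: [[-0.946, -0.324, -0.001], [-0.324, 0.946, 0.0], [0.001, 0.0, -1.0]]
contact_force: [0.8, 0.2, 0.6]
grip_width: 0.051
```

```bash
python3 -c "
from h import *
go(*nest(0),.032,199.3)
save('scene','s7',(180,130,320,250),5.5)
"
```

```text
t 7.38 p [0.6332 0.1125 0.0345] al -161.1 F [0.8 0.2 0.6] w 0.051
  tx -1.5 ty -1.8 tz 2.5  wx 0.000 wy -0.001 wz -0.006  dist 3
```

View pics/s7.png

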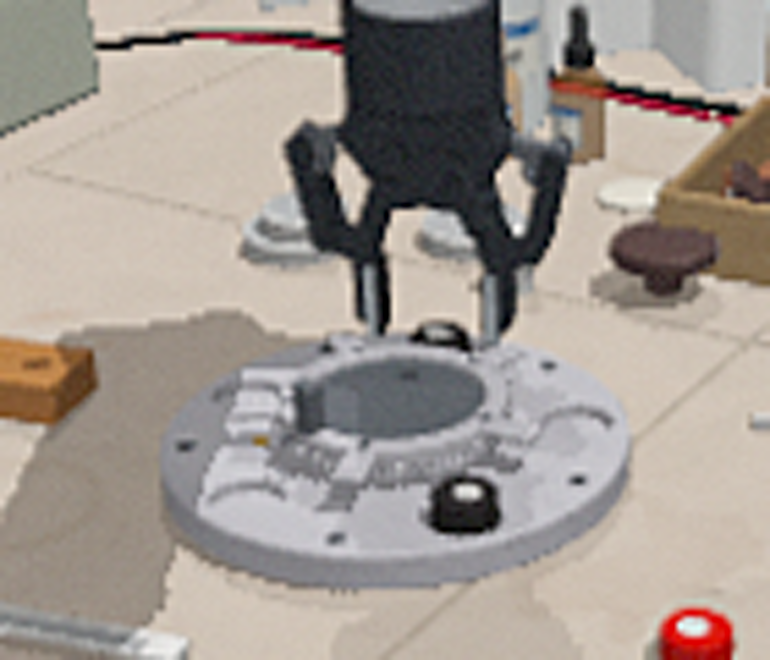

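Request:
play_rows(
  increments=[
    {"tx": -1.5, "ty": -1.8, "tz": 3.5, "wx": 0, "wy": 0, "wz": 0, "gripper": -0.2},
    {"tx": -1.5, "ty": -1.8, "tz": 3.5, "wx": 0, "wy": 0, "wz": 0, "gripper": 0.1},
    {"tx": -1.5, "ty": -1.8, "tz": 3.5, "wx": 0, "wy": 0, "wz": 0, "gripper": 0.4},
    {"tx": -1.5, "ty": -1.8, "tz": 3.5, "wx": 0, "wy": 0, "wz": 0, "gripper": 0.5},
    {"tx": -1.5, "ty": -1.8, "tz": 3.5, "wx": 0, "wy": 0, "wz": 0, "gripper": 0.5},
  ],
  force=30,
)

```text
time: 7.85
ee_pos: [0.6368, 0.1116, 0.0332]
orientation: [[-0.946, -0.324, 0.003], [-0.324, 0.946, 0.001], [-0.003, -0.0, -1.0]]
contact_force: [-0.8, -2.1, 6.4]
grip_width: 0.0277
```

```bash
python3 -c "
from h import *
go(*nest(0),.032,199.3)
"
```

```text
t 7.85 p [0.6368 0.1116 0.0332] al -161.1 F [-0.8 -2.1  6.4] w 0.0277
  tx 1.6 ty 0.2 tz 1.2  wx -0.000 wy 0.003 wz -0.007  dist 2
```

Request:
play_rows(
  increments=[
    {"tx": 0, "ty": 0, "tz": 0, "wx": 0, "wy": 0, "wz": 0, "gripper": 0.6},
    {"tx": 0, "ty": 0, "tz": 0, "wx": 0, "wy": 0, "wz": 0, "gripper": 0.6},
  ],
)

```text
time: 8.02
ee_pos: [0.6369, 0.1116, 0.0334]
orientation: [[-0.946, -0.324, 0.003], [-0.324, 0.946, 0.001], [-0.003, -0.0, -1.0]]
contact_force: [-0.1, 0.4, 0.1]
grip_width: 0.0278
```

```bash
python3 -c "
from h import *
go(*nest(0),.032,199.3)
save('scene','s8',(180,130,320,250),5.5)
"
```

```text
t 8.02 p [0.6369 0.1116 0.0334] al -161.1 F [-0.1  0.4  0.1] w 0.0278
  tx 1.7 ty 0.2 tz 1.3  wx -0.000 wy 0.003 wz -0.007  dist 2
```

View pics/s8.png

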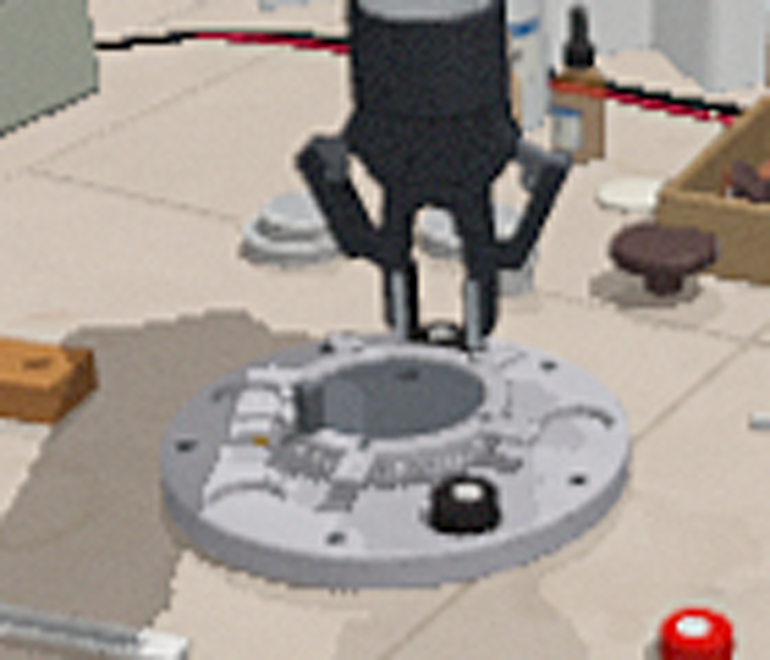

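Request:
play_rows(
  increments=[
    {"tx": 0, "ty": 0, "tz": -8, "wx": 0, "wy": 0, "wz": 0, "gripper": 0.6},
    {"tx": 0, "ty": 0, "tz": -20, "wx": 0, "wy": 0, "wz": 0, "gripper": 0.6},
    {"tx": 0, "ty": 0, "tz": -50, "wx": 0, "wy": 0, "wz": 0, "gripper": 0.6},
    {"tx": 0, "ty": 0, "tz": -80, "wx": 0, "wy": 0, "wz": 0, "gripper": 0.6},
    {"tx": 0, "ty": 0, "tz": -80, "wx": 0, "wy": 0, "wz": 0, "gripper": 0.6},
  ],
  force=40,
)

```text
time: 8.48
ee_pos: [0.6398, 0.1139, 0.1204]
orientation: [[-0.946, -0.324, 0.013], [-0.324, 0.946, 0.004], [-0.014, -0.0, -1.0]]
contact_force: [0.5, 0.5, 0.4]
grip_width: 0.0273
```

```bash
python3 -c "
from h import *
p,d=save('scene','s9',(180,130,320,250),5.5)
import numpy as np
# tray pose from both cameras
for c in('top','scene'):
    if c=='top': save('top','t9',(280,110,440,280),3.5)
    r=robot.outline_of(c,'tray')[0]; m=r['mask'].astype(np.uint8)
    cs=max(cv2.findContours(m,0,cv2.CHAIN_APPROX_NONE)[0],key=len)[:,0]
    P_=np.array([atz(c,u,.012)[:2] for u in cs]).astype(np.float32)
    print(c,r['confidence'],cv2.minAreaRect(P_*1000))
go(.62,-.27,.12,90)
"
```

```text
top 0.81 ((613.167724609375, -297.3172302246094), (121.36052703857422, 91.4991683959961), 85.32868194580078)
scene 0.65 ((556.0964965820312, 86.33821868896484), (240.99081420898438, 219.8702850341797), 29.30272102355957)
t 8.68 p [0.636  0.1111 0.1129] al -161.1 F [ 0.6 -0.1 -0.8] w 0.0271
  tx 138.6 ty -355.3 tz -7.2  wx 0.002 wy 0.002 wz 1.901  dist 381
```

View pics/s9.png

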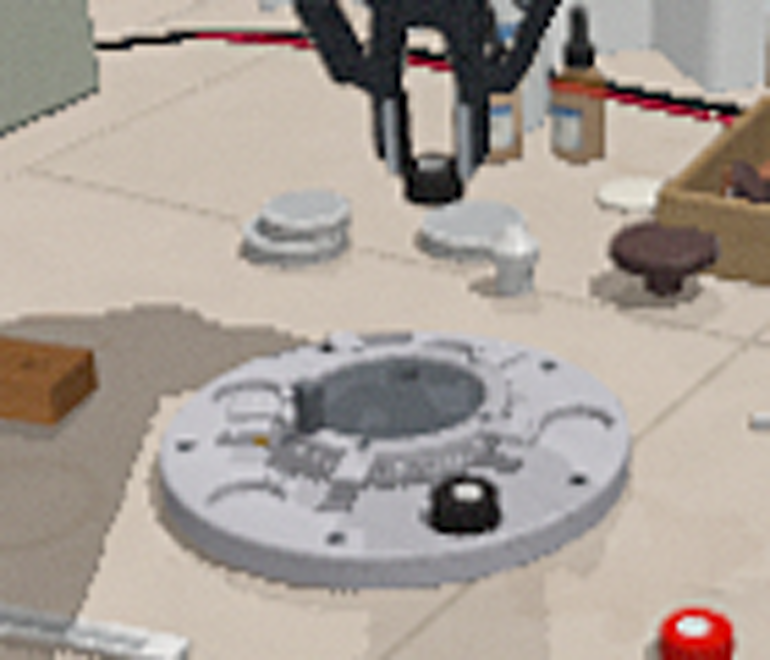

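View pics/t9.png

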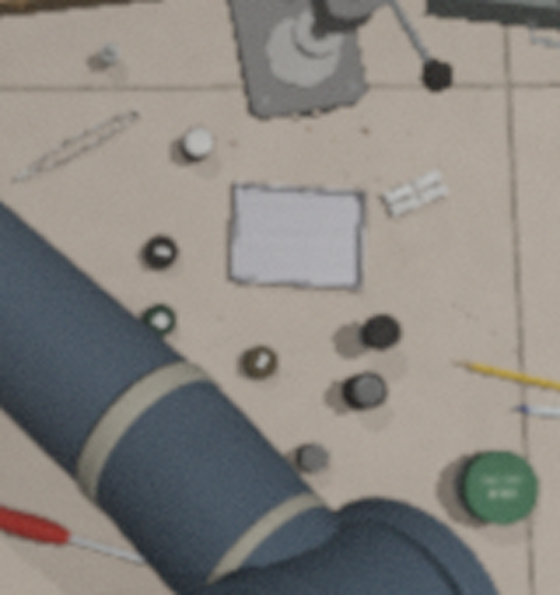

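Request:
play_rows(
  increments=[
    {"tx": 41, "ty": -110, "tz": -7, "wx": 0, "wy": 0, "wz": 1.9, "gripper": 0.6},
    {"tx": 41, "ty": -110, "tz": -7, "wx": 0, "wy": 0, "wz": 1.9, "gripper": 0.6},
    {"tx": 82, "ty": -210, "tz": -7, "wx": 0, "wy": 0, "wz": 1.9, "gripper": 0.6},
    {"tx": 82, "ty": -210, "tz": -7, "wx": 0, "wy": 0, "wz": 1.9, "gripper": 0.6},
    {"tx": 82, "ty": -210, "tz": -7, "wx": 0, "wy": 0, "wz": 1.9, "gripper": 0.6},
  ],
)

```text
time: 9.1
ee_pos: [0.6261, -0.0986, 0.1182]
orientation: [[-0.955, 0.296, 0.0], [0.296, 0.955, 0.001], [-0.0, 0.001, -1.0]]
contact_force: [0.7, 0.5, -0.3]
grip_width: 0.0274
```

```bash
python3 -c "
from h import *
go(.615,-.272,.12,85.3)"
```

```text
t 9.1 p [ 0.6261 -0.0986  0.1182] al 162.8 F [ 0.7  0.5 -0.3] w 0.0274
  tx -40.9 ty -168.9 tz -1.9  wx 0.001 wy -0.000 wz 1.352  dist 174
```

Request:
play_rows(
  increments=[
    {"tx": -41, "ty": -169, "tz": -2, "wx": 0, "wy": 0, "wz": 1.352, "gripper": 0.6},
    {"tx": -41, "ty": -169, "tz": -2, "wx": 0, "wy": 0, "wz": 1.352, "gripper": 0.6},
    {"tx": -41, "ty": -169, "tz": -2, "wx": 0, "wy": 0, "wz": 1.352, "gripper": 0.6},
    {"tx": -41, "ty": -169, "tz": -2, "wx": 0, "wy": 0, "wz": 1.352, "gripper": 0.6},
    {"tx": -41, "ty": -169, "tz": -2, "wx": 0, "wy": 0, "wz": 1.352, "gripper": 0.6},
  ],
)

```text
time: 9.52
ee_pos: [0.6118, -0.283, 0.1179]
orientation: [[-0.592, 0.806, -0.002], [0.806, 0.592, -0.005], [-0.003, -0.005, -1.0]]
contact_force: [-0.8, -2.0, -2.1]
grip_width: 0.0272
```

```bash
python3 -c "
from h import *
go(.615,-.272,.1,85.3)"
```

```text
t 9.52 p [ 0.6118 -0.283   0.1179] al 126.3 F [-0.8 -2.  -2.1] w 0.0272
  tx 7.0 ty 9.2 tz 17.8  wx -0.004 wy 0.004 wz 0.715  dist 21
```

Request:
play_rows(
  increments=[
    {"tx": 7, "ty": 9, "tz": 18, "wx": -0.004, "wy": 0.004, "wz": 0.12, "gripper": 0.6},
    {"tx": 7, "ty": 9, "tz": 35, "wx": -0.004, "wy": 0.004, "wz": 0.24, "gripper": 0.6},
    {"tx": 7, "ty": 9, "tz": 55, "wx": -0.004, "wy": 0.004, "wz": 0.36, "gripper": 0.6},
    {"tx": 7, "ty": 9, "tz": 70, "wx": -0.004, "wy": 0.004, "wz": 0.48, "gripper": 0.6},
    {"tx": 7, "ty": 9, "tz": 70, "wx": -0.004, "wy": 0.004, "wz": 0.48, "gripper": 0.6},
  ],
)

```text
time: 9.93
ee_pos: [0.6112, -0.2714, 0.043]
orientation: [[-0.151, 0.989, -0.009], [0.989, 0.151, 0.003], [0.004, -0.009, -1.0]]
contact_force: [0.4, -0.1, -0.2]
grip_width: 0.0273
```

```bash
python3 -c "
from h import *
go(.615,-.272,.0245)"
```

```text
t 9.93 p [ 0.6112 -0.2714  0.043 ] al 98.7 F [ 0.4 -0.1 -0.2] w 0.0273
  tx -1.2 ty 3.8 tz 18.4  wx 0.000 wy 0.000 wz 0.000  dist 19
```

Request:
play_rows(
  increments=[
    {"tx": 0, "ty": 3, "tz": 8, "wx": -0.009, "wy": -0.004, "wz": 0, "gripper": 0.6},
    {"tx": 0, "ty": 3, "tz": 16, "wx": -0.009, "wy": -0.004, "wz": 0, "gripper": 0.6},
    {"tx": 0, "ty": 3, "tz": 19, "wx": -0.009, "wy": -0.004, "wz": 0, "gripper": 0.6},
    {"tx": 0, "ty": 3, "tz": 19, "wx": -0.009, "wy": -0.004, "wz": 0, "gripper": 0.6},
  ],
)

```text
time: 10.27
ee_pos: [0.6137, -0.2706, 0.0232]
orientation: [[-0.152, 0.988, -0.001], [0.988, 0.152, 0.001], [0.001, -0.0, -1.0]]
contact_force: [0.3, -0.8, -0.4]
grip_width: 0.0275
```

```bash
python3 -c "
from h import *
go(.615,-.272,.0225)"
```

```text
t 10.27 p [ 0.6137 -0.2706  0.0232] al 98.8 F [ 0.3 -0.8 -0.4] w 0.0275
  tx -1.5 ty 1.1 tz 0.7  wx 0.000 wy 0.000 wz 0.000  dist 2
```

Just above/at the floor. Lower 1 mm more and release.

Request:
play_rows(
  increments=[
    {"tx": 0, "ty": 0, "tz": 1.2, "wx": 0, "wy": 0, "wz": 0, "gripper": 0.6},
    {"tx": 0, "ty": 0, "tz": 1.2, "wx": 0, "wy": 0, "wz": 0, "gripper": 0.1},
    {"tx": 0, "ty": 0, "tz": 1.2, "wx": 0, "wy": 0, "wz": 0, "gripper": -0.2},
    {"tx": 0, "ty": 0, "tz": -15, "wx": 0, "wy": 0, "wz": 0, "gripper": -0.2},
    {"tx": 0, "ty": 0, "tz": -60, "wx": 0, "wy": 0, "wz": 0, "gripper": -0.2},
  ],
)

```text
time: 10.68
ee_pos: [0.6095, -0.2699, 0.0751]
orientation: [[-0.152, 0.988, -0.011], [0.988, 0.152, 0.005], [0.007, -0.01, -1.0]]
contact_force: [0.4, -1.2, 0.2]
grip_width: 0.0513
```

```bash
python3 -c "
from h import *
go(*nest(3),.1,55.3)
save('scene','s10',(270,170,450,300),4.4)"
```

```text
t 10.68 p [ 0.6095 -0.2699  0.0751] al 98.8 F [ 0.4 -1.2  0.2] w 0.0513
  tx 296.6 ty -57.2 tz -22.4  wx -0.012 wy -0.002 wz 0.759  dist 303
```

View pics/s10.png

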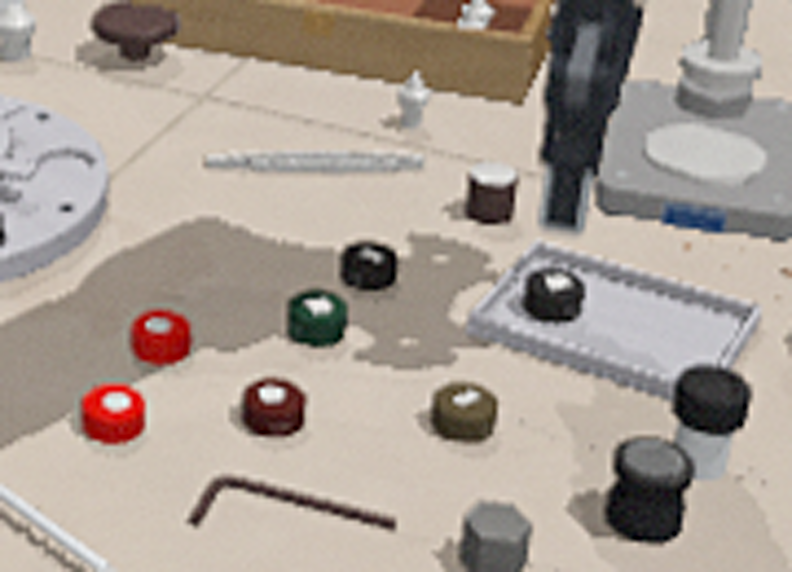

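Request:
play_rows(
  increments=[
    {"tx": 297, "ty": -57, "tz": -25, "wx": -0.01, "wy": -0.002, "wz": 0.76, "gripper": -0.2},
    {"tx": 297, "ty": -57, "tz": -25, "wx": -0.01, "wy": -0.002, "wz": 0.76, "gripper": -0.2},
    {"tx": 297, "ty": -57, "tz": -25, "wx": -0.01, "wy": -0.002, "wz": 0.76, "gripper": -0.2},
    {"tx": 297, "ty": -57, "tz": -25, "wx": -0.01, "wy": -0.002, "wz": 0.76, "gripper": -0.2},
    {"tx": 297, "ty": -57, "tz": -25, "wx": -0.01, "wy": -0.002, "wz": 0.76, "gripper": -0.2},
  ],
)

```text
time: 11.15
ee_pos: [0.5454, -0.0734, 0.1025]
orientation: [[0.461, 0.887, 0.016], [0.888, -0.461, -0.004], [0.004, 0.016, -1.0]]
contact_force: [-0.2, 1.5, -0.2]
grip_width: 0.0513
```

```bash
python3 -c "
from h import *
go(*nest(3),.09,55.3)"
```

```text
t 11.15 p [ 0.5454 -0.0734  0.1025] al 62.6 F [-0.2  1.5 -0.2] w 0.0513
  tx 60.7 ty -73.8 tz 11.6  wx 0.016 wy -0.005 wz 0.127  dist 96
```

Request:
play_rows(
  increments=[
    {"tx": 30, "ty": -37, "tz": 6, "wx": 0.012, "wy": -0.005, "wz": 0.12, "gripper": -0.2},
    {"tx": 55, "ty": -67, "tz": 12, "wx": 0.012, "wy": -0.005, "wz": 0.127, "gripper": -0.2},
    {"tx": 60.7, "ty": -73.8, "tz": 12, "wx": 0.012, "wy": -0.005, "wz": 0.127, "gripper": -0.2},
    {"tx": 60.7, "ty": -73.8, "tz": 12, "wx": 0.012, "wy": -0.005, "wz": 0.127, "gripper": -0.2},
    {"tx": 60.7, "ty": -73.8, "tz": 12, "wx": 0.012, "wy": -0.005, "wz": 0.127, "gripper": -0.2},
  ],
)

```text
time: 11.57
ee_pos: [0.5086, 0.0152, 0.0903]
orientation: [[0.567, 0.824, 0.005], [0.824, -0.567, -0.002], [0.001, 0.005, -1.0]]
contact_force: [-0.1, -0.6, -0.4]
grip_width: 0.0513
```

```bash
python3 -c "
from h import *
go(*nest(3),.0335,55.3)"
```

```text
t 11.57 p [0.5086 0.0152 0.0903] al 55.4 F [-0.1 -0.6 -0.4] w 0.0513
  tx -1.0 ty -0.3 tz 56.8  wx 0.005 wy -0.001 wz 0.002  dist 57
```

Request:
play_rows(
  increments=[
    {"tx": -1, "ty": 0, "tz": 25, "wx": 0.003, "wy": 0, "wz": 0, "gripper": -0.2},
    {"tx": -1, "ty": 0, "tz": 48, "wx": 0.003, "wy": 0, "wz": 0, "gripper": -0.2},
    {"tx": -1, "ty": 0, "tz": 57, "wx": 0.003, "wy": 0, "wz": 0, "gripper": -0.2},
    {"tx": -1, "ty": 0, "tz": 57, "wx": 0.003, "wy": 0, "wz": 0, "gripper": -0.2},
    {"tx": -1, "ty": 0, "tz": 57, "wx": 0.003, "wy": 0, "wz": 0, "gripper": -0.2},
  ],
)

```text
time: 11.98
ee_pos: [0.5089, 0.0132, 0.0335]
orientation: [[0.569, 0.823, 0.002], [0.823, -0.569, -0.001], [0.001, 0.003, -1.0]]
contact_force: [0.4, 0.1, 0.5]
grip_width: 0.0511
```

```bash
python3 -c "
from h import *
go(*nest(3),.0335,55.3)"
```

```text
t 11.98 p [0.5089 0.0132 0.0335] al 55.3 F [0.4 0.1 0.5] w 0.0511
  tx 0.6 ty -1.3 tz -0.0  wx 0.003 wy -0.001 wz 0.001  dist 1
```

Request:
play_rows(
  increments=[
    {"tx": 0.6, "ty": -1.3, "tz": 0, "wx": 0.003, "wy": 0, "wz": 0, "gripper": 0.1},
    {"tx": 0.6, "ty": -1.3, "tz": 0, "wx": 0.003, "wy": 0, "wz": 0, "gripper": 0.6},
    {"tx": 0.6, "ty": -1.3, "tz": 0, "wx": 0.003, "wy": 0, "wz": 0, "gripper": 0.6},
    {"tx": 0.6, "ty": -1.3, "tz": 0, "wx": 0.003, "wy": 0, "wz": 0, "gripper": 0.6},
    {"tx": 0.6, "ty": -1.3, "tz": 0, "wx": 0.003, "wy": 0, "wz": 0, "gripper": 0.6},
  ],
  force=30,
)

```text
time: 12.4
ee_pos: [0.5087, 0.0145, 0.0348]
orientation: [[0.569, 0.822, 0.001], [0.822, -0.569, 0.001], [0.001, 0.001, -1.0]]
contact_force: [-1.7, 0.4, 5.1]
grip_width: 0.0279
```

```bash
python3 -c "
from h import *
go(*nest(3),.0335,55.3)"
```

```text
t 12.4 p [0.5087 0.0145 0.0348] al 55.3 F [-1.7  0.4  5.1] w 0.0279
  tx -0.4 ty -0.4 tz 1.3  wx 0.001 wy -0.001 wz 0.000  dist 1
```

Request:
play_rows(
  increments=[
    {"tx": 0, "ty": 0, "tz": -8, "wx": 0, "wy": 0, "wz": 0, "gripper": 0.6},
    {"tx": 0, "ty": 0, "tz": -20, "wx": 0, "wy": 0, "wz": 0, "gripper": 0.6},
    {"tx": 0, "ty": 0, "tz": -45, "wx": 0, "wy": 0, "wz": 0, "gripper": 0.6},
    {"tx": 0, "ty": 0, "tz": -70, "wx": 0, "wy": 0, "wz": 0, "gripper": 0.6},
    {"tx": 0, "ty": 0, "tz": -70, "wx": 0, "wy": 0, "wz": 0, "gripper": 0.6},
  ],
  force=40,
)

```text
time: 12.82
ee_pos: [0.5122, 0.015, 0.11]
orientation: [[0.569, 0.822, 0.012], [0.822, -0.569, 0.001], [0.008, 0.009, -1.0]]
contact_force: [0.9, -0.9, 0.5]
grip_width: 0.0273
```

```bash
python3 -c "
from h import *
go(.611,-.320,.105,90)"
```

```text
t 12.82 p [0.5122 0.015  0.11  ] al 55.3 F [ 0.9 -0.9  0.5] w 0.0273
  tx -219.3 ty 271.8 tz 5.8  wx 0.011 wy -0.005 wz -0.605  dist 349
```

Request:
play_rows(
  increments=[
    {"tx": -219, "ty": 272, "tz": 3, "wx": 0.009, "wy": -0.005, "wz": -0.6, "gripper": 0.6},
    {"tx": -219, "ty": 272, "tz": 3, "wx": 0.009, "wy": -0.005, "wz": -0.6, "gripper": 0.6},
    {"tx": -219, "ty": 272, "tz": 3, "wx": 0.009, "wy": -0.005, "wz": -0.6, "gripper": 0.6},
    {"tx": -219, "ty": 272, "tz": 3, "wx": 0.009, "wy": -0.005, "wz": -0.6, "gripper": 0.6},
    {"tx": -219, "ty": 272, "tz": 3, "wx": 0.009, "wy": -0.005, "wz": -0.6, "gripper": 0.6},
  ],
)

```text
time: 13.23
ee_pos: [0.5695, -0.1846, 0.1074]
orientation: [[-0.001, 1.0, 0.003], [1.0, 0.001, -0.001], [-0.001, 0.003, -1.0]]
contact_force: [0.6, 0.4, -0.1]
grip_width: 0.0273
```

```bash
python3 -c "
from h import *
go(.611,-.320,.08,90)"
```

```text
t 13.23 p [ 0.5695 -0.1846  0.1074] al 90.0 F [ 0.6  0.4 -0.1] w 0.0273
  tx -135.4 ty 41.3 tz 27.7  wx 0.003 wy 0.001 wz 0.001  dist 144
```

Request:
play_rows(
  increments=[
    {"tx": -40, "ty": 12, "tz": 5, "wx": 0.003, "wy": 0, "wz": 0, "gripper": 0.6},
    {"tx": -80, "ty": 25, "tz": 10, "wx": 0.003, "wy": 0, "wz": 0, "gripper": 0.6},
    {"tx": -115, "ty": 36, "tz": 18, "wx": 0.003, "wy": 0, "wz": 0, "gripper": 0.6},
    {"tx": -135, "ty": 41, "tz": 40, "wx": 0.003, "wy": 0, "wz": 0, "gripper": 0.6},
    {"tx": -135, "ty": 41, "tz": 60, "wx": 0.003, "wy": 0, "wz": 0, "gripper": 0.6},
  ],
)

```text
time: 13.65
ee_pos: [0.6109, -0.3286, 0.0477]
orientation: [[0.008, 1.0, 0.003], [1.0, -0.008, -0.007], [-0.007, 0.003, -1.0]]
contact_force: [-0.6, -0.4, 0.1]
grip_width: 0.0274
```

```bash
python3 -c "
from h import *
go(.611,-.320,.0245,90)"
```

```text
t 13.65 p [ 0.6109 -0.3286  0.0477] al 89.5 F [-0.6 -0.4  0.1] w 0.0274
  tx 8.8 ty -0.1 tz 23.2  wx 0.003 wy 0.007 wz -0.008  dist 25
```

Request:
play_rows(
  increments=[
    {"tx": 5, "ty": 0, "tz": 10, "wx": 0.003, "wy": 0.006, "wz": 0, "gripper": 0.6},
    {"tx": 5, "ty": 0, "tz": 20, "wx": 0.003, "wy": 0.006, "wz": 0, "gripper": 0.6},
    {"tx": 5, "ty": 0, "tz": 23.5, "wx": 0.003, "wy": 0.006, "wz": 0, "gripper": 0.6},
    {"tx": 5, "ty": 0, "tz": 23.5, "wx": 0.003, "wy": 0.006, "wz": 0, "gripper": 0.6},
    {"tx": 5, "ty": 0, "tz": 23.5, "wx": 0.003, "wy": 0.006, "wz": 0, "gripper": 0.6},
  ],
)

```text
time: 14.07
ee_pos: [0.6119, -0.3226, 0.0252]
orientation: [[0.007, 1.0, 0.002], [1.0, -0.007, -0.001], [-0.001, 0.002, -1.0]]
contact_force: [0.1, 0.6, -0.3]
grip_width: 0.0269
```

```bash
python3 -c "
from h import *
go(.611,-.320,.0235,90)"
```

```text
t 14.07 p [ 0.6119 -0.3226  0.0252] al 89.6 F [ 0.1  0.6 -0.3] w 0.0269
  tx 2.6 ty -0.9 tz 1.7  wx 0.002 wy 0.001 wz -0.007  dist 3
```

Request:
play_rows(
  increments=[
    {"tx": 0, "ty": 0, "tz": 1.7, "wx": 0, "wy": 0, "wz": 0, "gripper": 0.6},
    {"tx": 0, "ty": 0, "tz": 1.7, "wx": 0, "wy": 0, "wz": 0, "gripper": 0.1},
    {"tx": 0, "ty": 0, "tz": 1.7, "wx": 0, "wy": 0, "wz": 0, "gripper": -0.2},
    {"tx": 0, "ty": 0, "tz": -15, "wx": 0, "wy": 0, "wz": 0, "gripper": -0.2},
    {"tx": 0, "ty": 0, "tz": -60, "wx": 0, "wy": 0, "wz": 0, "gripper": -0.2},
  ],
)

```text
time: 14.48
ee_pos: [0.6077, -0.321, 0.0766]
orientation: [[0.006, 1.0, -0.009], [1.0, -0.006, 0.003], [0.003, -0.009, -1.0]]
contact_force: [1.6, 0.1, -0.4]
grip_width: 0.0512
```

```bash
cat >> h.py <<'E'
COL=dict(black=(20,20,20),green=(5,50,30),maroon=(60,10,10),olive=(70,60,35))
def specs(near=None):
    """origin estimates from outline: top cam & scene cam, base (z=0) via mid-height of mask"""
    for c in("scene","top"):
        r=robot.tip_of(c,"specimen_0")
        print(c,[(np.round(atz(c,x["xy"],0.)[:2],4).tolist(),round(x["confidence"],2)) for x in r if x["confidence"]>.25])
        for x in robot.outline_of(c,"specimen_0"):
            if x["confidence"]<.25: continue
            m=x["mask"]; v,u=np.nonzero(m)
            # fit cylinder r15 h16 by silhouette centroid
            if len(u)<20: continue
            b=np.array([ (u.min()+u.max())/2,(v.min()+v.max())/2])
            X=atz(c,b,.008)
            def sil(X):
                a=np.linspace(0,2*np.pi,60); q=np.array([proj(c,[X[0]+.015*np.cos(t),X[1]+.015*np.sin(t),z]) for t in a for z in(0,.016)])
                return (q.min(0)+q.max(0))/2
            for _ in range(4):
                X=X+ (atz(c,b,.008)-atz(c,sil(X),.008))
            print("   ",c,"outline",X[:2].round(4),round(x["confidence"],2),int(m.sum()),(u.max()-u.min()+1,v.max()-v.min()+1))
E
python3 -c "
from h import *
save('scene','s11',(270,170,450,300),4.4)
save('top','t11',(280,110,440,280),3.5)
specs()
go(.494,-.265,.07,55)"
```

```text
scene [([0.3354, -0.2641], 0.8), ([0.3563, -0.3478], 0.7), ([0.4976, -0.2683], 0.69), ([0.5399, -0.165], 0.68), ([0.4256, -0.1199], 0.62), ([0.6058, -0.1667], 0.48), ([0.4673, -0.1737], 0.47), ([0.4797, -0.1025], 0.42)]
    scene outline [ 0.34   -0.2678] 0.81 261 (np.int64(18), np.int64(18))
    scene outline [ 0.5015 -0.2599] 0.74 183 (np.int64(15), np.int64(15))
    scene outline [ 0.4206 -0.117 ] 0.66 187 (np.int64(15), np.int64(15))
    scene outline [ 0.5404 -0.1693] 0.65 153 (np.int64(14), np.int64(13))
    scene outline [ 0.3562 -0.3465] 0.54 289 (np.int64(19), np.int64(19))
top [([0.6084, -0.2662], 0.61), ([0.61, -0.1755], 0.6), ([0.4578, -0.1812], 0.58), ([0.4176, -0.1249], 0.57), ([0.5356, -0.1753], 0.51), ([0.4962, -0.1095], 0.47), ([0.354, -0.3424], 0.46), ([0.341, -0.2682], 0.44), ([0.4932, -0.2633], 0.42), ([0.5502, 0.0836], 0.39)]
    top outline [ 0.4593 -0.18  ] 0.65 76 (np.int64(10), np.int64(10))
    top outline [ 0.4989 -0.2598] 0.57 78 (np.int64(10), np.int64(10))
    top outline [ 0.4183 -0.1165] 0.56 68 (np.int64(10), np.int64(9))
    top outline [ 0.6013 -0.1741] 0.49 80 (np.int64(10), np.int64(10))
    top outline [ 0.3545 -0.346 ] 0.48 83 (np.int64(10), np.int64(10))
t 14.78 p [ 0.6112 -0.3224  0.0813] al 89.6 F [-0.6  0.7  0.2] w 0.0516
  tx 56.6 ty -117.6 tz 11.2  wx 0.001 wy 0.001 wz 0.604  dist 131
```

View pics/s11.png

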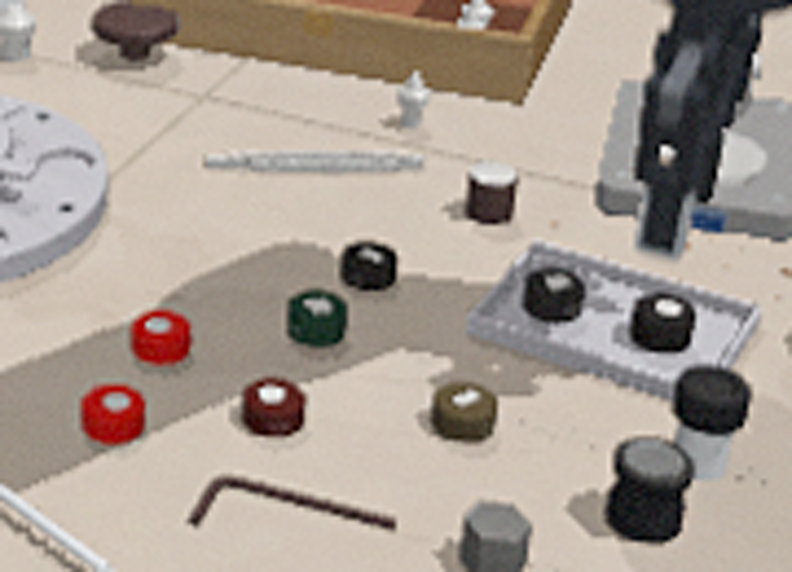

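View pics/t11.png

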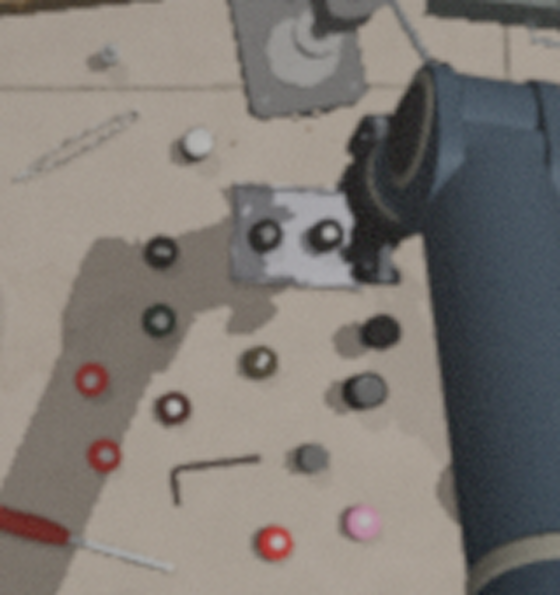

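```bash
cat >> h.py <<'E'
def fit(c,b,h=.016):
    X=atz(c,b,h/2)
    a=np.linspace(0,2*np.pi,60)
    def sil(X):
        q=np.array([proj(c,[X[0]+.015*np.cos(t),X[1]+.015*np.sin(t),z]) for t in a for z in(0,h)]); return (q.min(0)+q.max(0))/2
    for _ in range(4): X=X+atz(c,b,h/2)-atz(c,sil(X),h/2)
    return X[:2]
E
python3 -c "
from h import *
S=dict(olive=(464.5,410),maroon=(273.5,406.5),green=(317,318),black=(369,265.5))
T=dict(olive=(260,362),maroon=(173,408),green=(159,320),black=(161,252))
for k in S:
    h=.018 if k=='green' else .016
    print(k,fit('scene',np.array(S[k])/4.4+[270,170]-.4,h).round(4),fit('top',np.array(T[k])/3.5+[280,110]-.4,h).round(4))
"
```

```text
Traceback (most recent call last):
  File "h.py", line 58, in fit
    for _ in range(4): X=X+atz(c,b,h/2)-atz(c,sil(X),h/2)
                                              ~~~^^^
  File "h.py", line 57, in sil
    q=np.array([proj(c,[X[0]+.015*np.cos(t),X[1]+.015*np.sin(t),z]) for t in a for z in(0,h)]); return (q.min(0)+q.max(0))/2
                ~~~~^^^^^^^^^^^^^^^^^^^^^^^^^^^^^^^^^^^^^^^^^^^^^^^
  File "h.py", line 18, in proj
    P=robot.camera_params(cam);K=P["camera_matrix"];T=P["extrinsics"]
ValueError: time passes only in moves, steps and waits
```

```bash
sed -i 's/robot.camera_params(cam)/CP(cam)/' h.py; sed -i '3i _c={}\ndef CP(c):\n    if c not in _c: _c[c]=robot.camera_params(c)\n    return _c[c]' h.py
cat > f.py <<'E'
from h import *
S=dict(olive=(464.5,410),maroon=(273.5,406.5),green=(317,318),black=(369,265.5))
T=dict(olive=(260,362),maroon=(173,408),green=(159,320),black=(161,252))
for k in S:
    h=.018 if k=='green' else .016
    print(k,fit('scene',np.array(S[k])/4.4+[270,170]-.4,h).round(4),fit('top',np.array(T[k])/3.5+[280,110]-.4,h).round(4))
E
python3 f.py; python3 -c "
from h import *
go(.4955,-.264,.07,55)"
```

```text
olive [ 0.5024 -0.26  ] [ 0.5004 -0.261 ]
maroon [ 0.4611 -0.1814] [ 0.4603 -0.1817]
green [ 0.5395 -0.1699] [ 0.5393 -0.1709]
black [ 0.6014 -0.1733] [ 0.601  -0.1744]
t 14.78 p [ 0.6112 -0.3224  0.0813] al 89.6 F [-0.6  0.7  0.2] w 0.0516
  tx 57.6 ty -116.1 tz 11.2  wx 0.001 wy 0.001 wz 0.604  dist 130
```

```bash
python3 -c "
from h import *
go(.501,-.2605,.06,55.3)"
```

```text
t 14.78 p [ 0.6112 -0.3224  0.0813] al 89.6 F [-0.6  0.7  0.2] w 0.0516
  tx 61.2 ty -110.6 tz 21.2  wx 0.001 wy 0.001 wz 0.599  dist 128
```

Request:
play_rows(
  increments=[
    {"tx": 20, "ty": -36, "tz": 0, "wx": 0, "wy": 0, "wz": 0.125, "gripper": -0.2},
    {"tx": 40, "ty": -72, "tz": 5, "wx": 0, "wy": 0, "wz": 0.25, "gripper": -0.2},
    {"tx": 58, "ty": -104, "tz": 15, "wx": 0, "wy": 0, "wz": 0.375, "gripper": -0.2},
    {"tx": 61, "ty": -110.6, "tz": 21, "wx": 0, "wy": 0, "wz": 0.5, "gripper": -0.2},
    {"tx": 61, "ty": -110.6, "tz": 21, "wx": 0, "wy": 0, "wz": 0.6, "gripper": -0.2},
  ],
)

```text
time: 15.2
ee_pos: [0.4956, -0.2585, 0.0576]
orientation: [[0.574, 0.819, -0.008], [0.819, -0.574, 0.002], [-0.003, -0.007, -1.0]]
contact_force: [0.7, -1.3, 1.0]
grip_width: 0.0512
```

```bash
python3 -c "
from h import *
go(.501,-.2605,.022,55.3)"
```

```text
t 15.2 p [ 0.4956 -0.2585  0.0576] al 54.9 F [ 0.7 -1.3  1. ] w 0.0512
  tx 1.5 ty 5.8 tz 35.5  wx -0.007 wy 0.003 wz -0.006  dist 36
```

Request:
play_rows(
  increments=[
    {"tx": 1.5, "ty": 5.8, "tz": 12, "wx": -0.007, "wy": 0.003, "wz": 0, "gripper": -0.2},
    {"tx": 1.5, "ty": 5.8, "tz": 25, "wx": -0.007, "wy": 0.003, "wz": 0, "gripper": -0.2},
    {"tx": 1.5, "ty": 5.8, "tz": 35.5, "wx": -0.007, "wy": 0.003, "wz": 0, "gripper": -0.2},
    {"tx": 1.5, "ty": 5.8, "tz": 35.5, "wx": -0.007, "wy": 0.003, "wz": 0, "gripper": -0.2},
    {"tx": 1.5, "ty": 5.8, "tz": 35.5, "wx": -0.007, "wy": 0.003, "wz": 0, "gripper": -0.2},
  ],
)

```text
time: 15.62
ee_pos: [0.5001, -0.2601, 0.0209]
orientation: [[0.574, 0.819, -0.003], [0.819, -0.574, 0.001], [-0.0, -0.003, -1.0]]
contact_force: [0.5, 0.3, -0.0]
grip_width: 0.0509
```

```bash
python3 -c "
from h import *
go(.501,-.2605,.022,55.3)"
```

```text
t 15.62 p [ 0.5001 -0.2601  0.0209] al 54.9 F [ 0.5  0.3 -0. ] w 0.0509
  tx 0.2 ty 0.9 tz -1.1  wx -0.003 wy 0.000 wz -0.006  dist 1
```

Request:
play_rows(
  increments=[
    {"tx": 0.2, "ty": 0.9, "tz": -1.3, "wx": -0.003, "wy": 0, "wz": 0, "gripper": 0.1},
    {"tx": 0.2, "ty": 0.9, "tz": -1.3, "wx": -0.003, "wy": 0, "wz": 0, "gripper": 0.6},
    {"tx": 0.2, "ty": 0.9, "tz": -1.3, "wx": -0.003, "wy": 0, "wz": 0, "gripper": 0.6},
    {"tx": 0.2, "ty": 0.9, "tz": -1.3, "wx": -0.003, "wy": 0, "wz": 0, "gripper": 0.6},
    {"tx": 0.2, "ty": 0.9, "tz": -1.3, "wx": -0.003, "wy": 0, "wz": 0, "gripper": 0.6},
  ],
  force=40,
)

```text
time: 16.03
ee_pos: [0.5024, -0.2611, 0.0243]
orientation: [[0.574, 0.819, 0.003], [0.819, -0.574, -0.002], [-0.0, 0.004, -1.0]]
contact_force: [-0.7, -0.6, 8.2]
grip_width: 0.0171
```

```bash
python3 -c "
from h import *
go(*nest(3),.10,55.3)"
```

```text
t 16.03 p [ 0.5024 -0.2611  0.0243] al 54.9 F [-0.7 -0.6  8.2] w 0.0171
  tx 228.8 ty -153.3 tz -76.3  wx 0.004 wy 0.000 wz -0.006  dist 286
```

```bash
python3 -c "
from h import *
go(.501,-.2605,.022,55.3)
save('scene','s12',(310,200,430,300),6.5)"
```

```text
t 16.03 p [ 0.5024 -0.2611  0.0243] al 54.9 F [-0.7 -0.6  8.2] w 0.0171
  tx -0.3 ty -1.5 tz 2.3  wx 0.004 wy 0.000 wz -0.006  dist 3
```

View pics/s12.png

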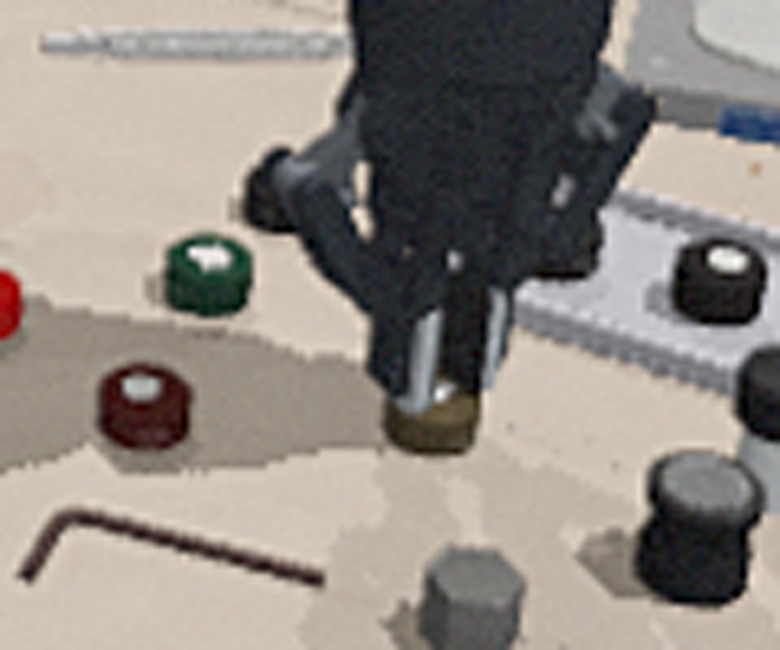

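Request:
play_rows(
  increments=[
    {"tx": 0, "ty": 0, "tz": -6, "wx": 0, "wy": 0, "wz": 0, "gripper": 0.1},
    {"tx": 0, "ty": 0, "tz": -20, "wx": 0, "wy": 0, "wz": 0, "gripper": -0.2},
    {"tx": 0, "ty": 0, "tz": -40, "wx": 0, "wy": 0, "wz": 0, "gripper": -0.2},
    {"tx": 0, "ty": 0, "tz": -40, "wx": 0, "wy": 0, "wz": 0, "gripper": -0.2},
  ],
)

```text
time: 16.42
ee_pos: [0.5048, -0.262, 0.0682]
orientation: [[0.574, 0.818, 0.009], [0.819, -0.574, -0.005], [0.001, 0.011, -1.0]]
contact_force: [0.9, -0.7, 0.2]
grip_width: 0.051
```

```bash
python3 -c "
from h import *
save('scene','s13',(310,200,430,300),6.5)
go(.501,-.2605,.0155,55.3)"
```

```text
t 16.47 p [ 0.504  -0.2617  0.0668] al 54.9 F [-0.6  1.   0.3] w 0.0511
  tx -0.7 ty -3.6 tz 51.2  wx 0.009 wy -0.001 wz -0.006  dist 51
```

View pics/s13.png

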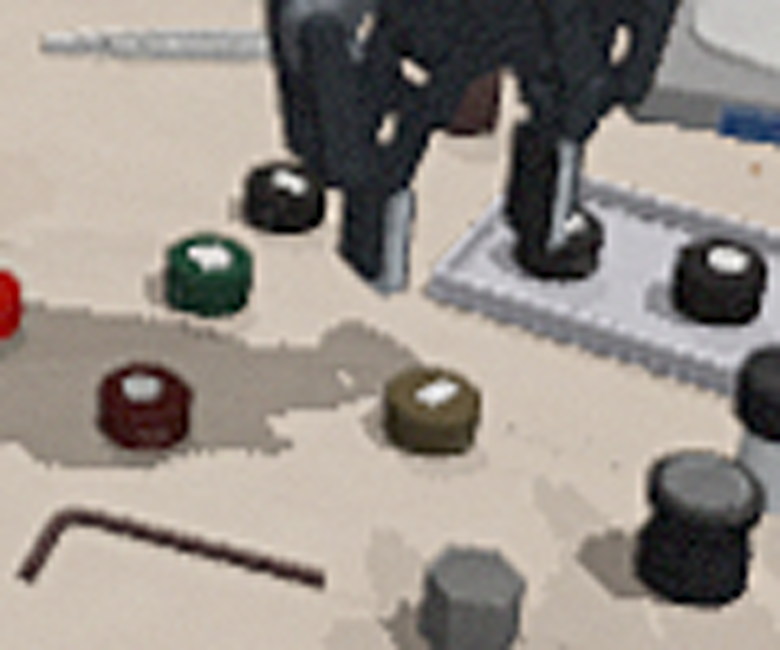

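```bash
python3 -c "
from h import *
print(fit('scene',(376.06,262.7)),fit('scene',(376.06,262.7))-fit('scene',(375.2,262.8)))
go(.5015,-.262,.0155,55.3)"
```

```text
[ 0.50354989 -0.26144945] [ 0.00119708 -0.00141541]
t 16.47 p [ 0.504  -0.2617  0.0668] al 54.9 F [-0.6  1.   0.3] w 0.0511
  tx -1.7 ty -2.3 tz 51.2  wx 0.009 wy -0.001 wz -0.006  dist 51
```

Request:
play_rows(
  increments=[
    {"tx": -1, "ty": -1.5, "tz": 20, "wx": 0.009, "wy": 0, "wz": 0, "gripper": -0.2},
    {"tx": -1, "ty": -1.5, "tz": 40, "wx": 0.009, "wy": 0, "wz": 0, "gripper": -0.2},
    {"tx": -1, "ty": -1.5, "tz": 51, "wx": 0.009, "wy": 0, "wz": 0, "gripper": -0.2},
    {"tx": -1, "ty": -1.5, "tz": 51, "wx": 0.009, "wy": 0, "wz": 0, "gripper": -0.2},
    {"tx": -1, "ty": -1.5, "tz": 51, "wx": 0.009, "wy": 0, "wz": 0, "gripper": -0.2},
  ],
)

```text
time: 16.88
ee_pos: [0.502, -0.2615, 0.015]
orientation: [[0.574, 0.819, -0.002], [0.819, -0.574, 0.002], [0.001, -0.002, -1.0]]
contact_force: [0.2, -0.4, 0.9]
grip_width: 0.0511
```

```bash
python3 -c "
from h import *
go(.502,-.262,.0155,55.3)
save('scene','s14',(310,200,430,300),6.5)"
```

```text
t 16.88 p [ 0.502  -0.2615  0.015 ] al 54.9 F [ 0.2 -0.4  0.9] w 0.0511
  tx -0.4 ty 0.3 tz -0.5  wx -0.002 wy -0.001 wz -0.006  dist 1
```

View pics/s14.png

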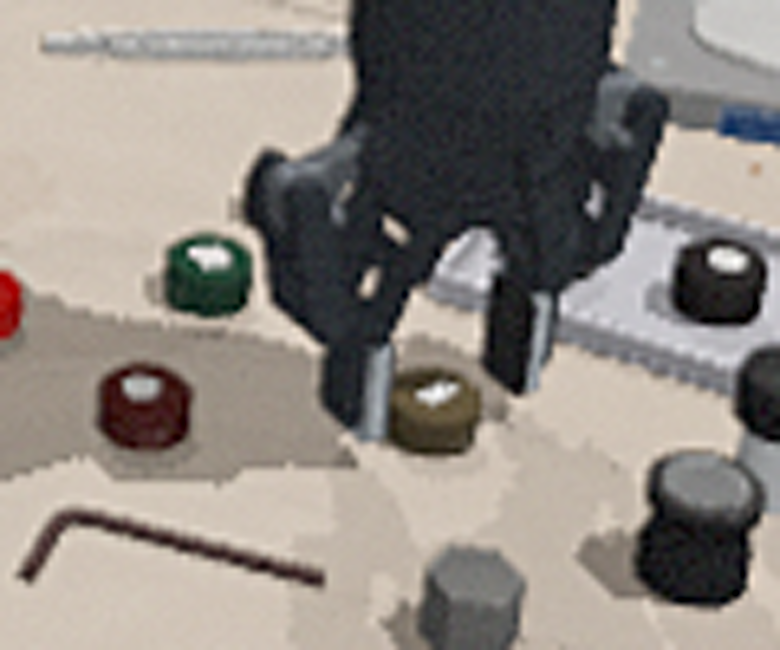

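Request:
play_rows(
  increments=[
    {"tx": 0, "ty": 0, "tz": -0.5, "wx": 0, "wy": 0, "wz": 0, "gripper": 0},
    {"tx": 0, "ty": 0, "tz": -0.5, "wx": 0, "wy": 0, "wz": 0, "gripper": 0.15},
    {"tx": 0, "ty": 0, "tz": -0.5, "wx": 0, "wy": 0, "wz": 0, "gripper": 0.6},
    {"tx": 0, "ty": 0, "tz": -0.5, "wx": 0, "wy": 0, "wz": 0, "gripper": 0.6},
    {"tx": 0, "ty": 0, "tz": -0.5, "wx": 0, "wy": 0, "wz": 0, "gripper": 0.6},
  ],
)

```text
time: 17.35
ee_pos: [0.5034, -0.2621, 0.0175]
orientation: [[0.574, 0.819, 0.002], [0.819, -0.574, 0.0], [0.001, 0.001, -1.0]]
contact_force: [-0.7, -0.3, 6.1]
grip_width: 0.0275
```

```bash
python3 -c "
from h import *
go(.502,-.262,.0155,55.3)
save('scene','s15',(310,200,430,300),6.5)"
```

```text
t 17.35 p [ 0.5034 -0.2621  0.0175] al 54.9 F [-0.7 -0.3  6.1] w 0.0275
  tx -0.7 ty -1.2 tz 2.0  wx 0.001 wy -0.001 wz -0.006  dist 2
```

View pics/s15.png

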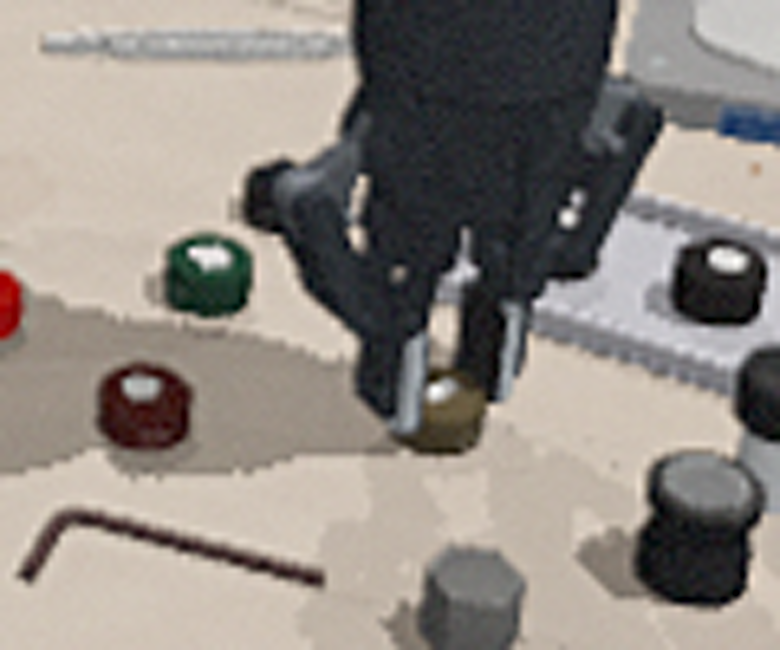

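Request:
play_rows(
  increments=[
    {"tx": 0, "ty": 0, "tz": -8, "wx": 0, "wy": 0, "wz": 0, "gripper": 0.6},
    {"tx": 0, "ty": 0, "tz": -25, "wx": 0, "wy": 0, "wz": 0, "gripper": 0.6},
    {"tx": 0, "ty": 0, "tz": -50, "wx": 0, "wy": 0, "wz": 0, "gripper": 0.6},
    {"tx": 0, "ty": 0, "tz": -80, "wx": 0, "wy": 0, "wz": 0, "gripper": 0.6},
    {"tx": 0, "ty": 0, "tz": -80, "wx": 0, "wy": 0, "wz": 0, "gripper": 0.6},
  ],
)

```text
time: 17.82
ee_pos: [0.5068, -0.2635, 0.1033]
orientation: [[0.574, 0.818, 0.011], [0.819, -0.574, -0.004], [0.003, 0.012, -1.0]]
contact_force: [0.0, -0.2, 0.1]
grip_width: 0.0275
```

```bash
cat >> h.py <<'E'
def fitz(c,b,z0,h,r=.015):
    X=atz(c,b,z0+h/2); a=np.linspace(0,2*np.pi,60)
    for _ in range(4):
        q=np.array([proj(c,[X[0]+r*np.cos(t),X[1]+r*np.sin(t),z]) for t in a for z in(z0,z0+h)])
        X=X+atz(c,b,z0+h/2)-atz(c,(q.min(0)+q.max(0))/2,z0+h/2)
    return X[:2]
E
python3 -c "
from h import *
print(fitz('scene',np.array([662.5,321])/4.4+[270,170]-.4,.003,.019),fitz('top',np.array([326,236])/3.5+[280,110]-.4,.003,.019))
print('t1',fitz('scene',np.array([553.5,293])/4.4+[270,170]-.4,.003,.017),fitz('top',np.array([264,236])/3.5+[280,110]-.4,.003,.017))
go(*nest(3),.10,55.3)
save('scene','s16',(310,170,430,270),6.5)"
```

```text
[ 0.61605447 -0.32232844] [ 0.61320067 -0.32347314]
t1 [ 0.61676838 -0.26741777] [ 0.61398407 -0.26747392]
t 17.82 p [ 0.5068 -0.2635  0.1033] al 54.9 F [ 0.  -0.2  0.1] w 0.0275
  tx 228.2 ty -158.6 tz 2.1  wx 0.012 wy -0.003 wz -0.006  dist 278
```

View pics/s16.png

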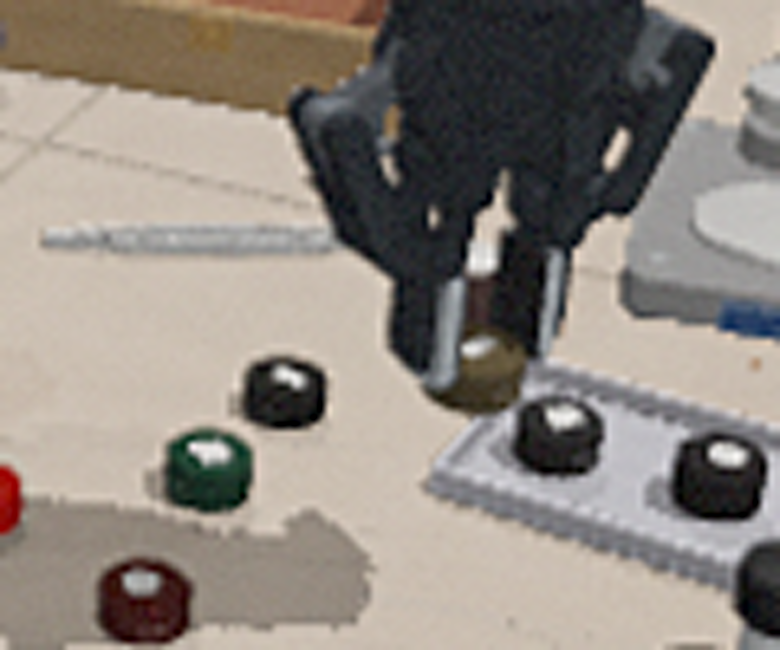

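```bash
python3 -c "
from h import *
q=fitz('scene',(383.1,226.7),.0858,.016); print(q, q-np.array([.5068,-.2635]))
"
```

```text
[ 0.50714196 -0.26565999] [ 0.00034196 -0.00215999]
```

Request:
play_rows(
  increments=[
    {"tx": 228, "ty": -158, "tz": 0, "wx": 0.01, "wy": 0, "wz": 0, "gripper": 0.6},
    {"tx": 228, "ty": -158, "tz": 0, "wx": 0.01, "wy": 0, "wz": 0, "gripper": 0.6},
    {"tx": 228, "ty": -158, "tz": 0, "wx": 0.01, "wy": 0, "wz": 0, "gripper": 0.6},
    {"tx": 228, "ty": -158, "tz": 0, "wx": 0.01, "wy": 0, "wz": 0, "gripper": 0.6},
    {"tx": 228, "ty": -158, "tz": 0, "wx": 0.01, "wy": 0, "wz": 0, "gripper": 0.6},
  ],
)

```text
time: 18.28
ee_pos: [0.5052, -0.0521, 0.0992]
orientation: [[0.575, 0.818, -0.001], [0.818, -0.575, 0.003], [0.002, -0.002, -1.0]]
contact_force: [0.6, -0.2, -0.3]
grip_width: 0.0273
```

```bash
python3 -c "
from h import *
go(*nest(3),.07,55.3)
"
```

```text
t 18.28 p [ 0.5052 -0.0521  0.0992] al 54.9 F [ 0.6 -0.2 -0.3] w 0.0273
  tx 56.1 ty -35.8 tz 29.3  wx -0.002 wy -0.002 wz -0.007  dist 73
```

Request:
play_rows(
  increments=[
    {"tx": 30, "ty": -18, "tz": 5, "wx": 0, "wy": 0, "wz": 0, "gripper": 0.6},
    {"tx": 56, "ty": -34, "tz": 15, "wx": 0, "wy": 0, "wz": -0.006, "gripper": 0.6},
    {"tx": 59, "ty": -36, "tz": 35, "wx": 0, "wy": 0, "wz": -0.006, "gripper": 0.6},
    {"tx": 59, "ty": -36, "tz": 54, "wx": 0, "wy": 0, "wz": -0.006, "gripper": 0.6},
    {"tx": 59, "ty": -36, "tz": 54, "wx": 0, "wy": 0, "wz": -0.006, "gripper": 0.6},
  ],
)

```text
time: 18.7
ee_pos: [0.5065, 0.0176, 0.0421]
orientation: [[0.568, 0.823, -0.008], [0.823, -0.568, 0.002], [-0.003, -0.008, -1.0]]
contact_force: [-0.8, -0.2, -1.2]
grip_width: 0.0272
```

```bash
python3 -c "
from h import *
go(.5098,.0169,.038,55.3)
save('scene','s17',(220,170,340,270),6.5)"
```

```text
t 18.7 p [0.5065 0.0176 0.0421] al 55.4 F [-0.8 -0.2 -1.2] w 0.0272
  tx 1.3 ty 3.1 tz 4.1  wx -0.008 wy 0.003 wz 0.001  dist 5
```

View pics/s17.png

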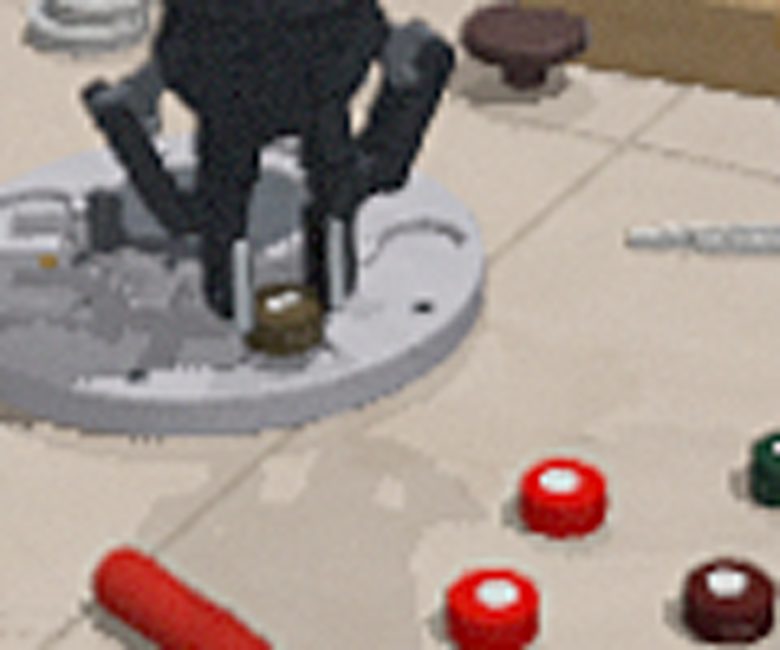

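Request:
play_rows(
  increments=[
    {"tx": 1.3, "ty": 2.4, "tz": 2, "wx": -0.008, "wy": 0.003, "wz": 0, "gripper": 0.6},
    {"tx": 1.3, "ty": 2.4, "tz": 4, "wx": -0.008, "wy": 0.003, "wz": 0, "gripper": 0.6},
    {"tx": 1.3, "ty": 2.4, "tz": 6.5, "wx": -0.008, "wy": 0.003, "wz": 0, "gripper": 0.6},
    {"tx": 1.3, "ty": 2.4, "tz": 6.5, "wx": -0.008, "wy": 0.003, "wz": 0, "gripper": 0.6},
    {"tx": 1.3, "ty": 2.4, "tz": 6.5, "wx": -0.008, "wy": 0.003, "wz": 0, "gripper": 0.6},
  ],
)

```text
time: 19.17
ee_pos: [0.5106, 0.0164, 0.0375]
orientation: [[0.57, 0.822, 0.003], [0.822, -0.57, 0.0], [0.002, 0.002, -1.0]]
contact_force: [0.8, -0.1, -0.1]
grip_width: 0.0271
```

```bash
python3 -c "
from h import *
go(.5098,.0169,.0315,55.3)"
```

```text
t 19.17 p [0.5106 0.0164 0.0375] al 55.2 F [ 0.8 -0.1 -0.1] w 0.0271
  tx -0.0 ty -1.0 tz 6.0  wx 0.002 wy -0.002 wz -0.001  dist 6
```

Request:
play_rows(
  increments=[
    {"tx": 0, "ty": -0.8, "tz": 0, "wx": 0.002, "wy": -0.002, "wz": 0, "gripper": 0.6},
    {"tx": 0, "ty": -0.8, "tz": 2, "wx": 0.002, "wy": -0.002, "wz": 0, "gripper": 0.6},
    {"tx": 0, "ty": -0.8, "tz": 3, "wx": 0.002, "wy": -0.002, "wz": 0, "gripper": 0.6},
    {"tx": 0, "ty": -0.8, "tz": 3, "wx": 0.002, "wy": -0.002, "wz": 0, "gripper": 0.6},
  ],
)

```text
time: 19.5
ee_pos: [0.5097, 0.016, 0.0358]
orientation: [[0.571, 0.821, -0.001], [0.821, -0.571, -0.002], [-0.002, 0.001, -1.0]]
contact_force: [-5.3, -1.8, 14.4]
grip_width: 0.0274
```

```bash
python3 -c "
from h import *
go(.5098,.0169,.0315,55.3)"
```

```text
t 19.5 p [0.5097 0.016  0.0358] al 55.2 F [-5.3 -1.8 14.4] w 0.0274
  tx 0.9 ty -0.4 tz 4.3  wx 0.001 wy 0.002 wz -0.002  dist 4
```

Request:
play_rows(
  increments=[
    {"tx": -1.2, "ty": -0.6, "tz": -0.5, "wx": 0, "wy": 0, "wz": 0, "gripper": 0.6},
    {"tx": -1.2, "ty": -0.6, "tz": 0, "wx": 0, "wy": 0, "wz": 0, "gripper": 0.6},
    {"tx": -1.2, "ty": -0.6, "tz": 0.5, "wx": 0, "wy": 0, "wz": 0, "gripper": 0.6},
    {"tx": -1.2, "ty": -0.6, "tz": 0.5, "wx": 0, "wy": 0, "wz": 0, "gripper": 0.6},
  ],
)

```text
time: 19.83
ee_pos: [0.5082, 0.0153, 0.035]
orientation: [[0.571, 0.821, -0.001], [0.821, -0.571, -0.002], [-0.003, 0.0, -1.0]]
contact_force: [-0.3, 0.4, -0.0]
grip_width: 0.0276
```

```bash
python3 -c "
from h import *
o=robot.observe(); print((o['orientation'].T@o['contact_force']).round(1),o['ft_torque'].round(2))
go(.5098,.0169,.0315,55.3)
save('scene','s18',(220,170,340,270),6.5)"
```

```text
[ 0.2 -0.5  0. ] [-0.02  0.02 -0.01]
t 19.83 p [0.5082 0.0153 0.035 ] al 55.2 F [-0.3  0.4 -0. ] w 0.0276
  tx 2.2 ty 0.3 tz 3.5  wx 0.000 wy 0.003 wz -0.002  dist 4
```

View pics/s18.png

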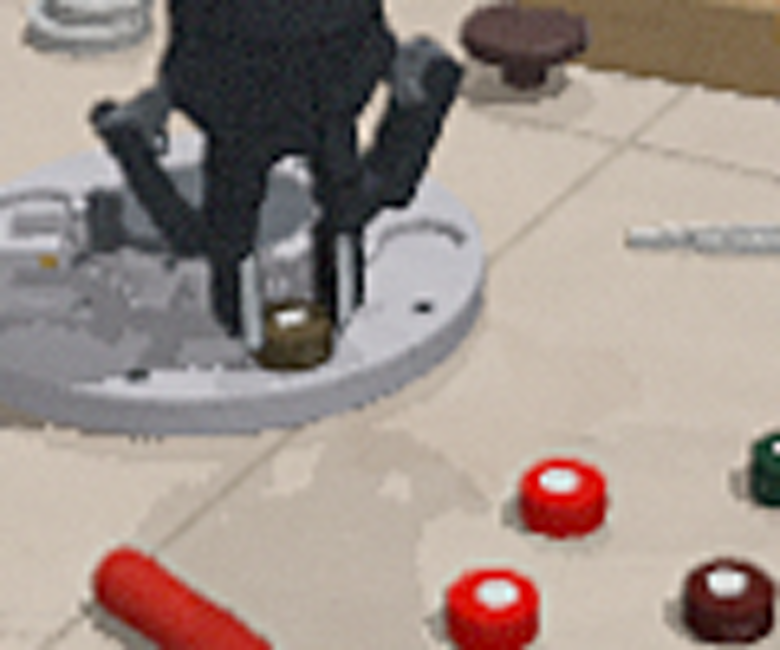

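Request:
play_rows(
  increments=[
    {"tx": 0, "ty": 0, "tz": 1.5, "wx": 0, "wy": 0, "wz": 0, "gripper": 0.6},
    {"tx": 0, "ty": 0, "tz": 3, "wx": 0, "wy": 0, "wz": 0, "gripper": 0.6},
    {"tx": 0, "ty": 0, "tz": 3, "wx": 0, "wy": 0, "wz": 0, "gripper": 0.6},
  ],
)

```text
time: 20.13
ee_pos: [0.5081, 0.0153, 0.0316]
orientation: [[0.571, 0.821, -0.002], [0.821, -0.571, -0.002], [-0.003, -0.0, -1.0]]
contact_force: [-0.8, 0.4, -0.6]
grip_width: 0.0271
```

```bash
python3 -c "
from h import *
o=robot.observe(); print((o['orientation'].T@o['contact_force']).round(1),o['ft_torque'].round(2))
go(.5098,.0169,.0315,55.3)"
```

```text
[-0.1 -0.9  0.6] [ 0.02 -0.04 -0.01]
t 20.13 p [0.5081 0.0153 0.0316] al 55.2 F [-0.8  0.4 -0.6] w 0.0271
  tx 2.3 ty 0.5 tz 0.1  wx -0.000 wy 0.003 wz -0.002  dist 2
```

Request:
play_rows(
  increments=[
    {"tx": 0, "ty": 0, "tz": 0.3, "wx": 0, "wy": 0, "wz": 0, "gripper": 0.1},
    {"tx": 0, "ty": 0, "tz": 0, "wx": 0, "wy": 0, "wz": 0, "gripper": -0.2},
    {"tx": 0, "ty": 0, "tz": -10, "wx": 0, "wy": 0, "wz": 0, "gripper": -0.2},
    {"tx": 0, "ty": 0, "tz": -40, "wx": 0, "wy": 0, "wz": 0, "gripper": -0.2},
    {"tx": 0, "ty": 0, "tz": -70, "wx": 0, "wy": 0, "wz": 0, "gripper": -0.2},
  ],
)

```text
time: 20.55
ee_pos: [0.5071, 0.0155, 0.102]
orientation: [[0.57, 0.821, -0.005], [0.821, -0.57, -0.002], [-0.005, -0.003, -1.0]]
contact_force: [1.4, 0.2, 0.5]
grip_width: 0.0511
```

```bash
python3 -c "
from h import *
go(.459,-.182,.10,91.3)
save('scene','s19',(200,160,440,300),3.3)"
```

```text
t 20.55 p [0.5071 0.0155 0.102 ] al 55.2 F [1.4 0.2 0.5] w 0.0511
  tx -189.7 ty 73.1 tz 2.6  wx -0.004 wy 0.004 wz -0.630  dist 203
```

View pics/s19.png

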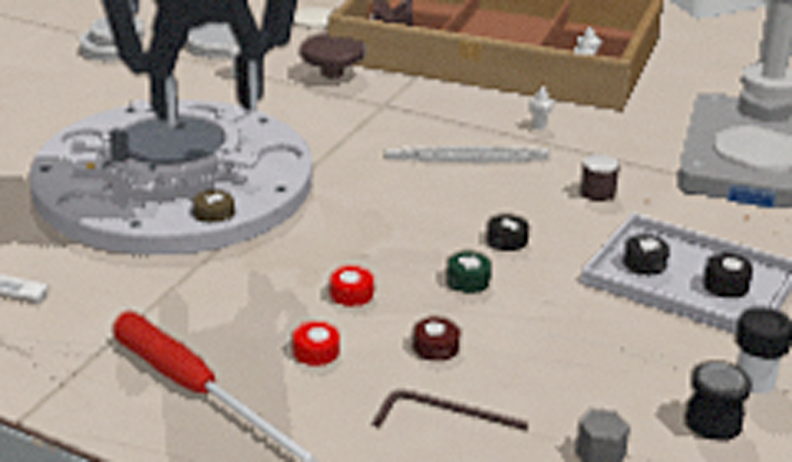

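Request:
play_rows(
  increments=[
    {"tx": -190, "ty": 74, "tz": 2, "wx": -0.004, "wy": 0.004, "wz": -0.63, "gripper": -0.2},
    {"tx": -190, "ty": 74, "tz": 2, "wx": -0.004, "wy": 0.004, "wz": -0.63, "gripper": -0.2},
    {"tx": -190, "ty": 74, "tz": 2, "wx": -0.004, "wy": 0.004, "wz": -0.63, "gripper": -0.2},
    {"tx": -190, "ty": 74, "tz": 10, "wx": -0.004, "wy": 0.004, "wz": -0.63, "gripper": -0.2},
    {"tx": -190, "ty": 74, "tz": 25, "wx": -0.004, "wy": 0.004, "wz": -0.63, "gripper": -0.2},
  ],
)

```text
time: 21.02
ee_pos: [0.4676, -0.1755, 0.0893]
orientation: [[0.012, 1.0, 0.017], [1.0, -0.012, -0.002], [-0.002, 0.017, -1.0]]
contact_force: [0.9, 0.1, 1.0]
grip_width: 0.0513
```

```bash
python3 -c "
from h import *
go(.460,-.182,.0155,91.3)"
```

```text
t 21.02 p [ 0.4676 -0.1755  0.0893] al 89.3 F [0.9 0.1 1. ] w 0.0513
  tx -6.4 ty -8.8 tz 73.6  wx 0.017 wy 0.002 wz -0.034  dist 74
```

Request:
play_rows(
  increments=[
    {"tx": -6.4, "ty": -8.8, "tz": 20, "wx": 0.015, "wy": 0.002, "wz": -0.034, "gripper": -0.2},
    {"tx": -6.4, "ty": -8.8, "tz": 35, "wx": 0.015, "wy": 0.002, "wz": -0.034, "gripper": -0.2},
    {"tx": -6.4, "ty": -8.8, "tz": 48, "wx": 0.015, "wy": 0.002, "wz": -0.034, "gripper": -0.2},
    {"tx": -6.4, "ty": -8.8, "tz": 48, "wx": 0.015, "wy": 0.002, "wz": -0.034, "gripper": -0.2},
    {"tx": -6.4, "ty": -8.8, "tz": 48, "wx": 0.015, "wy": 0.002, "wz": -0.034, "gripper": -0.2},
  ],
)

```text
time: 21.43
ee_pos: [0.4595, -0.1818, 0.0413]
orientation: [[-0.022, 1.0, 0.002], [1.0, 0.022, -0.0], [-0.0, 0.002, -1.0]]
contact_force: [0.0, 0.2, 0.8]
grip_width: 0.051
```

```bash
python3 -c "
from h import *
go(.460,-.182,.0155,91.3)
save('scene','s20',(270,190,390,290),6.5)"
```

```text
t 21.43 p [ 0.4595 -0.1818  0.0413] al 91.3 F [0.  0.2 0.8] w 0.051
  tx -0.2 ty 0.5 tz 25.8  wx 0.002 wy 0.000 wz -0.000  dist 26
```

View pics/s20.png

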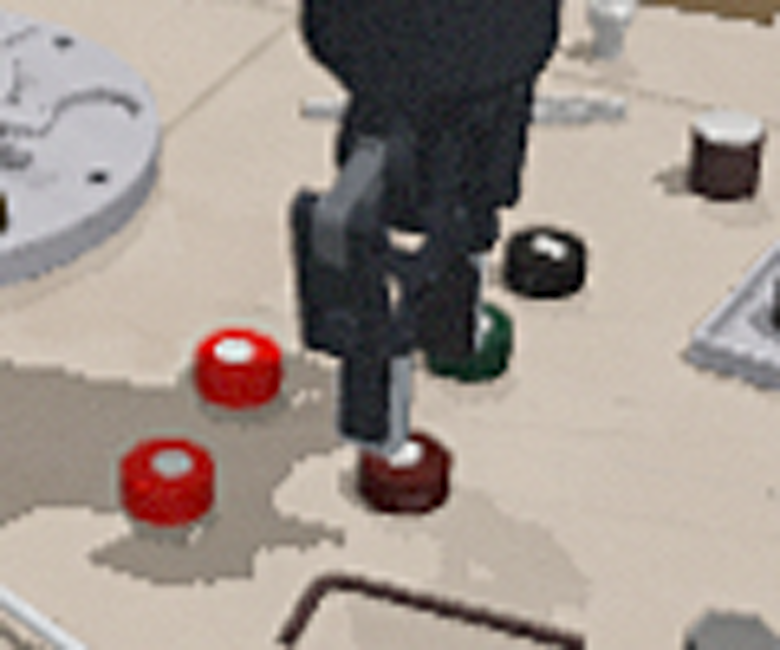

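```bash
python3 -c "
from h import *
for z in(.036,.008): print(((proj('scene',(.4595,-.1818,z))-[270,190]+.4)*6.5).round(0))
for d in(-1,1): print(((proj('scene',(.4595+d*.0325,-.1818,.036))-[270,190]+.4)*6.5).round(0))
"
```

```text
[407. 400.]
[403. 473.]
[363. 453.]
[449. 350.]
```

Request:
play_rows(
  increments=[
    {"tx": 0.8, "ty": -0.5, "tz": 12, "wx": 0.002, "wy": 0, "wz": 0, "gripper": -0.2},
    {"tx": 0.8, "ty": -0.5, "tz": 26, "wx": 0.002, "wy": 0, "wz": 0, "gripper": -0.2},
    {"tx": 0.8, "ty": -0.5, "tz": 26, "wx": 0.002, "wy": 0, "wz": 0, "gripper": 0},
    {"tx": 0.8, "ty": -0.5, "tz": 26, "wx": 0.002, "wy": 0, "wz": 0, "gripper": 0.15},
    {"tx": 0.8, "ty": -0.5, "tz": 26, "wx": 0.002, "wy": 0, "wz": 0, "gripper": 0.6},
  ],
)

```text
time: 21.9
ee_pos: [0.4601, -0.1808, 0.0165]
orientation: [[-0.023, 1.0, 0.002], [1.0, 0.023, -0.001], [-0.001, 0.001, -1.0]]
contact_force: [0.1, 0.8, 0.7]
grip_width: 0.0277
```

Request:
play_rows(
  increments=[
    {"tx": 0, "ty": 0, "tz": 0, "wx": 0, "wy": 0, "wz": 0, "gripper": 0.6},
    {"tx": 0, "ty": 0, "tz": 0, "wx": 0, "wy": 0, "wz": 0, "gripper": 0.6},
    {"tx": 0, "ty": 0, "tz": 0, "wx": 0, "wy": 0, "wz": 0, "gripper": 0.6},
  ],
)

```text
time: 22.15
ee_pos: [0.4605, -0.1809, 0.0169]
orientation: [[-0.023, 1.0, 0.002], [1.0, 0.023, -0.001], [-0.001, 0.002, -1.0]]
contact_force: [0.2, 0.3, -0.9]
grip_width: 0.0275
```

```bash
python3 -c "
from h import *
go(.459,-.181,.0155,91.3)
save('scene','s21',(270,190,390,290),6.5)"
```

```text
t 22.15 p [ 0.4605 -0.1809  0.0169] al 91.3 F [ 0.2  0.3 -0.9] w 0.0275
  tx -0.1 ty -1.5 tz 1.4  wx 0.002 wy 0.001 wz 0.001  dist 2
```

View pics/s21.png

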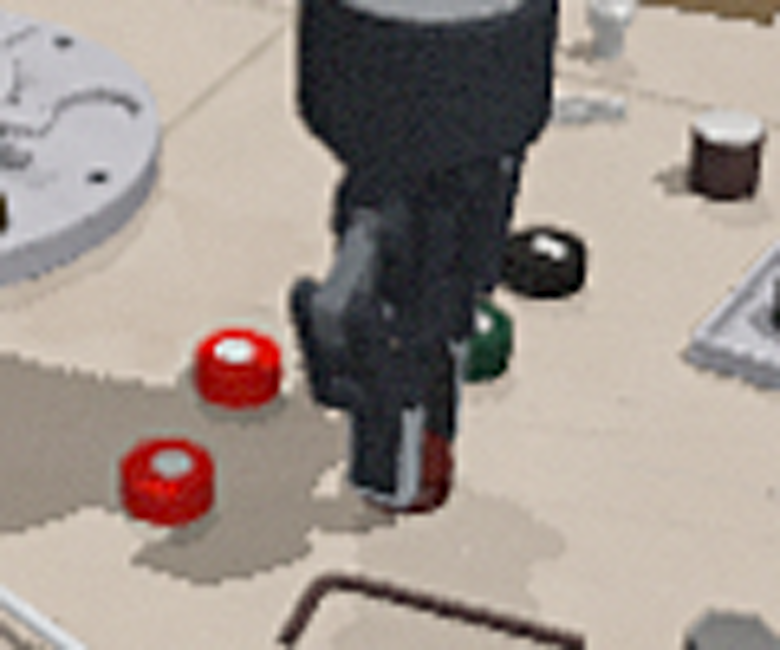

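Request:
play_rows(
  increments=[
    {"tx": 0, "ty": 0, "tz": -10, "wx": 0, "wy": 0, "wz": 0, "gripper": 0.6},
    {"tx": 10, "ty": 4, "tz": -45, "wx": 0, "wy": 0, "wz": 0, "gripper": 0.6},
    {"tx": 40, "ty": 12, "tz": -70, "wx": 0, "wy": 0, "wz": 0, "gripper": 0.6},
    {"tx": 80, "ty": 22, "tz": -90, "wx": 0, "wy": 0, "wz": 0, "gripper": 0.6},
    {"tx": 120, "ty": 32, "tz": -90, "wx": 0, "wy": 0, "wz": 0, "gripper": 0.6},
  ],
)

```text
time: 22.62
ee_pos: [0.4912, -0.0637, 0.1108]
orientation: [[-0.019, 1.0, 0.01], [1.0, 0.019, -0.003], [-0.003, 0.01, -1.0]]
contact_force: [1.2, 0.0, -0.2]
grip_width: 0.0274
```

```bash
python3 -c "
from h import *
n=nest(1);go(n[0],n[1]+.001,.10,91.3)"
```

```text
t 22.62 p [ 0.4912 -0.0637  0.1108] al 91.1 F [ 1.2  0.  -0.2] w 0.0274
  tx 231.0 ty 67.1 tz 10.7  wx 0.010 wy 0.003 wz -0.004  dist 241
```

Request:
play_rows(
  increments=[
    {"tx": 40, "ty": 12, "tz": 2, "wx": 0.01, "wy": 0.003, "wz": 0, "gripper": 0.6},
    {"tx": 80, "ty": 23, "tz": 4, "wx": 0.01, "wy": 0.003, "wz": 0, "gripper": 0.6},
    {"tx": 120, "ty": 35, "tz": 6, "wx": 0.01, "wy": 0.003, "wz": 0, "gripper": 0.6},
    {"tx": 160, "ty": 47, "tz": 8, "wx": 0.01, "wy": 0.003, "wz": 0, "gripper": 0.6},
    {"tx": 200, "ty": 58, "tz": 10, "wx": 0.01, "wy": 0.003, "wz": 0, "gripper": 0.6},
  ],
)

```text
time: 23.03
ee_pos: [0.5457, 0.1386, 0.1017]
orientation: [[-0.019, 1.0, 0.001], [1.0, 0.019, -0.0], [-0.0, 0.001, -1.0]]
contact_force: [-0.4, -0.4, -0.5]
grip_width: 0.0274
```

```bash
python3 -c "
from h import *
n=nest(1);go(n[0],n[1]+.001,.045,91.3)"
```

```text
t 23.03 p [0.5457 0.1386 0.1017] al 91.1 F [-0.4 -0.4 -0.5] w 0.0274
  tx 29.8 ty 8.7 tz 56.7  wx 0.001 wy 0.000 wz -0.004  dist 65
```

Request:
play_rows(
  increments=[
    {"tx": 29.8, "ty": 8.7, "tz": 5, "wx": 0, "wy": 0, "wz": -0.004, "gripper": 0.6},
    {"tx": 29.8, "ty": 8.7, "tz": 25, "wx": 0, "wy": 0, "wz": -0.004, "gripper": 0.6},
    {"tx": 29.8, "ty": 8.7, "tz": 45, "wx": 0, "wy": 0, "wz": -0.004, "gripper": 0.6},
    {"tx": 29.8, "ty": 8.7, "tz": 60, "wx": 0, "wy": 0, "wz": -0.004, "gripper": 0.6},
    {"tx": 29.8, "ty": 8.7, "tz": 60, "wx": 0, "wy": 0, "wz": -0.004, "gripper": 0.6},
  ],
)

```text
time: 23.45
ee_pos: [0.5518, 0.1678, 0.0394]
orientation: [[-0.023, 1.0, -0.005], [1.0, 0.023, -0.002], [-0.002, -0.005, -1.0]]
contact_force: [0.0, -0.9, -0.7]
grip_width: 0.0278
```

```bash
python3 -c "
from h import *
n=nest(1);go(n[0],n[1]+.001,.0355,91.3)"
```

```text
t 23.45 p [0.5518 0.1678 0.0394] al 91.3 F [ 0.  -0.9 -0.7] w 0.0278
  tx 0.7 ty 2.2 tz 3.8  wx -0.005 wy 0.002 wz 0.001  dist 4
```

Request:
play_rows(
  increments=[
    {"tx": 0.7, "ty": 1.9, "tz": 0, "wx": -0.005, "wy": 0.002, "wz": 0, "gripper": 0.6},
    {"tx": 0.7, "ty": 1.9, "tz": 1.5, "wx": -0.005, "wy": 0.002, "wz": 0, "gripper": 0.6},
    {"tx": 0.7, "ty": 1.9, "tz": 3, "wx": -0.005, "wy": 0.002, "wz": 0, "gripper": 0.6},
    {"tx": 0.7, "ty": 1.9, "tz": 4, "wx": -0.005, "wy": 0.002, "wz": 0, "gripper": 0.6},
    {"tx": 0.7, "ty": 1.9, "tz": 4, "wx": -0.005, "wy": 0.002, "wz": 0, "gripper": 0.6},
  ],
)

```text
time: 23.87
ee_pos: [0.554, 0.1684, 0.036]
orientation: [[-0.023, 1.0, 0.001], [1.0, 0.023, -0.0], [-0.0, 0.001, -1.0]]
contact_force: [0.3, -0.1, -0.2]
grip_width: 0.0274
```

```bash
cat >> h.py <<'E'
def F():
    o=robot.observe(); print("Ftool",(o['orientation'].T@o['contact_force']).round(1),"Ttool",(o['orientation'].T@o['ft_torque']).round(2))
E
python3 -c "
from h import *
F()
n=nest(1);go(n[0],n[1]+.001,.0309,91.3)"
```

```text
Ftool [-0.1  0.3  0.2] Ttool [ 0.   -0.01 -0.01]
t 23.87 p [0.554  0.1684 0.036 ] al 91.3 F [ 0.3 -0.1 -0.2] w 0.0274
  tx 0.1 ty -0.0 tz 5.1  wx 0.001 wy 0.000 wz 0.000  dist 5
```

Request:
play_rows(
  increments=[
    {"tx": 0, "ty": 0, "tz": 1.5, "wx": 0, "wy": 0, "wz": 0, "gripper": 0.6},
    {"tx": 0, "ty": 0, "tz": 3.5, "wx": 0, "wy": 0, "wz": 0, "gripper": 0.6},
    {"tx": 0, "ty": 0, "tz": 5, "wx": 0, "wy": 0, "wz": 0, "gripper": 0.6},
    {"tx": 0, "ty": 0, "tz": 5, "wx": 0, "wy": 0, "wz": 0, "gripper": 0.6},
  ],
)

```text
time: 24.2
ee_pos: [0.5538, 0.1683, 0.0306]
orientation: [[-0.023, 1.0, 0.001], [1.0, 0.023, -0.0], [-0.0, 0.001, -1.0]]
contact_force: [-0.6, 0.2, -0.7]
grip_width: 0.0279
```

```bash
python3 -c "
from h import *
F()
n=nest(1);go(n[0],n[1]+.001,.0309,91.3)"
```

```text
Ftool [ 0.2 -0.6  0.7] Ttool [ 0.01  0.01 -0.01]
t 24.2 p [0.5538 0.1683 0.0306] al 91.3 F [-0.6  0.2 -0.7] w 0.0279
  tx 0.2 ty 0.2 tz -0.3  wx 0.001 wy 0.000 wz 0.000  dist 0
```

Seated. Release, lift, and head for the green one (nest 4, α 127).

Request:
play_rows(
  increments=[
    {"tx": 0, "ty": 0, "tz": 0.3, "wx": 0, "wy": 0, "wz": 0, "gripper": 0.1},
    {"tx": 0, "ty": 0, "tz": 0, "wx": 0, "wy": 0, "wz": 0, "gripper": -0.2},
    {"tx": 0, "ty": 0, "tz": -10, "wx": 0, "wy": 0, "wz": 0, "gripper": -0.2},
    {"tx": 0, "ty": 0, "tz": -40, "wx": 0, "wy": 0, "wz": 0, "gripper": -0.2},
    {"tx": 0, "ty": 0, "tz": -75, "wx": 0, "wy": 0, "wz": 0, "gripper": -0.2},
  ],
)

```text
time: 24.62
ee_pos: [0.5522, 0.1678, 0.1052]
orientation: [[-0.023, 1.0, -0.004], [1.0, 0.023, -0.001], [-0.001, -0.004, -1.0]]
contact_force: [0.9, 0.7, 0.6]
grip_width: 0.0514
```

```bash
python3 -c "
from h import *
go(.538,-.1705,.10,127.3)
save('scene','s22',(200,160,440,300),3.3)
save('top','t22',(190,145,340,245),5)"
```

```text
t 24.62 p [0.5522 0.1678 0.1052] al 91.3 F [0.9 0.7 0.6] w 0.0514
  tx -337.9 ty -22.1 tz 5.8  wx -0.004 wy -0.000 wz -0.628  dist 339
```

View pics/s22.png

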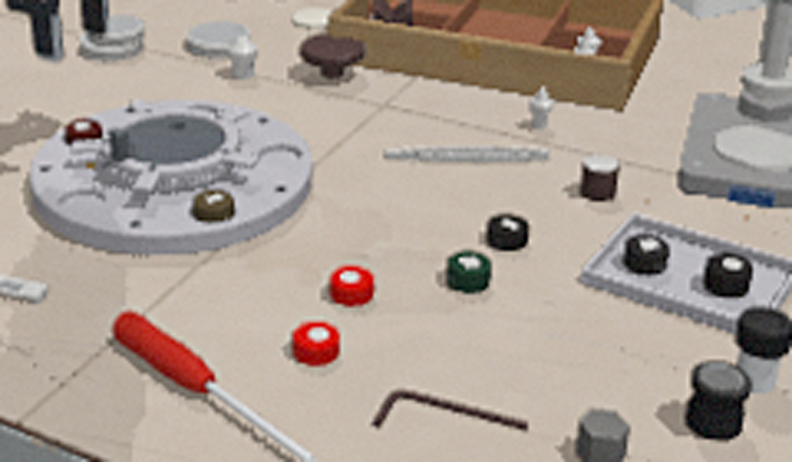

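View pics/t22.png

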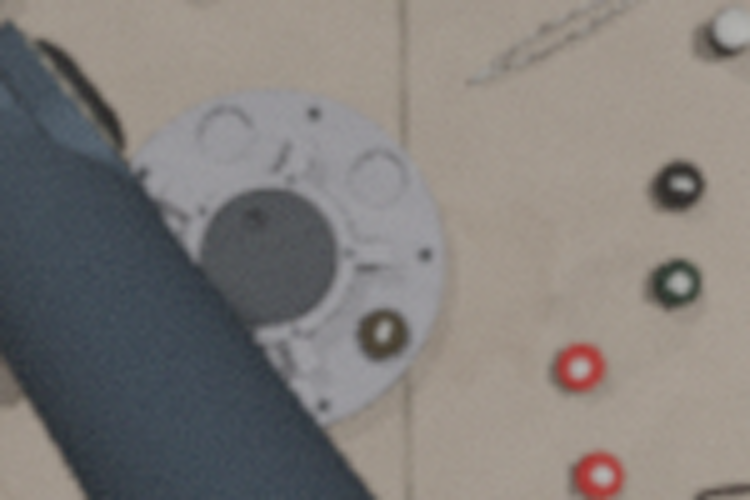

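Request:
play_rows(
  increments=[
    {"tx": -338, "ty": -22, "tz": 3, "wx": -0.004, "wy": 0, "wz": -0.628, "gripper": -0.2},
    {"tx": -338, "ty": -22, "tz": 3, "wx": -0.004, "wy": 0, "wz": -0.628, "gripper": -0.2},
    {"tx": -338, "ty": -22, "tz": 3, "wx": -0.004, "wy": 0, "wz": -0.628, "gripper": -0.2},
    {"tx": -338, "ty": -22, "tz": 3, "wx": -0.004, "wy": 0, "wz": -0.628, "gripper": -0.2},
    {"tx": -338, "ty": -22, "tz": 3, "wx": -0.004, "wy": 0, "wz": -0.628, "gripper": -0.2},
  ],
)

```text
time: 25.13
ee_pos: [0.5471, -0.0401, 0.1072]
orientation: [[-0.605, 0.796, 0.016], [0.796, 0.605, 0.004], [-0.006, 0.015, -1.0]]
contact_force: [1.0, -0.2, 0.1]
grip_width: 0.0513
```

```bash
python3 -c "
from h import *
go(.538,-.1705,.06,127.3)"
```

```text
t 25.13 p [ 0.5471 -0.0401  0.1072] al 127.2 F [ 1.  -0.2  0.1] w 0.0513
  tx -98.1 ty -86.8 tz 46.5  wx 0.015 wy 0.006 wz -0.002  dist 139
```

Request:
play_rows(
  increments=[
    {"tx": -28, "ty": -25, "tz": 10, "wx": 0.015, "wy": 0.006, "wz": 0, "gripper": -0.2},
    {"tx": -56, "ty": -50, "tz": 20, "wx": 0.015, "wy": 0.006, "wz": 0, "gripper": -0.2},
    {"tx": -84, "ty": -75, "tz": 35, "wx": 0.015, "wy": 0.006, "wz": 0, "gripper": -0.2},
    {"tx": -98, "ty": -87, "tz": 50, "wx": 0.015, "wy": 0.006, "wz": 0, "gripper": -0.2},
    {"tx": -98, "ty": -87, "tz": 60, "wx": 0.015, "wy": 0.006, "wz": 0, "gripper": -0.2},
  ],
)

```text
time: 25.55
ee_pos: [0.5363, -0.1775, 0.0451]
orientation: [[-0.597, 0.802, -0.002], [0.802, 0.597, -0.003], [-0.001, -0.004, -1.0]]
contact_force: [-0.6, -0.4, -0.4]
grip_width: 0.0515
```

```bash
python3 -c "
from h import *
go(.538,-.1705,.0165,127.3)"
```

```text
t 25.55 p [ 0.5363 -0.1775  0.0451] al 126.6 F [-0.6 -0.4 -0.4] w 0.0515
  tx 4.6 ty 5.6 tz 28.6  wx -0.004 wy 0.001 wz -0.011  dist 29
```

Request:
play_rows(
  increments=[
    {"tx": 4.6, "ty": 5.6, "tz": 10, "wx": -0.004, "wy": 0, "wz": -0.011, "gripper": -0.2},
    {"tx": 4.6, "ty": 5.6, "tz": 20, "wx": -0.004, "wy": 0, "wz": -0.011, "gripper": -0.2},
    {"tx": 4.6, "ty": 5.6, "tz": 28.6, "wx": -0.004, "wy": 0, "wz": -0.011, "gripper": -0.2},
    {"tx": 4.6, "ty": 5.6, "tz": 28.6, "wx": -0.004, "wy": 0, "wz": -0.011, "gripper": -0.2},
    {"tx": 4.6, "ty": 5.6, "tz": 28.6, "wx": -0.004, "wy": 0, "wz": -0.011, "gripper": 0},
  ],
)

```text
time: 25.97
ee_pos: [0.5382, -0.169, 0.0163]
orientation: [[-0.608, 0.794, 0.001], [0.794, 0.608, -0.0], [-0.001, 0.0, -1.0]]
contact_force: [-0.2, -0.3, -0.3]
grip_width: 0.0426
```

```bash
python3 -c "
from h import *
go(.538,-.1705,.0165,127.3)
save('scene','s23',(290,180,410,280),6.5)"
```

```text
t 25.97 p [ 0.5382 -0.169   0.0163] al 127.4 F [-0.2 -0.3 -0.3] w 0.0426
  tx -1.1 ty -1.1 tz -0.2  wx 0.000 wy 0.001 wz 0.002  dist 2
```

View pics/s23.png

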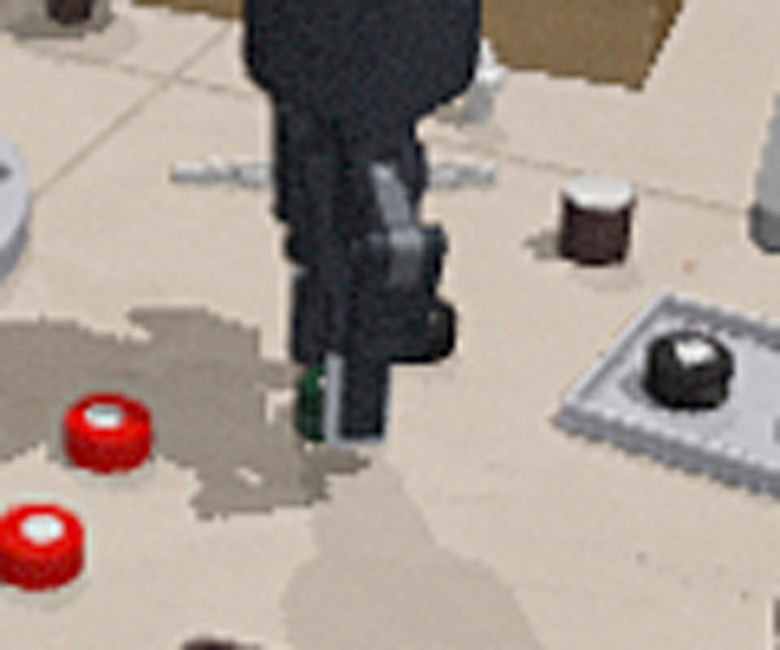

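```bash
python3 -c "
from h import *
p=np.array([.5382,-.169,.009]);y=np.array([.794,.608,0]);x=np.array([-.608,.794,0])
g=lambda P:((proj('scene',P)-[290,180]+.4)*6.5).round(0)
print(g(p),g(p-.021*y),g(p-.021*y+.011*x),g(p-.021*y-.011*x),g(p-.036*y-.011*x), g(p+.01*x))
"
```

```text
[334. 406.] [350. 440.] [318. 442.] [382. 437.] [394. 462.] [305. 408.]
```

Request:
play_rows(
  increments=[
    {"tx": 0, "ty": 0, "tz": 0, "wx": 0, "wy": 0, "wz": 0, "gripper": 0.15},
    {"tx": 0, "ty": 0, "tz": 0, "wx": 0, "wy": 0, "wz": 0, "gripper": 0.6},
    {"tx": 0, "ty": 0, "tz": 0, "wx": 0, "wy": 0, "wz": 0, "gripper": 0.6},
    {"tx": 0, "ty": 0, "tz": 0, "wx": 0, "wy": 0, "wz": 0, "gripper": 0.6},
    {"tx": 0, "ty": 0, "tz": 0, "wx": 0, "wy": 0, "wz": 0, "gripper": 0.6},
  ],
)

```text
time: 26.43
ee_pos: [0.5393, -0.1687, 0.0178]
orientation: [[-0.608, 0.794, 0.003], [0.794, 0.608, -0.0], [-0.002, 0.002, -1.0]]
contact_force: [-0.1, 2.0, 5.6]
grip_width: 0.0275
```

```bash
python3 -c "
from h import *
go(*nest(4),.10,127.3)"
```

```text
t 26.43 p [ 0.5393 -0.1687  0.0178] al 127.4 F [-0.1  2.   5.6] w 0.0275
  tx 106.0 ty 166.5 tz -82.0  wx 0.002 wy 0.002 wz 0.002  dist 214
```

Request:
play_rows(
  increments=[
    {"tx": 0, "ty": 0, "tz": -12, "wx": 0, "wy": 0, "wz": 0, "gripper": 0.6},
    {"tx": 5, "ty": 8, "tz": -45, "wx": 0, "wy": 0, "wz": 0, "gripper": 0.6},
    {"tx": 22, "ty": 35, "tz": -70, "wx": 0, "wy": 0, "wz": 0, "gripper": 0.6},
    {"tx": 43, "ty": 68, "tz": -80, "wx": 0, "wy": 0, "wz": 0, "gripper": 0.6},
    {"tx": 65, "ty": 101, "tz": -80, "wx": 0, "wy": 0, "wz": 0, "gripper": 0.6},
  ],
)

```text
time: 26.85
ee_pos: [0.5823, -0.0559, 0.1019]
orientation: [[-0.605, 0.796, 0.01], [0.796, 0.605, -0.002], [-0.008, 0.007, -1.0]]
contact_force: [1.0, 0.5, -0.2]
grip_width: 0.0276
```

```bash
python3 -c "
from h import *
go(*nest(4),.06,127.3)"
```

```text
t 26.85 p [ 0.5823 -0.0559  0.1019] al 127.2 F [ 1.   0.5 -0.2] w 0.0276
  tx 43.3 ty 63.1 tz 42.1  wx 0.007 wy 0.008 wz -0.001  dist 87
```

Request:
play_rows(
  increments=[
    {"tx": 20, "ty": 30, "tz": 5, "wx": 0.007, "wy": 0.008, "wz": 0, "gripper": 0.6},
    {"tx": 38, "ty": 57, "tz": 12, "wx": 0.007, "wy": 0.008, "wz": 0, "gripper": 0.6},
    {"tx": 43.3, "ty": 63, "tz": 30, "wx": 0.007, "wy": 0.008, "wz": 0, "gripper": 0.6},
    {"tx": 43.3, "ty": 63, "tz": 50, "wx": 0.007, "wy": 0.008, "wz": 0, "gripper": 0.6},
    {"tx": 43.3, "ty": 63, "tz": 60, "wx": 0.007, "wy": 0.008, "wz": 0, "gripper": 0.6},
  ],
)

```text
time: 27.27
ee_pos: [0.6061, 0.0174, 0.0409]
orientation: [[-0.606, 0.795, -0.002], [0.795, 0.606, 0.0], [0.001, -0.002, -1.0]]
contact_force: [-0.5, -0.4, -1.2]
grip_width: 0.0277
```

```bash
python3 -c "
from h import *
go(*nest(4),.0365,127.3)"
```

```text
t 27.27 p [0.6061 0.0174 0.0409] al 127.3 F [-0.5 -0.4 -1.2] w 0.0277
  tx -1.0 ty 0.2 tz 4.4  wx -0.002 wy -0.001 wz 0.001  dist 4
```

Request:
play_rows(
  increments=[
    {"tx": -1, "ty": 0.2, "tz": 1, "wx": 0, "wy": 0, "wz": 0, "gripper": 0.6},
    {"tx": -1, "ty": 0.2, "tz": 2.5, "wx": 0, "wy": 0, "wz": 0, "gripper": 0.6},
    {"tx": -1, "ty": 0.2, "tz": 4, "wx": 0, "wy": 0, "wz": 0, "gripper": 0.6},
    {"tx": -1, "ty": 0.2, "tz": 5, "wx": 0, "wy": 0, "wz": 0, "gripper": 0.6},
    {"tx": -1, "ty": 0.2, "tz": 5, "wx": 0, "wy": 0, "wz": 0, "gripper": 0.6},
  ],
)

```text
time: 27.68
ee_pos: [0.6071, 0.0162, 0.0371]
orientation: [[-0.606, 0.796, -0.001], [0.796, 0.606, -0.001], [0.0, -0.001, -1.0]]
contact_force: [-2.3, -0.1, 5.1]
grip_width: 0.0279
```

```bash
python3 -c "
from h import *
F()
go(*nest(4),.0315,127.3)"
```

```text
Ftool [ 1.3 -1.9 -5.1] Ttool [0.48 0.17 0.01]
t 27.68 p [0.6071 0.0162 0.0371] al 127.3 F [-2.3 -0.1  5.1] w 0.0279
  tx 0.5 ty 0.1 tz 5.6  wx -0.001 wy -0.000 wz -0.000  dist 6
```

Request:
play_rows(
  increments=[
    {"tx": 1.2, "ty": 0, "tz": -0.5, "wx": 0, "wy": 0, "wz": 0, "gripper": 0.6},
    {"tx": 1.2, "ty": 0, "tz": 0.5, "wx": 0, "wy": 0, "wz": 0, "gripper": 0.6},
    {"tx": 1.2, "ty": 0, "tz": 1, "wx": 0, "wy": 0, "wz": 0, "gripper": 0.6},
    {"tx": 1.2, "ty": 0, "tz": 1, "wx": 0, "wy": 0, "wz": 0, "gripper": 0.6},
  ],
)

```text
time: 28.02
ee_pos: [0.6063, 0.0171, 0.0359]
orientation: [[-0.606, 0.796, -0.001], [0.796, 0.606, -0.0], [0.0, -0.001, -1.0]]
contact_force: [-0.7, -0.4, -0.0]
grip_width: 0.0277
```

```bash
python3 -c "
from h import *
F()
go(*nest(4),.0315,127.3)
save('scene','s24',(220,160,340,260),6.5)"
```

```text
Ftool [ 0.1 -0.7  0. ] Ttool [-0.02  0.02  0.04]
t 28.02 p [0.6063 0.0171 0.0359] al 127.3 F [-0.7 -0.4 -0. ] w 0.0277
  tx -0.6 ty 0.2 tz 4.4  wx -0.001 wy -0.000 wz -0.000  dist 4
```

View pics/s24.png

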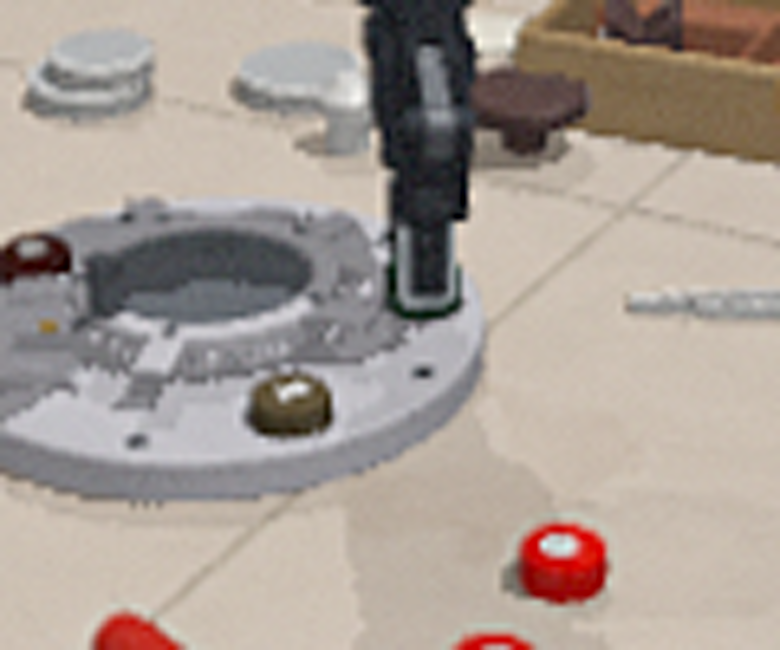

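Dropped in; go down.

Request:
play_rows(
  increments=[
    {"tx": 0.2, "ty": 0, "tz": 2, "wx": 0, "wy": 0, "wz": 0, "gripper": 0.6},
    {"tx": 0.2, "ty": 0, "tz": 4, "wx": 0, "wy": 0, "wz": 0, "gripper": 0.6},
    {"tx": 0.2, "ty": 0, "tz": 4.5, "wx": 0, "wy": 0, "wz": 0, "gripper": 0.6},
    {"tx": 0.2, "ty": 0, "tz": 4.5, "wx": 0, "wy": 0, "wz": 0, "gripper": 0.6},
  ],
)

```text
time: 28.4
ee_pos: [0.6063, 0.0173, 0.0319]
orientation: [[-0.606, 0.796, -0.001], [0.796, 0.606, -0.001], [0.0, -0.002, -1.0]]
contact_force: [-2.0, -0.5, 5.1]
grip_width: 0.0275
```

```bash
python3 -c "
from h import *
F()
go(*nest(4),.0315,127.3)"
```

```text
Ftool [ 0.8 -1.9 -5.1] Ttool [ 0.36  0.18 -0.  ]
t 28.4 p [0.6063 0.0173 0.0319] al 127.3 F [-2.  -0.5  5.1] w 0.0275
  tx -0.8 ty 0.1 tz 0.4  wx -0.002 wy -0.000 wz -0.000  dist 1
```

Request:
play_rows(
  increments=[
    {"tx": 0, "ty": 0, "tz": 0, "wx": 0, "wy": 0, "wz": 0, "gripper": 0.1},
    {"tx": 0, "ty": 0, "tz": 0, "wx": 0, "wy": 0, "wz": 0, "gripper": -0.2},
    {"tx": 0, "ty": 0, "tz": -10, "wx": 0, "wy": 0, "wz": 0, "gripper": -0.2},
    {"tx": 0, "ty": 0, "tz": -40, "wx": 0, "wy": 0, "wz": 0, "gripper": -0.2},
    {"tx": 0, "ty": 0, "tz": -75, "wx": 0, "wy": 0, "wz": 0, "gripper": -0.2},
  ],
)

```text
time: 28.82
ee_pos: [0.6046, 0.0172, 0.106]
orientation: [[-0.606, 0.795, -0.007], [0.795, 0.606, -0.001], [0.003, -0.006, -1.0]]
contact_force: [0.7, -0.6, 0.3]
grip_width: 0.0512
```

```bash
python3 -c "
from h import *
save('scene','s25',(200,160,440,300),3.3)
go(.5995,-.174,.10,163.3)"
```

```text
t 28.87 p [0.6099 0.0186 0.1146] al 127.3 F [ 1.4 -0.3  5.3] w 0.0514
  tx -146.8 ty -125.1 tz 14.5  wx 0.005 wy 0.007 wz -0.628  dist 193
```

View pics/s25.png

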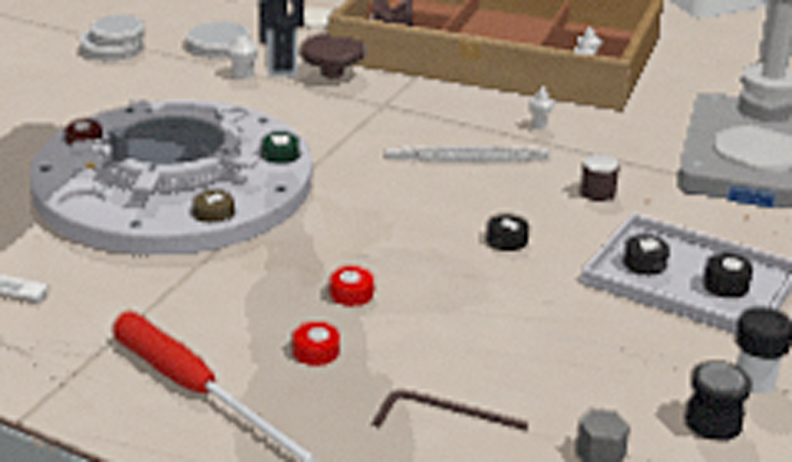

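Request:
play_rows(
  increments=[
    {"tx": -31, "ty": -26, "tz": 3, "wx": 0.005, "wy": 0.007, "wz": -0.125, "gripper": -0.2},
    {"tx": -62, "ty": -52, "tz": 6, "wx": 0.005, "wy": 0.007, "wz": -0.25, "gripper": -0.2},
    {"tx": -93, "ty": -78, "tz": 10, "wx": 0.005, "wy": 0.007, "wz": -0.375, "gripper": -0.2},
    {"tx": -124, "ty": -104, "tz": 15, "wx": 0.005, "wy": 0.007, "wz": -0.5, "gripper": -0.2},
    {"tx": -147, "ty": -125, "tz": 30, "wx": 0.005, "wy": 0.007, "wz": -0.62, "gripper": -0.2},
  ],
)

```text
time: 29.28
ee_pos: [0.6011, -0.1785, 0.0866]
orientation: [[-0.956, 0.292, 0.004], [0.292, 0.956, -0.003], [-0.005, -0.002, -1.0]]
contact_force: [0.3, -1.6, 0.1]
grip_width: 0.0513
```

```bash
python3 -c "
from h import *
go(.600,-.174,.0155,163.3)"
```

```text
t 29.28 p [ 0.6011 -0.1785  0.0866] al 163.0 F [ 0.3 -1.6  0.1] w 0.0513
  tx 2.7 ty 4.1 tz 71.0  wx -0.002 wy 0.005 wz -0.005  dist 71
```

Request:
play_rows(
  increments=[
    {"tx": 2.7, "ty": 4.1, "tz": 25, "wx": -0.002, "wy": 0.005, "wz": -0.005, "gripper": -0.2},
    {"tx": 2.7, "ty": 4.1, "tz": 50, "wx": -0.002, "wy": 0.005, "wz": -0.005, "gripper": -0.2},
    {"tx": 2.7, "ty": 4.1, "tz": 71, "wx": -0.002, "wy": 0.005, "wz": -0.005, "gripper": -0.2},
    {"tx": 2.7, "ty": 4.1, "tz": 71, "wx": -0.002, "wy": 0.005, "wz": -0.005, "gripper": -0.2},
    {"tx": 2.7, "ty": 4.1, "tz": 71, "wx": -0.002, "wy": 0.005, "wz": -0.005, "gripper": -0.2},
  ],
)

```text
time: 29.7
ee_pos: [0.5996, -0.174, 0.0152]
orientation: [[-0.958, 0.288, -0.002], [0.288, 0.958, 0.001], [0.002, 0.0, -1.0]]
contact_force: [1.2, 0.4, 1.1]
grip_width: 0.0512
```

```bash
python3 -c "
from h import *
go(.600,-.174,.0155,163.3)
save('scene','s26',(290,180,410,280),6.5)"
```

```text
t 29.7 p [ 0.5996 -0.174   0.0152] al 163.3 F [1.2 0.4 1.1] w 0.0512
  tx -0.4 ty 0.1 tz -0.3  wx 0.000 wy -0.002 wz -0.000  dist 1
```

View pics/s26.png

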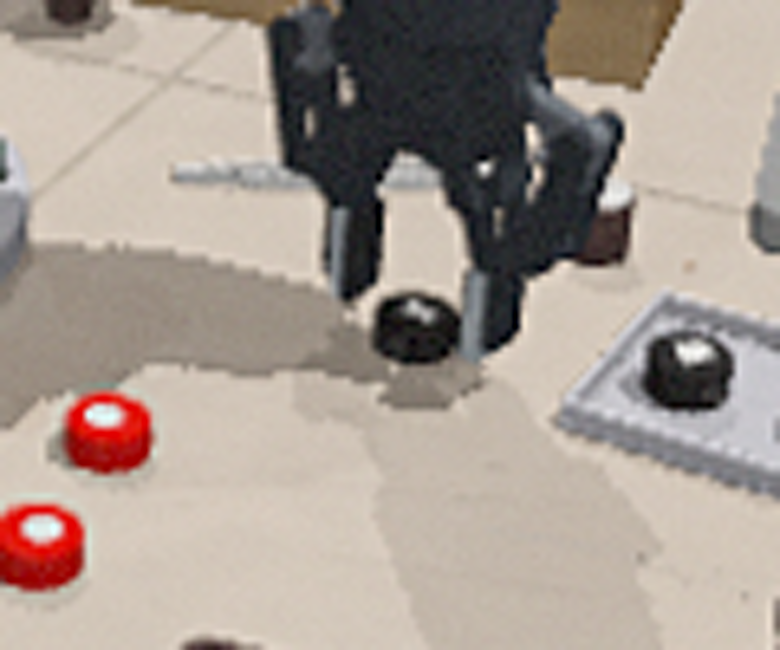

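Request:
play_rows(
  increments=[
    {"tx": 0, "ty": 0, "tz": -0.3, "wx": 0, "wy": 0, "wz": 0, "gripper": 0},
    {"tx": 0, "ty": 0, "tz": -0.3, "wx": 0, "wy": 0, "wz": 0, "gripper": 0.15},
    {"tx": 0, "ty": 0, "tz": -0.3, "wx": 0, "wy": 0, "wz": 0, "gripper": 0.6},
    {"tx": 0, "ty": 0, "tz": -0.3, "wx": 0, "wy": 0, "wz": 0, "gripper": 0.6},
    {"tx": 0, "ty": 0, "tz": -0.3, "wx": 0, "wy": 0, "wz": 0, "gripper": 0.6},
  ],
)

```text
time: 30.17
ee_pos: [0.602, -0.1737, 0.0189]
orientation: [[-0.958, 0.287, 0.004], [0.287, 0.958, -0.001], [-0.004, 0.0, -1.0]]
contact_force: [-1.2, -0.7, 6.0]
grip_width: 0.0272
```

Request:
play_rows(
  increments=[
    {"tx": 0, "ty": 0, "tz": 0, "wx": 0, "wy": 0, "wz": 0, "gripper": 0.6},
    {"tx": 0, "ty": 0, "tz": 0, "wx": 0, "wy": 0, "wz": 0, "gripper": 0.6},
  ],
)

```text
time: 30.33
ee_pos: [0.6027, -0.1737, 0.02]
orientation: [[-0.958, 0.287, 0.006], [0.287, 0.958, -0.001], [-0.006, 0.0, -1.0]]
contact_force: [0.4, 0.1, -0.3]
grip_width: 0.0271
```

```bash
python3 -c "
from h import *
F()
n=nest(2);go(n[0]-.001,n[1],.12,163.3)"
```

```text
Ftool [-0.3  0.2  0.3] Ttool [ 0.02 -0.01 -0.  ]
t 30.33 p [ 0.6027 -0.1737  0.02  ] al 163.3 F [ 0.4  0.1 -0.3] w 0.0271
  tx 203.0 ty 232.7 tz -101.1  wx 0.000 wy 0.006 wz 0.000  dist 325
```

Request:
play_rows(
  increments=[
    {"tx": 0, "ty": 0, "tz": -12, "wx": 0, "wy": 0.006, "wz": 0, "gripper": 0.6},
    {"tx": 8, "ty": 9, "tz": -45, "wx": 0, "wy": 0.006, "wz": 0, "gripper": 0.6},
    {"tx": 28, "ty": 33, "tz": -75, "wx": 0, "wy": 0.006, "wz": 0, "gripper": 0.6},
    {"tx": 53, "ty": 62, "tz": -100, "wx": 0, "wy": 0.006, "wz": 0, "gripper": 0.6},
    {"tx": 78, "ty": 90, "tz": -100, "wx": 0, "wy": 0.006, "wz": 0, "gripper": 0.6},
  ],
)

```text
time: 30.75
ee_pos: [0.5564, -0.0657, 0.1237]
orientation: [[-0.957, 0.291, 0.008], [0.291, 0.957, -0.001], [-0.008, 0.002, -1.0]]
contact_force: [0.1, 1.8, -0.9]
grip_width: 0.0267
```

```bash
python3 -c "
from h import *
n=nest(2);go(n[0]-.001,n[1],.12,163.3)"
```

```text
t 30.75 p [ 0.5564 -0.0657  0.1237] al 163.1 F [ 0.1  1.8 -0.9] w 0.0267
  tx 128.8 ty 142.0 tz 2.9  wx 0.002 wy 0.008 wz -0.003  dist 192
```

Request:
play_rows(
  increments=[
    {"tx": 27, "ty": 30, "tz": 1, "wx": 0.002, "wy": 0.008, "wz": -0.003, "gripper": 0.6},
    {"tx": 54, "ty": 60, "tz": 2, "wx": 0.002, "wy": 0.008, "wz": -0.003, "gripper": 0.6},
    {"tx": 81, "ty": 90, "tz": 3, "wx": 0.002, "wy": 0.008, "wz": -0.003, "gripper": 0.6},
    {"tx": 108, "ty": 120, "tz": 3, "wx": 0.002, "wy": 0.008, "wz": -0.003, "gripper": 0.6},
    {"tx": 128, "ty": 141, "tz": 3, "wx": 0.002, "wy": 0.008, "wz": -0.003, "gripper": 0.6},
  ],
)

```text
time: 31.17
ee_pos: [0.473, 0.1097, 0.1204]
orientation: [[-0.959, 0.284, 0.0], [0.284, 0.959, 0.0], [-0.0, 0.001, -1.0]]
contact_force: [0.5, 0.6, -0.5]
grip_width: 0.0268
```

```bash
python3 -c "
from h import *
n=nest(2);go(n[0]-.001,n[1],.042,163.3)
save('scene','s27',(180,120,300,220),6.5)"
```

```text
t 31.17 p [0.473  0.1097 0.1204] al 163.5 F [ 0.5  0.6 -0.5] w 0.0268
  tx -2.0 ty -1.6 tz 78.4  wx 0.001 wy 0.000 wz 0.003  dist 78
```

View pics/s27.png

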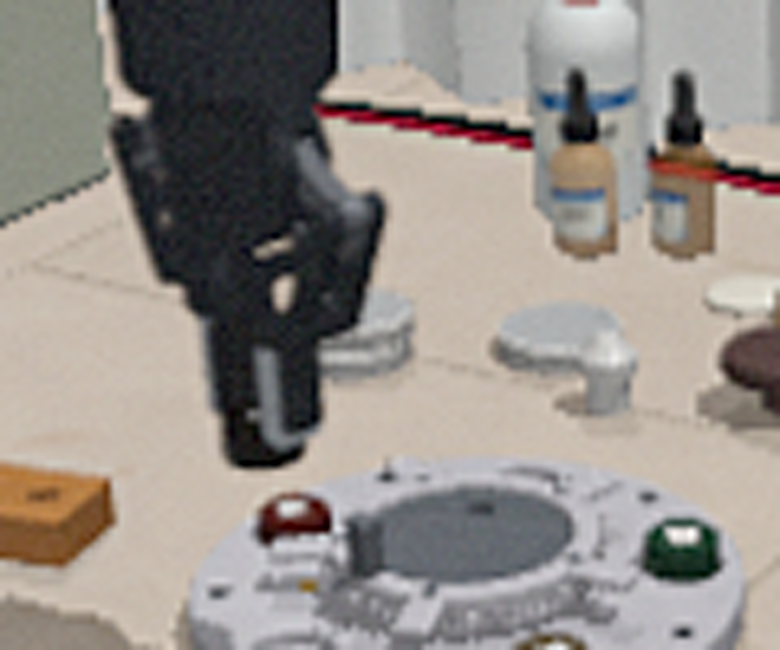

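Request:
play_rows(
  increments=[
    {"tx": -2, "ty": -1.6, "tz": 25, "wx": 0, "wy": 0, "wz": 0.003, "gripper": 0.6},
    {"tx": -2, "ty": -1.6, "tz": 50, "wx": 0, "wy": 0, "wz": 0.003, "gripper": 0.6},
    {"tx": -2, "ty": -1.6, "tz": 70, "wx": 0, "wy": 0, "wz": 0.003, "gripper": 0.6},
    {"tx": -2, "ty": -1.6, "tz": 78, "wx": 0, "wy": 0, "wz": 0.003, "gripper": 0.6},
    {"tx": -2, "ty": -1.6, "tz": 78, "wx": 0, "wy": 0, "wz": 0.003, "gripper": 0.6},
  ],
)

```text
time: 31.63
ee_pos: [0.4708, 0.1125, 0.0415]
orientation: [[-0.96, 0.28, -0.004], [0.28, 0.96, 0.003], [0.004, 0.002, -1.0]]
contact_force: [-0.3, -0.1, 0.7]
grip_width: 0.0271
```

```bash
python3 -c "
from h import *
F()
n=nest(2);go(n[0]-.001,n[1],.0375,163.3)"
```

```text
Ftool [ 0.2 -0.1 -0.7] Ttool [ 0.    0.02 -0.05]
t 31.63 p [0.4708 0.1125 0.0415] al 163.8 F [-0.3 -0.1  0.7] w 0.0271
  tx -4.9 ty -3.7 tz 3.9  wx 0.002 wy -0.004 wz 0.008  dist 7
```

Request:
play_rows(
  increments=[
    {"tx": -4.7, "ty": -3.7, "tz": 0, "wx": 0.002, "wy": -0.004, "wz": 0.008, "gripper": 0.6},
    {"tx": -4.7, "ty": -3.7, "tz": 1, "wx": 0.002, "wy": -0.004, "wz": 0.008, "gripper": 0.6},
    {"tx": -4.7, "ty": -3.7, "tz": 3, "wx": 0.002, "wy": -0.004, "wz": 0.008, "gripper": 0.6},
    {"tx": -4.7, "ty": -3.7, "tz": 5, "wx": 0.002, "wy": -0.004, "wz": 0.008, "gripper": 0.6},
    {"tx": -4.7, "ty": -3.7, "tz": 5, "wx": 0.002, "wy": -0.004, "wz": 0.008, "gripper": 0.6},
  ],
)

```text
time: 32.05
ee_pos: [0.4744, 0.1075, 0.0367]
orientation: [[-0.958, 0.288, 0.0], [0.288, 0.958, -0.0], [-0.0, -0.0, -1.0]]
contact_force: [1.1, 0.2, -0.5]
grip_width: 0.0271
```

```bash
python3 -c "
from h import *
F()
n=nest(2);go(n[0]-.001,n[1],.034,163.3)
save('scene','s28',(180,150,300,250),6.5)"
```

```text
Ftool [-1.   0.5  0.5] Ttool [-0.01 -0.01 -0.  ]
t 32.05 p [0.4744 0.1075 0.0367] al 163.3 F [ 1.1  0.2 -0.5] w 0.0271
  tx 0.0 ty 0.1 tz 2.7  wx -0.000 wy 0.000 wz -0.000  dist 3
```

View pics/s28.png

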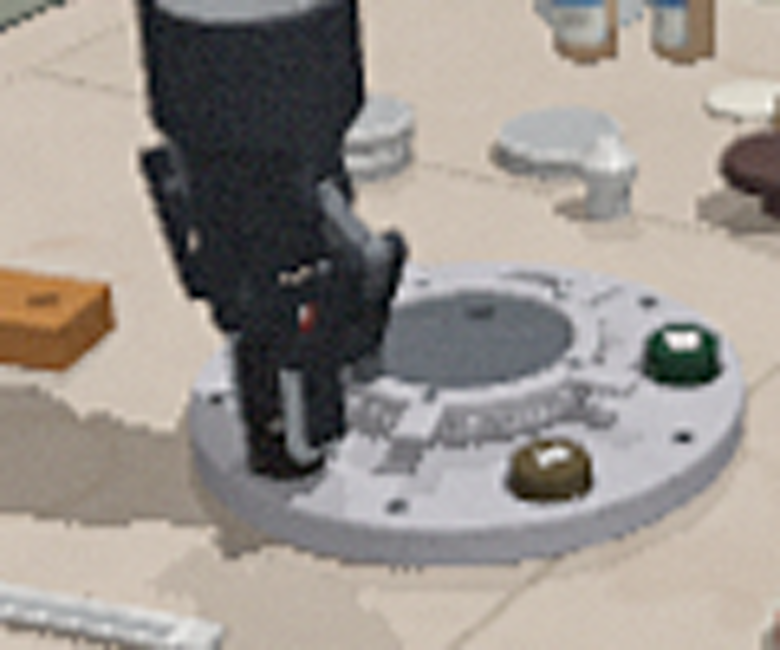

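Request:
play_rows(
  increments=[
    {"tx": 0, "ty": 0, "tz": 1.5, "wx": 0, "wy": 0, "wz": 0, "gripper": 0.6},
    {"tx": 0, "ty": 0, "tz": 3, "wx": 0, "wy": 0, "wz": 0, "gripper": 0.6},
    {"tx": 0, "ty": 0, "tz": 4, "wx": 0, "wy": 0, "wz": 0, "gripper": 0.6},
    {"tx": 0, "ty": 0, "tz": 4, "wx": 0, "wy": 0, "wz": 0, "gripper": 0.6},
  ],
)

```text
time: 32.43
ee_pos: [0.4744, 0.1076, 0.0329]
orientation: [[-0.958, 0.287, 0.0], [0.287, 0.958, -0.001], [-0.001, -0.001, -1.0]]
contact_force: [-0.4, -0.8, 2.7]
grip_width: 0.0273
```

```bash
python3 -c "
from h import *
F()
n=nest(2);go(n[0]-.001,n[1],.034,163.3)"
```

```text
Ftool [ 0.2 -0.9 -2.7] Ttool [ 0.16  0.21 -0.04]
t 32.43 p [0.4744 0.1076 0.0329] al 163.3 F [-0.4 -0.8  2.7] w 0.0273
  tx -0.0 ty -0.0 tz -1.1  wx -0.001 wy 0.001 wz 0.000  dist 1
```

Touching the floor. Release and look.

Request:
play_rows(
  increments=[
    {"tx": 0, "ty": 0, "tz": 0, "wx": 0, "wy": 0, "wz": 0, "gripper": 0.1},
    {"tx": 0, "ty": 0, "tz": 0, "wx": 0, "wy": 0, "wz": 0, "gripper": -0.2},
    {"tx": 0, "ty": 0, "tz": -10, "wx": 0, "wy": 0, "wz": 0, "gripper": -0.2},
    {"tx": 0, "ty": 0, "tz": -45, "wx": 0, "wy": 0, "wz": 0, "gripper": -0.2},
    {"tx": 0, "ty": 0, "tz": -80, "wx": 0, "wy": 0, "wz": 0, "gripper": -0.2},
  ],
)

```text
time: 32.85
ee_pos: [0.473, 0.1077, 0.1132]
orientation: [[-0.958, 0.286, -0.004], [0.286, 0.958, -0.001], [0.003, -0.002, -1.0]]
contact_force: [1.1, 0.1, 0.9]
grip_width: 0.0512
```

```bash
python3 -c "
from h import *
save('scene','s29',(140,160,300,250),4.9)
save('top','t29',(150,145,290,245),5.5)
go(*P(185,.049),.12,163.3)"
```

```text
t 32.95 p [0.4776 0.1095 0.1179] al 163.3 F [ 0.2 -0.2 -0.3] w 0.0514
  tx -37.0 ty -20.5 tz -1.8  wx 0.004 wy 0.009 wz 0.000  dist 42
```

View pics/s29.png

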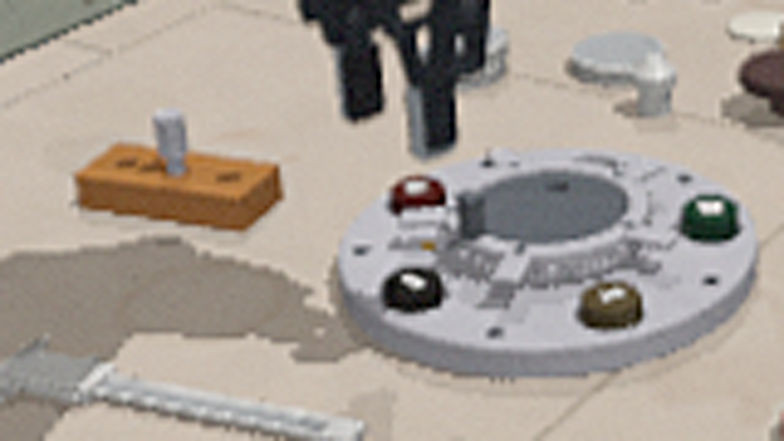

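View pics/t29.png

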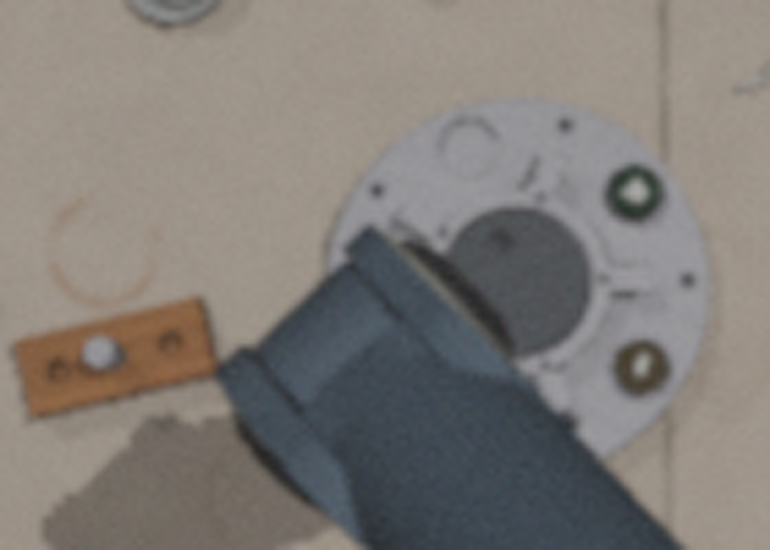

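```bash
python3 -c "
from h import *
go(*P(197),.10,180)"
```

```text
t 32.95 p [0.4776 0.1095 0.1179] al 163.3 F [ 0.2 -0.2 -0.3] w 0.0514
  tx -45.7 ty -26.9 tz 18.2  wx 0.003 wy 0.009 wz -0.291  dist 56
```

Request:
play_rows(
  increments=[
    {"tx": -15, "ty": -9, "tz": 0, "wx": 0.003, "wy": 0.009, "wz": -0.1, "gripper": 1},
    {"tx": -30, "ty": -18, "tz": 0, "wx": 0.003, "wy": 0.009, "wz": -0.2, "gripper": 1},
    {"tx": -45.7, "ty": -27, "tz": 5, "wx": 0.003, "wy": 0.009, "wz": -0.29, "gripper": 1},
    {"tx": -45.7, "ty": -27, "tz": 18, "wx": 0.003, "wy": 0.009, "wz": -0.29, "gripper": 1},
    {"tx": -45.7, "ty": -27, "tz": 18, "wx": 0.003, "wy": 0.009, "wz": -0.29, "gripper": 1},
  ],
)

```text
time: 33.37
ee_pos: [0.5124, 0.0692, 0.098]
orientation: [[-1.0, 0.005, -0.004], [0.005, 1.0, -0.0], [0.004, -0.0, -1.0]]
contact_force: [-0.2, -0.6, 0.1]
grip_width: 0.0
```

```bash
python3 -c "
from h import *
go(*P(197),.056,180)"
```

```text
t 33.37 p [0.5124 0.0692 0.098 ] al 179.7 F [-0.2 -0.6  0.1] w 0.0
  tx -1.5 ty 1.5 tz 42.0  wx -0.000 wy -0.004 wz -0.005  dist 42
```

Request:
play_rows(
  increments=[
    {"tx": -1.5, "ty": 1, "tz": 20, "wx": 0, "wy": -0.004, "wz": 0, "gripper": 1},
    {"tx": -1.5, "ty": 1, "tz": 38, "wx": 0, "wy": -0.004, "wz": 0, "gripper": 1},
    {"tx": -1.5, "ty": 1, "tz": 41, "wx": 0, "wy": -0.004, "wz": 0, "gripper": 1},
    {"tx": -1.5, "ty": 1, "tz": 41, "wx": 0, "wy": -0.004, "wz": 0, "gripper": 1},
  ],
)

```text
time: 33.7
ee_pos: [0.5121, 0.071, 0.0562]
orientation: [[-1.0, 0.004, -0.003], [0.004, 1.0, -0.001], [0.003, -0.001, -1.0]]
contact_force: [-0.0, 1.2, 0.2]
grip_width: -0.0001
```

```bash
python3 -c "
from h import *
for a in (187,179,172,165,158,152): go(*P(a),.056,a-10)"
```

```text
t 33.7 p [0.5121 0.071  0.0562] al 179.8 F [-0.   1.2  0.2] w -0.0001
  tx -0.1 ty 7.2 tz 0.2  wx -0.001 wy -0.003 wz 0.049  dist 7
t 33.7 p [0.5121 0.071  0.0562] al 179.8 F [-0.   1.2  0.2] w -0.0001
  tx 0.2 ty 13.3 tz 0.2  wx -0.001 wy -0.003 wz 0.188  dist 13
t 33.7 p [0.5121 0.071  0.0562] al 179.8 F [-0.   1.2  0.2] w -0.0001
  tx -0.2 ty 18.7 tz 0.2  wx -0.001 wy -0.003 wz 0.310  dist 19
t 33.7 p [0.5121 0.071  0.0562] al 179.8 F [-0.   1.2  0.2] w -0.0001
  tx -1.2 ty 23.9 tz 0.2  wx -0.001 wy -0.003 wz 0.433  dist 24
t 33.7 p [0.5121 0.071  0.0562] al 179.8 F [-0.   1.2  0.2] w -0.0001
  tx -2.9 ty 29.0 tz 0.2  wx -0.001 wy -0.003 wz 0.555  dist 29
t 33.7 p [0.5121 0.071  0.0562] al 179.8 F [-0.   1.2  0.2] w -0.0001
  tx -4.9 ty 33.2 tz 0.2  wx -0.002 wy -0.003 wz 0.659  dist 34
```

Request:
play_rows(
  increments=[
    {"tx": 0, "ty": 7, "tz": 0, "wx": 0, "wy": -0.003, "wz": 0.05, "gripper": 1},
    {"tx": 0, "ty": 11, "tz": 0, "wx": 0, "wy": -0.003, "wz": 0.13, "gripper": 1},
    {"tx": 0, "ty": 15, "tz": 0, "wx": 0, "wy": -0.003, "wz": 0.23, "gripper": 1},
    {"tx": -0.2, "ty": 18.7, "tz": 0, "wx": 0, "wy": -0.003, "wz": 0.31, "gripper": 1},
    {"tx": -0.2, "ty": 18.7, "tz": 0, "wx": 0, "wy": -0.003, "wz": 0.31, "gripper": 1},
  ],
)

```text
time: 34.12
ee_pos: [0.512, 0.0895, 0.057]
orientation: [[-0.951, 0.309, -0.0], [0.309, 0.951, -0.003], [-0.001, -0.003, -1.0]]
contact_force: [-0.6, -3.1, -1.4]
grip_width: -0.0005
```

```bash
python3 -c "
from h import *
F()
for a in (167,162,158,154,151,148): go(*P(a),.056,a-10)"
```

```text
Ftool [-0.4 -3.1  1.4] Ttool [ 0.56 -0.06 -0.02]
t 34.12 p [0.512  0.0895 0.057 ] al 162.0 F [-0.6 -3.1 -1.4] w -0.0005
  tx 0.2 ty 4.0 tz 1.0  wx -0.003 wy 0.001 wz 0.087  dist 4
t 34.12 p [0.512  0.0895 0.057 ] al 162.0 F [-0.6 -3.1 -1.4] w -0.0005
  tx 0.4 ty 7.9 tz 1.0  wx -0.003 wy 0.001 wz 0.174  dist 8
t 34.12 p [0.512  0.0895 0.057 ] al 162.0 F [-0.6 -3.1 -1.4] w -0.0005
  tx 0.3 ty 10.9 tz 1.0  wx -0.003 wy 0.001 wz 0.244  dist 11
t 34.12 p [0.512  0.0895 0.057 ] al 162.0 F [-0.6 -3.1 -1.4] w -0.0005
  tx -0.1 ty 14.0 tz 1.0  wx -0.003 wy 0.001 wz 0.314  dist 14
t 34.12 p [0.512  0.0895 0.057 ] al 162.0 F [-0.6 -3.1 -1.4] w -0.0005
  tx -0.4 ty 16.3 tz 1.0  wx -0.003 wy 0.002 wz 0.366  dist 16
t 34.12 p [0.512  0.0895 0.057 ] al 162.0 F [-0.6 -3.1 -1.4] w -0.0005
  tx -0.9 ty 18.5 tz 1.0  wx -0.003 wy 0.002 wz 0.419  dist 19
```

Turning with ~3 N.

Request:
play_rows(
  increments=[
    {"tx": 0.2, "ty": 4, "tz": 1, "wx": -0.003, "wy": 0, "wz": 0.09, "gripper": 1},
    {"tx": 0.4, "ty": 8, "tz": 1, "wx": -0.003, "wy": 0, "wz": 0.17, "gripper": 1},
    {"tx": 0.3, "ty": 11, "tz": 1, "wx": -0.003, "wy": 0, "wz": 0.24, "gripper": 1},
    {"tx": 0, "ty": 14, "tz": 1, "wx": -0.003, "wy": 0, "wz": 0.31, "gripper": 1},
    {"tx": 0, "ty": 14, "tz": 1, "wx": -0.003, "wy": 0, "wz": 0.31, "gripper": 1},
  ],
)

```text
time: 34.53
ee_pos: [0.5162, 0.1028, 0.0568]
orientation: [[-0.812, 0.584, 0.002], [0.584, 0.812, -0.002], [-0.002, -0.001, -1.0]]
contact_force: [-0.6, -3.2, -0.3]
grip_width: 0.0002
```

```bash
python3 -c "
from h import *
F()
for a in (154,151,148,145): go(*P(a),.056,a-10)"
```

```text
Ftool [-1.4 -2.9  0.3] Ttool [ 0.5  -0.22  0.04]
t 34.53 p [0.5162 0.1028 0.0568] al 144.3 F [-0.6 -3.2 -0.3] w 0.0002
  tx -0.1 ty 0.1 tz 0.8  wx -0.001 wy 0.002 wz 0.005  dist 1
t 34.53 p [0.5162 0.1028 0.0568] al 144.3 F [-0.6 -3.2 -0.3] w 0.0002
  tx 0.2 ty 2.4 tz 0.8  wx -0.000 wy 0.002 wz 0.057  dist 3
t 34.53 p [0.5162 0.1028 0.0568] al 144.3 F [-0.6 -3.2 -0.3] w 0.0002
  tx 0.4 ty 4.7 tz 0.8  wx -0.000 wy 0.002 wz 0.110  dist 5
t 34.53 p [0.5162 0.1028 0.0568] al 144.3 F [-0.6 -3.2 -0.3] w 0.0002
  tx 0.5 ty 7.0 tz 0.8  wx -0.000 wy 0.002 wz 0.162  dist 7
```

Request:
play_rows(
  increments=[
    {"tx": 0.2, "ty": 2, "tz": 0.8, "wx": 0, "wy": 0.002, "wz": 0.05, "gripper": 1},
    {"tx": 0.4, "ty": 4, "tz": 0.8, "wx": 0, "wy": 0.002, "wz": 0.1, "gripper": 1},
    {"tx": 0.5, "ty": 6, "tz": 0.8, "wx": 0, "wy": 0.002, "wz": 0.14, "gripper": 1},
    {"tx": 0.5, "ty": 6, "tz": 0.8, "wx": 0, "wy": 0.002, "wz": 0.14, "gripper": 1},
  ],
)

```text
time: 34.87
ee_pos: [0.5156, 0.1046, 0.056]
orientation: [[-0.723, 0.69, -0.008], [0.691, 0.723, -0.008], [-0.0, -0.012, -1.0]]
contact_force: [-8.5, -8.7, 9.8]
grip_width: -0.0
```

```bash
python3 -c "
from h import *
F()
for a in (148,145,142): go(*P(a),.056,a-10)"
```

```text
Ftool [  0.1 -12.3  -9.6] Ttool [ 2.51  0.05 -0.08]
t 34.87 p [0.5156 0.1046 0.056 ] al 136.3 F [-8.5 -8.7  9.8] w -0.0
  tx -0.6 ty 3.7 tz -0.1  wx -0.012 wy 0.000 wz -0.029  dist 4
t 34.87 p [0.5156 0.1046 0.056 ] al 136.3 F [-8.5 -8.7  9.8] w -0.0
  tx -0.2 ty 5.9 tz -0.1  wx -0.012 wy 0.000 wz 0.023  dist 6
t 34.87 p [0.5156 0.1046 0.056 ] al 136.3 F [-8.5 -8.7  9.8] w -0.0
  tx 0.1 ty 8.2 tz -0.1  wx -0.012 wy 0.001 wz 0.076  dist 8
```

Request:
play_rows(
  increments=[
    {"tx": 0, "ty": -8, "tz": 0, "wx": -0.01, "wy": 0, "wz": 0, "gripper": 1},
    {"tx": 0, "ty": -12, "tz": -20, "wx": -0.01, "wy": 0, "wz": 0, "gripper": 1},
    {"tx": 0, "ty": -12, "tz": -55, "wx": -0.01, "wy": 0, "wz": 0, "gripper": 1},
    {"tx": 0, "ty": -12, "tz": -85, "wx": -0.01, "wy": 0, "wz": 0, "gripper": 0},
    {"tx": 0, "ty": -12, "tz": -85, "wx": -0.01, "wy": 0, "wz": 0, "gripper": 0},
  ],
)

```text
time: 35.28
ee_pos: [0.5117, 0.0991, 0.1471]
orientation: [[-0.726, 0.688, 0.011], [0.688, 0.726, 0.002], [-0.007, 0.01, -1.0]]
contact_force: [0.7, 0.4, -0.2]
grip_width: 0.0236
```

```bash
python3 -c "
from h import *
go(.522,.303,.15,90)
save('scene','s30',(140,160,300,250),4.9)"
```

```text
t 35.28 p [0.5117 0.0991 0.1471] al 136.5 F [ 0.7  0.4 -0.2] w 0.0236
  tx 132.8 ty 155.1 tz -2.3  wx 0.012 wy 0.002 wz 0.812  dist 204
```

View pics/s30.png

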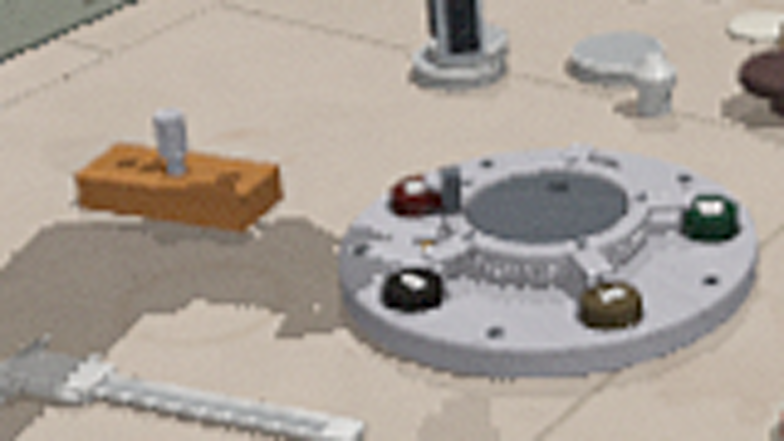

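```bash
python3 -c "
from h import *
g=lambda X:((proj('scene',X)-[140,160]+.4)*4.9).round(0)
for j in (0,.5,.56,.628):
  a=180-np.degrees(j)-16.68
  q=P(a,.0475); print(j,g([*q,.040]),g([*q,.063]))
"
python3 - <<'E'
import cv2
p=cv2.imread("pics/s30_full.png")
cv2.imwrite("pics/z30.png",cv2.resize(p[180:245,205:300],(800,547),interpolation=cv2.INTER_CUBIC))
E
```

```text
0 [472. 234.] [469. 193.]
0.5 [454. 215.] [451. 175.]
0.56 [454. 213.] [450. 172.]
0.628 [454. 210.] [450. 169.]
```

View pics/z30.png

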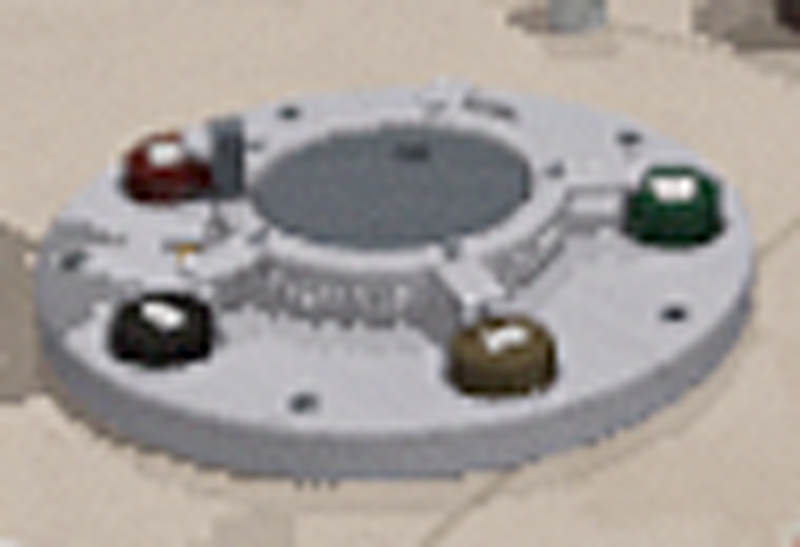

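```bash
python3 -c "
from h import *
t=lambda u:np.array(u)/5.5+[150,145]-.4
s=lambda u:np.array(u)/4.9+[140,160]-.4
print('head top',atz('top',t((100,352)),.056),'blk',atz('top',t((115,358)),.022))
for u in((15,343),(200,298),(216,372),(30,418)): print(atz('top',t(u),.022))
print('scene head', atz('scene',s((169,114)),.056))
# side holes
print(atz('scene',s((127,163)),.022),atz('scene',s((229,178)),.022))
r=robot.outline_of('scene','dowel')
for x in r[:2]:
  v,u=np.nonzero(x['mask']); print(x['confidence'],u.min(),u.max(),v.min(),v.max())
"
python3 - <<'E'
import cv2
p=cv2.imread("pics/s30_full.png")
cv2.imwrite("pics/z31.png",cv2.resize(p[175:212,150:205],(800,538),interpolation=cv2.INTER_CUBIC))
E
```

```text
head top [0.51774031 0.30610357 0.056     ] blk [0.51727503 0.30673591 0.022     ]
[0.52638427 0.36212399 0.022     ]
[0.55034906 0.25986207 0.022     ]
[0.5087064  0.25072602 0.022     ]
[0.48443181 0.35328263 0.022     ]
scene head [0.51833681 0.30659708 0.056     ]
[0.51078098 0.33779324 0.022     ] [0.52445679 0.27442791 0.022     ]
0.68 227 279 189 216
0.54 172 176 183 192
```

View pics/z31.png

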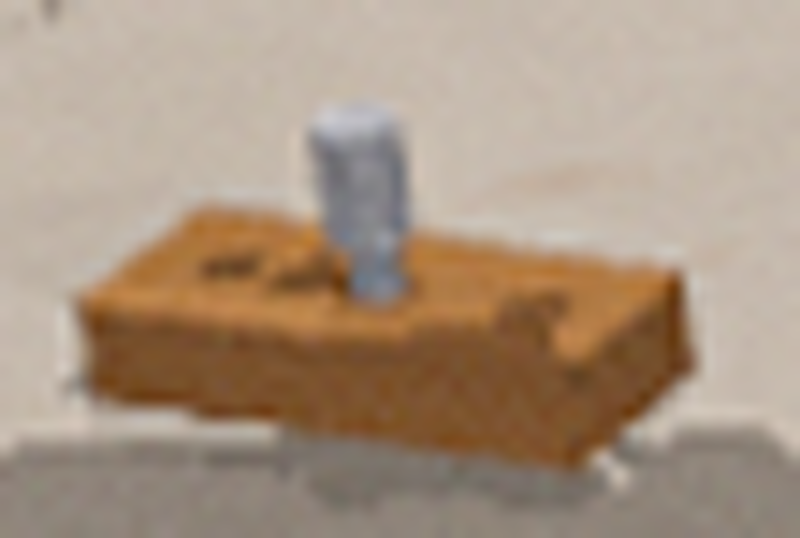

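```bash
python3 -c "
from h import *
s=lambda X:((proj('scene',X)-[150,175]+.4)*14.545).round(0)
for xy in((.518,.3065),): print([s([*xy,z]) for z in(.022,.032,.056)])
def inv(u): return np.array(u)/14.545+[150,175]-.4
print('base',atz('scene',inv((381,290)),.022),'top',atz('scene',inv((358,117)),.056), 'headbot', atz('scene',inv((372,240)),.032))
go(.518,.3065,.12,90)
"
```

```text
[array([382., 286.]), array([374., 238.]), array([355., 121.])]
base [0.51685637 0.30553629 0.022     ] top [0.5195492  0.30731653 0.056     ] headbot [0.51730319 0.30630633 0.032     ]
t 35.38 p [0.509  0.0973 0.1428] al 136.5 F [-0.5 -1.5 -0.4] w 0.0384
  tx 137.6 ty 157.8 tz 22.8  wx 0.003 wy 0.001 wz 0.811  dist 211
```

Request:
play_rows(
  increments=[
    {"tx": 138, "ty": 158, "tz": 10, "wx": 0.003, "wy": 0, "wz": 0, "gripper": -0.2},
    {"tx": 138, "ty": 158, "tz": 15, "wx": 0.003, "wy": 0, "wz": 0, "gripper": -0.2},
    {"tx": 138, "ty": 158, "tz": 20, "wx": 0.003, "wy": 0, "wz": 0, "gripper": -0.2},
    {"tx": 138, "ty": 158, "tz": 23, "wx": 0.003, "wy": 0, "wz": 0, "gripper": -0.2},
    {"tx": 138, "ty": 158, "tz": 23, "wx": 0.003, "wy": 0, "wz": 0, "gripper": -0.2},
  ],
)

```text
time: 35.8
ee_pos: [0.5168, 0.3051, 0.1188]
orientation: [[-0.726, 0.688, 0.0], [0.688, 0.726, -0.002], [-0.002, -0.002, -1.0]]
contact_force: [1.1, -1.2, -0.1]
grip_width: 0.051
```

```bash
python3 -c "
from h import *
go(.518,.3063,.07,136.5)
"
```

```text
t 35.8 p [0.5168 0.3051 0.1188] al 136.6 F [ 1.1 -1.2 -0.1] w 0.051
  tx 0.1 ty 1.8 tz 48.8  wx -0.002 wy 0.002 wz 0.001  dist 49
```

Request:
play_rows(
  increments=[
    {"tx": 0.1, "ty": 1.8, "tz": 20, "wx": -0.002, "wy": 0.002, "wz": 0, "gripper": -0.2},
    {"tx": 0.1, "ty": 1.8, "tz": 45, "wx": -0.002, "wy": 0.002, "wz": 0, "gripper": -0.2},
    {"tx": 0.1, "ty": 1.8, "tz": 45, "wx": -0.002, "wy": 0.002, "wz": 0, "gripper": -0.2},
    {"tx": 0.1, "ty": 1.8, "tz": 45, "wx": -0.002, "wy": 0.002, "wz": 0, "gripper": -0.2},
  ],
)

```text
time: 36.13
ee_pos: [0.5165, 0.3055, 0.0717]
orientation: [[-0.727, 0.687, -0.004], [0.687, 0.727, -0.002], [0.002, -0.004, -1.0]]
contact_force: [-0.3, 0.5, -0.2]
grip_width: 0.0516
```

```bash
python3 -c "
from h import *
go(.518,.3063,.0355,136.5)
save('scene','s32',(130,130,230,220),7)"
```

```text
t 36.13 p [0.5165 0.3055 0.0717] al 136.6 F [-0.3  0.5 -0.2] w 0.0516
  tx -0.6 ty 1.8 tz 36.2  wx -0.004 wy -0.002 wz 0.002  dist 36
```

View pics/s32.png

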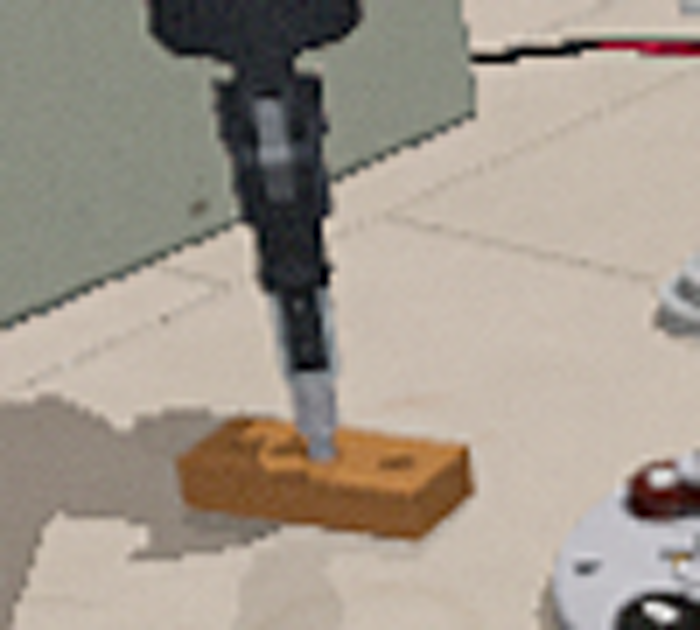

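Request:
play_rows(
  increments=[
    {"tx": -0.6, "ty": 1, "tz": 12, "wx": -0.004, "wy": -0.002, "wz": 0, "gripper": -0.2},
    {"tx": -0.6, "ty": 1, "tz": 26, "wx": -0.004, "wy": -0.002, "wz": 0, "gripper": -0.2},
    {"tx": -0.6, "ty": 1, "tz": 36, "wx": -0.004, "wy": -0.002, "wz": 0, "gripper": -0.2},
    {"tx": -0.6, "ty": 1, "tz": 36, "wx": -0.004, "wy": -0.002, "wz": 0, "gripper": -0.2},
    {"tx": -0.6, "ty": 1, "tz": 36, "wx": -0.004, "wy": -0.002, "wz": 0, "gripper": -0.2},
  ],
)

```text
time: 36.6
ee_pos: [0.5182, 0.3057, 0.0364]
orientation: [[-0.726, 0.687, 0.001], [0.687, 0.726, 0.001], [-0.0, 0.001, -1.0]]
contact_force: [1.0, -0.9, 0.5]
grip_width: 0.051
```

```bash
python3 -c "
from h import *
F();go(.518,.3063,.0355,136.5)
save('scene','s33',(130,130,230,220),7)"
```

```text
Ftool [-1.4  0.1 -0.5] Ttool [ 0.   -0.   -0.01]
t 36.6 p [0.5182 0.3057 0.0364] al 136.6 F [ 1.  -0.9  0.5] w 0.051
  tx 0.6 ty 0.2 tz 0.9  wx 0.001 wy 0.000 wz 0.001  dist 1
```

View pics/s33.png

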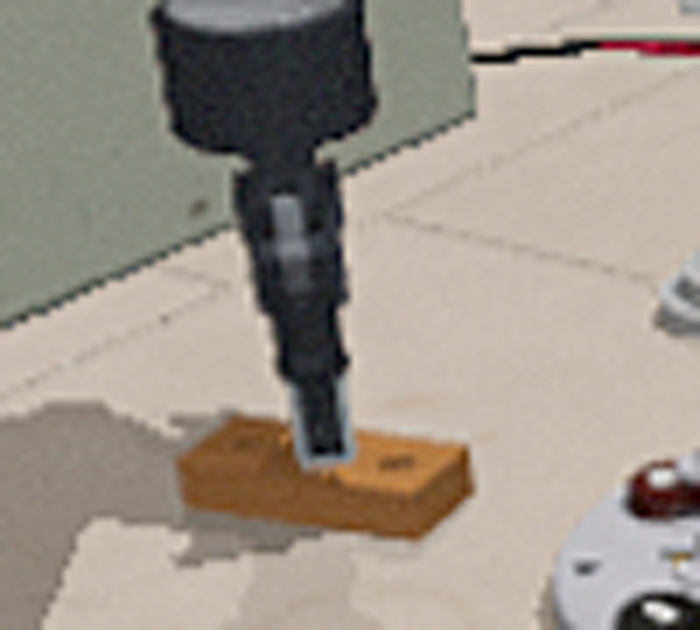

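Good straddle; close with 60 N.

Request:
play_rows(
  increments=[
    {"tx": 0.3, "ty": 0, "tz": 0, "wx": 0, "wy": 0, "wz": 0, "gripper": 0.2},
    {"tx": 0.3, "ty": 0, "tz": 0, "wx": 0, "wy": 0, "wz": 0, "gripper": 0.5},
    {"tx": 0.3, "ty": 0, "tz": 0, "wx": 0, "wy": 0, "wz": 0, "gripper": 1},
    {"tx": 0.3, "ty": 0, "tz": 0, "wx": 0, "wy": 0, "wz": 0, "gripper": 1},
    {"tx": 0.3, "ty": 0, "tz": 0, "wx": 0, "wy": 0, "wz": 0, "gripper": 1},
  ],
  force=60,
)

```text
time: 37.07
ee_pos: [0.5187, 0.3068, 0.0377]
orientation: [[-0.726, 0.687, 0.003], [0.687, 0.726, 0.002], [-0.001, 0.004, -1.0]]
contact_force: [0.0, 0.0, 2.5]
grip_width: 0.0128
```

Request:
play_rows(
  increments=[
    {"tx": 0, "ty": 0, "tz": 0, "wx": 0, "wy": 0, "wz": 0, "gripper": 1},
    {"tx": 0, "ty": 0, "tz": 0, "wx": 0, "wy": 0, "wz": 0, "gripper": 1},
  ],
)

```text
time: 37.23
ee_pos: [0.5187, 0.3068, 0.0378]
orientation: [[-0.726, 0.687, 0.003], [0.687, 0.726, 0.002], [-0.001, 0.004, -1.0]]
contact_force: [-0.5, -0.2, 1.0]
grip_width: 0.0128
```

```bash
python3 -c "
from h import *
F();go(.518,.3063,.0355,136.5)"
```

```text
Ftool [ 0.2 -0.5 -1. ] Ttool [-0.01  0.06 -0.02]
t 37.23 p [0.5187 0.3068 0.0378] al 136.6 F [-0.5 -0.2  1. ] w 0.0128
  tx 0.2 ty -0.8 tz 2.3  wx 0.004 wy 0.001 wz 0.001  dist 2
```

Request:
play_rows(
  increments=[
    {"tx": 0, "ty": 0, "tz": -10, "wx": 0, "wy": 0, "wz": 0, "gripper": 1},
    {"tx": 0, "ty": 0, "tz": -25, "wx": 0, "wy": 0, "wz": 0, "gripper": 1},
    {"tx": 0, "ty": 0, "tz": -50, "wx": 0, "wy": 0, "wz": 0, "gripper": 1},
    {"tx": 0, "ty": 0, "tz": -80, "wx": 0, "wy": 0, "wz": 0, "gripper": 1},
    {"tx": 0, "ty": 0, "tz": -80, "wx": 0, "wy": 0, "wz": 0, "gripper": 1},
  ],
)

```text
time: 37.65
ee_pos: [0.521, 0.3095, 0.1247]
orientation: [[-0.727, 0.687, 0.012], [0.687, 0.726, 0.008], [-0.003, 0.014, -1.0]]
contact_force: [0.6, 1.0, -0.7]
grip_width: 0.0126
```

```bash
python3 -c "
from h import *
F();go(.5788,.0906,.12,136.5)
save('scene','s34',(130,100,230,190),7)"
```

```text
Ftool [0.3 1.1 0.7] Ttool [-0.09  0.07 -0.01]
t 37.65 p [0.521  0.3095 0.1247] al 136.6 F [ 0.6  1.  -0.7] w 0.0126
  tx -192.4 ty -119.4 tz 3.6  wx 0.014 wy 0.003 wz 0.002  dist 226
```

View pics/s34.png

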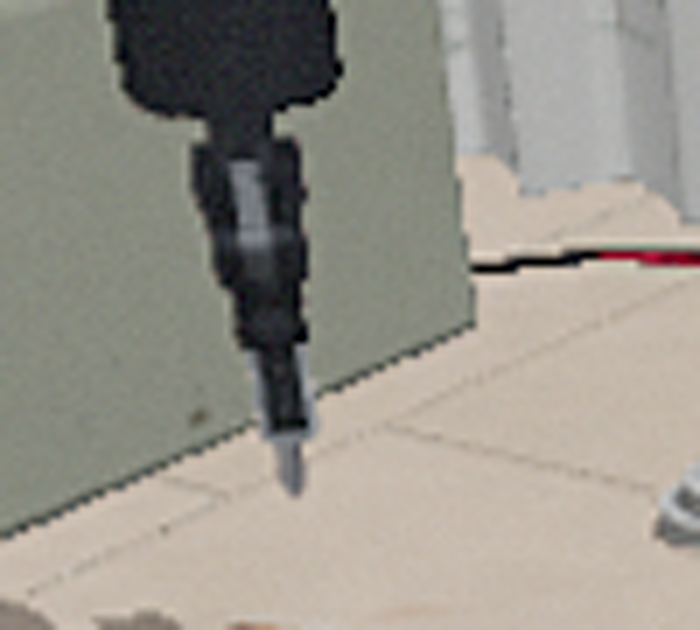

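Request:
play_rows(
  increments=[
    {"tx": -34, "ty": -21, "tz": 1, "wx": 0.01, "wy": 0.003, "wz": 0, "gripper": 1},
    {"tx": -68, "ty": -42, "tz": 1, "wx": 0.01, "wy": 0.003, "wz": 0, "gripper": 1},
    {"tx": -102, "ty": -63, "tz": 2, "wx": 0.01, "wy": 0.003, "wz": 0, "gripper": 1},
    {"tx": -136, "ty": -84, "tz": 2, "wx": 0.01, "wy": 0.003, "wz": 0, "gripper": 1},
    {"tx": -170, "ty": -105, "tz": 3, "wx": 0.01, "wy": 0.003, "wz": 0, "gripper": 1},
  ],
)

```text
time: 38.12
ee_pos: [0.5714, 0.1133, 0.1188]
orientation: [[-0.727, 0.687, 0.0], [0.687, 0.727, 0.001], [-0.0, 0.001, -1.0]]
contact_force: [1.3, -0.1, -1.0]
grip_width: 0.0133
```

```bash
python3 -c "
from h import *
F();go(.5788,.0906,.10,136.5)"
```

```text
Ftool [-1.   0.9  1. ] Ttool [-0.05 -0.06  0.01]
t 38.12 p [0.5714 0.1133 0.1188] al 136.6 F [ 1.3 -0.1 -1. ] w 0.0133
  tx -21.0 ty -11.4 tz 18.8  wx 0.001 wy 0.000 wz 0.002  dist 30
```

Request:
play_rows(
  increments=[
    {"tx": -12, "ty": -6, "tz": 5, "wx": 0, "wy": 0, "wz": 0, "gripper": 1},
    {"tx": -21, "ty": -11.4, "tz": 15, "wx": 0, "wy": 0, "wz": 0, "gripper": 1},
    {"tx": -21, "ty": -11.4, "tz": 30, "wx": 0, "wy": 0, "wz": 0, "gripper": 1},
    {"tx": -21, "ty": -11.4, "tz": 36, "wx": 0, "wy": 0, "wz": 0, "gripper": 1},
    {"tx": -21, "ty": -11.4, "tz": 36, "wx": 0, "wy": 0, "wz": 0, "gripper": 1},
  ],
)

```text
time: 38.53
ee_pos: [0.5769, 0.0918, 0.081]
orientation: [[-0.728, 0.685, -0.004], [0.685, 0.728, 0.001], [0.003, -0.002, -1.0]]
contact_force: [-0.4, 0.7, -0.5]
grip_width: 0.0128
```

```bash
python3 -c "
from h import *
F();go(.5788,.0906,.076,136.5)
save('scene','s35',(205,160,305,250),7.5)
save('top','t35',(190,150,280,240),6.5)"
```

```text
Ftool [0.7 0.2 0.5] Ttool [-0.02  0.04  0.1 ]
t 38.53 p [0.5769 0.0918 0.081 ] al 136.7 F [-0.4  0.7 -0.5] w 0.0128
  tx -2.2 ty 0.4 tz 4.9  wx -0.002 wy -0.003 wz 0.004  dist 5
```

View pics/s35.png

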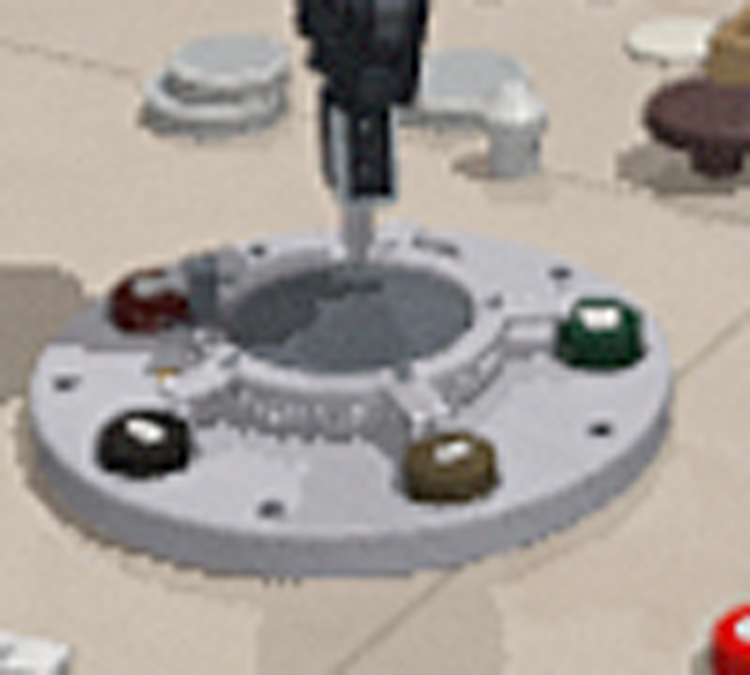

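Request:
play_rows(
  increments=[
    {"tx": -2.2, "ty": 0.4, "tz": 4, "wx": -0.002, "wy": -0.003, "wz": 0, "gripper": 1},
    {"tx": -2.2, "ty": 0.4, "tz": 6, "wx": -0.002, "wy": -0.003, "wz": 0, "gripper": 1},
    {"tx": -2.2, "ty": 0.4, "tz": 8, "wx": -0.002, "wy": -0.003, "wz": 0, "gripper": 1},
    {"tx": -2.2, "ty": 0.4, "tz": 10, "wx": -0.002, "wy": -0.003, "wz": 0, "gripper": 1},
    {"tx": -2.2, "ty": 0.4, "tz": 10, "wx": -0.002, "wy": -0.003, "wz": 0, "gripper": 1},
  ],
)

```text
time: 39.05
ee_pos: [0.5799, 0.0913, 0.0725]
orientation: [[-0.729, 0.685, 0.003], [0.685, 0.729, 0.001], [-0.002, 0.002, -1.0]]
contact_force: [0.5, 0.5, -0.9]
grip_width: 0.0126
```

```bash
python3 -c "
from h import *
F();go(.5788,.0906,.069,136.5)"
```

```text
Ftool [0.  0.7 0.9] Ttool [0.02 0.02 0.03]
t 39.05 p [0.5799 0.0913 0.0725] al 136.8 F [ 0.5  0.5 -0.9] w 0.0126
  tx 0.3 ty -1.3 tz 3.5  wx 0.003 wy 0.002 wz 0.005  dist 4
```

Request:
play_rows(
  increments=[
    {"tx": 0.3, "ty": -1.2, "tz": 0, "wx": 0.002, "wy": 0.002, "wz": 0, "gripper": 1},
    {"tx": 0.3, "ty": -1.2, "tz": 1.5, "wx": 0.002, "wy": 0.002, "wz": 0, "gripper": 1},
    {"tx": 0.3, "ty": -1.2, "tz": 2.5, "wx": 0.002, "wy": 0.002, "wz": 0, "gripper": 1},
    {"tx": 0.3, "ty": -1.2, "tz": 2.5, "wx": 0.002, "wy": 0.002, "wz": 0, "gripper": 1},
  ],
)

```text
time: 39.38
ee_pos: [0.5788, 0.0906, 0.0698]
orientation: [[-0.729, 0.685, -0.0], [0.685, 0.729, 0.001], [0.001, 0.0, -1.0]]
contact_force: [-0.1, 0.3, -0.9]
grip_width: 0.0129
```

```bash
python3 -c "
from h import *
F();go(.5788,.0906,.069,136.5)"
```

```text
Ftool [0.2 0.2 0.9] Ttool [ 0.04  0.04 -0.03]
t 39.38 p [0.5788 0.0906 0.0698] al 136.8 F [-0.1  0.3 -0.9] w 0.0129
  tx -0.0 ty 0.1 tz 0.8  wx 0.000 wy -0.001 wz 0.005  dist 1
```

Request:
play_rows(
  increments=[
    {"tx": 0, "ty": 0, "tz": 1, "wx": 0, "wy": 0, "wz": 0, "gripper": 1},
    {"tx": 0, "ty": 0, "tz": 2, "wx": 0, "wy": 0, "wz": 0, "gripper": 1},
    {"tx": 0, "ty": 0, "tz": 3, "wx": 0, "wy": 0, "wz": 0, "gripper": 1},
    {"tx": 0, "ty": 0, "tz": 3, "wx": 0, "wy": 0, "wz": 0, "gripper": 1},
  ],
)

```text
time: 39.72
ee_pos: [0.5786, 0.0905, 0.0665]
orientation: [[-0.729, 0.685, -0.001], [0.685, 0.729, 0.0], [0.001, -0.0, -1.0]]
contact_force: [1.3, 0.1, -0.9]
grip_width: 0.0129
```

```bash
python3 -c "
from h import *
F();go(.5788,.0906,.064,136.5)
save('scene','s36',(205,160,305,250),7.5)"
```

```text
Ftool [-0.8  1.   0.9] Ttool [-0.03  0.01 -0.02]
t 39.72 p [0.5786 0.0905 0.0665] al 136.8 F [ 1.3  0.1 -0.9] w 0.0129
  tx -0.0 ty 0.2 tz 2.5  wx -0.000 wy -0.001 wz 0.005  dist 3
```

View pics/s36.png

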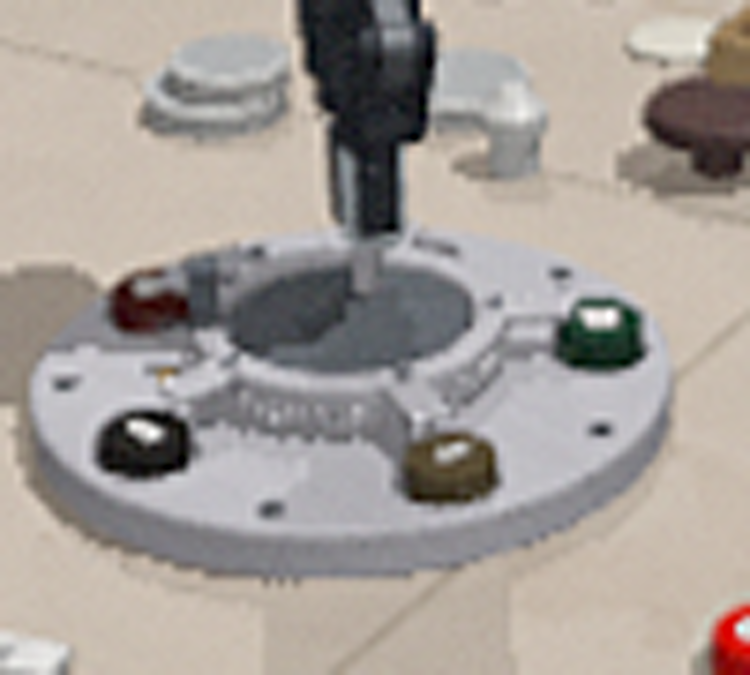

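Request:
play_rows(
  increments=[
    {"tx": 0, "ty": 0, "tz": 1.5, "wx": 0, "wy": 0, "wz": 0, "gripper": 1},
    {"tx": 0, "ty": 0, "tz": 3, "wx": 0, "wy": 0, "wz": 0, "gripper": 1},
    {"tx": 0, "ty": 0, "tz": 4, "wx": 0, "wy": 0, "wz": 0, "gripper": 1},
    {"tx": 0, "ty": 0, "tz": 4, "wx": 0, "wy": 0, "wz": 0, "gripper": 1},
  ],
)

```text
time: 40.1
ee_pos: [0.5785, 0.0905, 0.0623]
orientation: [[-0.729, 0.685, -0.001], [0.685, 0.729, 0.0], [0.001, -0.0, -1.0]]
contact_force: [0.1, -0.5, -1.2]
grip_width: 0.013
```

```bash
python3 -c "
from h import *
F();go(.5788,.0906,.056,136.5)"
```

```text
Ftool [-0.4 -0.3  1.2] Ttool [-0.03 -0.03 -0.04]
t 40.1 p [0.5785 0.0905 0.0623] al 136.8 F [ 0.1 -0.5 -1.2] w 0.013
  tx -0.2 ty 0.3 tz 6.3  wx -0.000 wy -0.001 wz 0.005  dist 6
```

Request:
play_rows(
  increments=[
    {"tx": 0, "ty": 0, "tz": 2, "wx": 0, "wy": 0, "wz": 0, "gripper": 1},
    {"tx": 0, "ty": 0, "tz": 4, "wx": 0, "wy": 0, "wz": 0, "gripper": 1},
    {"tx": 0, "ty": 0, "tz": 6, "wx": 0, "wy": 0, "wz": 0, "gripper": 1},
    {"tx": 0, "ty": 0, "tz": 7, "wx": 0, "wy": 0, "wz": 0, "gripper": 1},
    {"tx": 0, "ty": 0, "tz": 7, "wx": 0, "wy": 0, "wz": 0, "gripper": 1},
  ],
)

```text
time: 40.52
ee_pos: [0.579, 0.0906, 0.0572]
orientation: [[-0.729, 0.685, -0.0], [0.685, 0.729, -0.001], [-0.0, -0.001, -1.0]]
contact_force: [-3.0, -1.4, 13.8]
grip_width: 0.0128
```

```bash
python3 -c "
from h import *
F();go(.5788,.0906,.056,136.5)"
```

```text
Ftool [  1.2  -3.1 -13.8] Ttool [ 0.94  0.38 -0.02]
t 40.52 p [0.579  0.0906 0.0572] al 136.8 F [-3.  -1.4 13.8] w 0.0128
  tx 0.1 ty -0.1 tz 1.2  wx -0.001 wy 0.000 wz 0.005  dist 1
```

Request:
play_rows(
  increments=[
    {"tx": 0, "ty": 0, "tz": 0, "wx": 0, "wy": 0, "wz": 0, "gripper": 0.4},
    {"tx": 0, "ty": 0, "tz": 0, "wx": 0, "wy": 0, "wz": 0, "gripper": 0.2},
    {"tx": 0, "ty": 0, "tz": 0, "wx": 0, "wy": 0, "wz": 0, "gripper": 0.2},
    {"tx": 0, "ty": 0, "tz": -10, "wx": 0, "wy": 0, "wz": 0, "gripper": 0.1},
    {"tx": 0, "ty": 0, "tz": -35, "wx": 0, "wy": 0, "wz": 0, "gripper": 0},
  ],
)

```text
time: 40.93
ee_pos: [0.5765, 0.0897, 0.0897]
orientation: [[-0.729, 0.685, -0.007], [0.685, 0.729, -0.002], [0.004, -0.006, -1.0]]
contact_force: [-0.1, -0.1, 0.2]
grip_width: 0.0425
```

Request:
play_rows(
  increments=[
    {"tx": 0, "ty": 0, "tz": -40, "wx": 0, "wy": 0, "wz": 0, "gripper": 0},
    {"tx": 0, "ty": 0, "tz": -80, "wx": 0, "wy": 0, "wz": 0, "gripper": 0},
    {"tx": 0, "ty": 0, "tz": -110, "wx": 0, "wy": 0, "wz": 0, "gripper": 0},
    {"tx": 0, "ty": 0, "tz": -110, "wx": 0, "wy": 0, "wz": 0, "gripper": 0},
  ],
)

```text
time: 41.27
ee_pos: [0.5809, 0.0918, 0.2071]
orientation: [[-0.729, 0.685, 0.005], [0.685, 0.729, 0.0], [-0.003, 0.004, -1.0]]
contact_force: [1.8, 1.7, -0.2]
grip_width: 0.0426
```

```bash
python3 -c "
from h import *
F();go(.45,-.15,.2,136.5)
save('scene','s37',(195,160,295,250),7.5)"
```

```text
Ftool [-0.2  2.5  0.2] Ttool [-0.11  0.03 -0.04]
t 41.27 p [0.5809 0.0918 0.2071] al 136.8 F [ 1.8  1.7 -0.2] w 0.0426
  tx -70.2 ty -265.9 tz 6.3  wx 0.004 wy 0.003 wz 0.005  dist 275
```

View pics/s37.png

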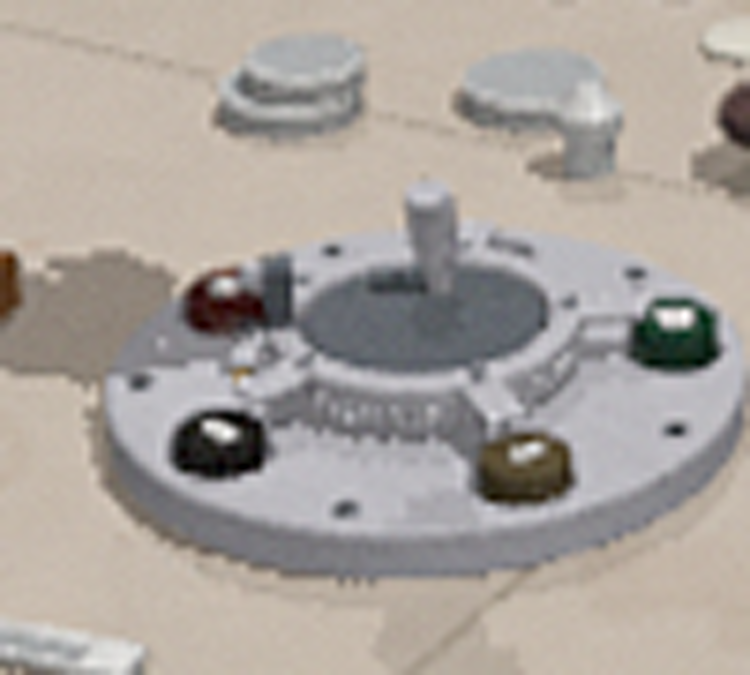

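Request:
play_rows(
  increments=[
    {"tx": -70, "ty": -266, "tz": -20, "wx": 0, "wy": 0, "wz": 0, "gripper": 0},
    {"tx": -70, "ty": -266, "tz": -20, "wx": 0, "wy": 0, "wz": 0, "gripper": 0},
    {"tx": -70, "ty": -266, "tz": -20, "wx": 0, "wy": 0, "wz": 0, "gripper": 0},
    {"tx": -70, "ty": -266, "tz": -20, "wx": 0, "wy": 0, "wz": 0, "gripper": 0},
    {"tx": -70, "ty": -266, "tz": -20, "wx": 0, "wy": 0, "wz": 0, "gripper": 0},
  ],
)

```text
time: 41.73
ee_pos: [0.4771, -0.0944, 0.2172]
orientation: [[-0.729, 0.685, -0.002], [0.685, 0.729, -0.0], [0.001, -0.002, -1.0]]
contact_force: [1.3, -0.7, -0.3]
grip_width: 0.0428
```

Request:
play_rows(
  increments=[
    {"tx": -60, "ty": -150, "tz": -20, "wx": 0, "wy": 0, "wz": 0, "gripper": 0},
    {"tx": -60, "ty": -150, "tz": -20, "wx": 0, "wy": 0, "wz": 0, "gripper": 0},
    {"tx": -60, "ty": -150, "tz": -20, "wx": 0, "wy": 0, "wz": 0, "gripper": 0},
    {"tx": -60, "ty": -150, "tz": -20, "wx": 0, "wy": 0, "wz": 0, "gripper": 0},
    {"tx": -60, "ty": -150, "tz": -20, "wx": 0, "wy": 0, "wz": 0, "gripper": 0},
  ],
)

```text
time: 42.15
ee_pos: [0.4137, -0.2534, 0.2366]
orientation: [[-0.719, 0.695, -0.005], [0.695, 0.719, -0.003], [0.002, -0.006, -1.0]]
contact_force: [1.3, -0.5, -0.2]
grip_width: 0.0427
```

```bash
python3 -c "
from h import *
F();go(.45,-.15,.2,136.5)
save('scene','s38',(180,150,480,330),2.6)
save('top','t38',(195,150,405,290),3.7)
g=lambda X:((proj('scene',X)-[195,160]+.4)*7.5).round(0)
for z in(.038,.074,.078,.090): print(z,g([.5788,.0906,z]))"
```

```text
Ftool [-1.3  0.6  0.2] Ttool [ 0.01 -0.03  0.02]
t 42.15 p [ 0.4137 -0.2534  0.2366] al 136.0 F [ 1.3 -0.5 -0.2] w 0.0427
  tx 45.6 ty 99.8 tz 36.1  wx -0.006 wy -0.002 wz -0.009  dist 115
0.038 [445. 285.]
0.074 [440. 189.]
0.078 [439. 179.]
0.09 [438. 146.]
```

View pics/s38.png

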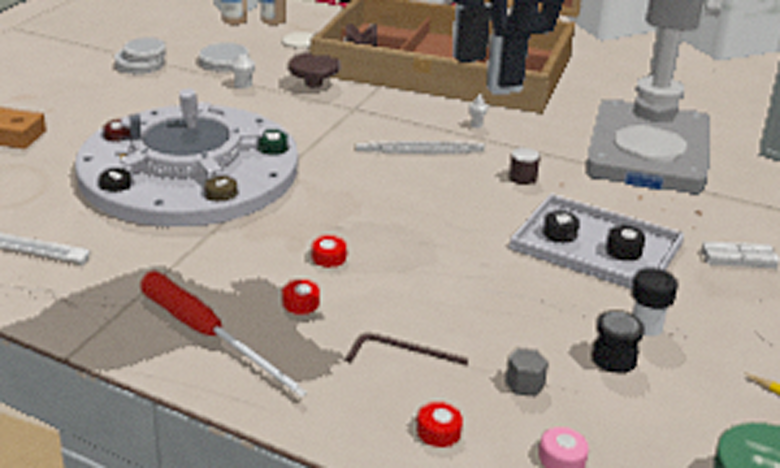

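View pics/t38.png

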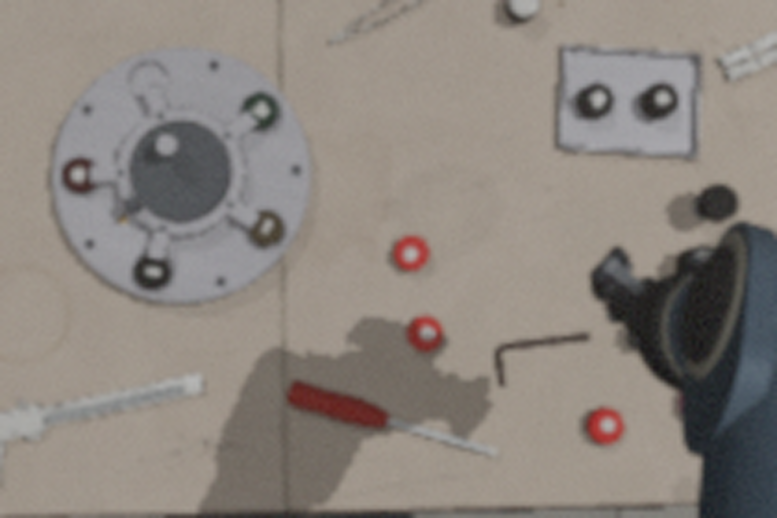

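Request:
play_rows(
  increments=[
    {"tx": 0, "ty": 0, "tz": 0, "wx": 0, "wy": 0, "wz": 0, "gripper": 0},
    {"tx": 0, "ty": 0, "tz": 0, "wx": 0, "wy": 0, "wz": 0, "gripper": 0},
  ],
)

```text
time: 42.42
ee_pos: [0.4166, -0.2449, 0.2357]
orientation: [[-0.727, 0.686, -0.005], [0.686, 0.727, 0.002], [0.005, -0.002, -1.0]]
contact_force: [-0.1, 1.3, 0.6]
grip_width: 0.0427
```

```bash
python3 -c "
from h import *
print(robot.finish_job())"
```

```text
the job is handed in; nothing more can be done
None
```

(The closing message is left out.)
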